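# Stack the drying plates flat and run the tray in

### The arm

A 6-joint arm with a two-finger parallel gripper is mounted at the origin on the work surface. World frame = base frame: x ahead of the robot, y to its left, z up, the work surface at z = 0. Lengths are in m, angles in rad, forces in N, time in s.
With the tool pointing down it reaches from about 0.3 to 0.875 m from the base axis. Payload 6.4 kg.
Tool frame: the origin (TCP) lies between the finger pads; the fingertips stand ctrl.tip_reach ahead of it and the grasp point (between the pads) lies 11 mm behind it (ctrl.tip_reach is the distance from the TCP to the fingertips, in m); z points along the fingers, x is the direction in which the jaws open and shut, and the axes are right-handed (so a half turn about z gives the same grasp; the last joint's range is limited). The gripper opens to 85 mm and grips with 20 to 120 N. Pads are 22 mm wide; open, the fingers measure 114 mm over their backs; the gripper's body (76 mm by 85 mm) begins 54 mm behind the grasp point. The pads swing forward as they close: fully open they stand 13 mm farther back than shut.
Start: joints at [0.902, 0.181, 1.607, -0, 1.354, -0.206], TCP at [0.257, 0.515, 0.239] pointing down, gripper open.
Joint ranges: [-2.99, 2.99], [-0.89, 2.07], [0.3, 2.58], [-1.14, 4.28], [0, 2.63], [-3.12, 3.12]. Speed limits (rad/s): [2.57, 2.57, 3.01, 3.14, 3.14, 3.14].

### API

Orientations are given as a unit quaternion [w, x, y, z].
In Python, from bench import telemetry, viewer, ticket, nets, ctrl gives the robot as it stands.
- The arm moves only by the tool step_arm, never from a script. Its argument "plan" is a list of rows, each a list of 2 entries, a list of its own where there are three numbers: the shift along the tool's x, y, z in m, then the turn, a rotation vector about the tool's x, y, z in degrees. A call has 1 to 5 rows; each row is the pose to reach, as a shift and turn from the pose commanded when the call began, along the tool's axes at that moment; what a row does not reach only later rows make up. A row lasts 1/10 s, in which the tool goes at most 50 mm and 8.59 degrees, less where a joint would pass 70% of its speed; a pose out of reach is approached as far as the arm can. A call with a gripper value outside its range is refused whole. "fingers" is the opening in per cent of the stroke, from 0 (shut) to 100 (fully open), set as the call begins (left out, the last holds). The fingers move at their own pace and stop on an object; the grip force is fixed at half the most. Time passes only in rows, so rows that repeat a pose let the fingers close. It gives the time, the measured TCP pose, the force and the opening at its end, in the units of the state.
- telemetry.get_obs(): the state, without advancing time (a new reading comes with each control period).
- viewer.camera(name): name is "scene" or "top" or "wrist"; returns the picture (400x640x3 uint8, red, green, blue); there is no depth.
- viewer.get_calibration(name): a dict with "K" (3x3 intrinsics, pixels), "dist" ([k1, k2, p1, p2, k3] as OpenCV has them; the pictures are not rectified), "origin" and "orientation" of the camera in the world. Camera axes: x right, y up, looking along -z (the intrinsics and any distortion apply to the point x, -y, -z); pixel columns grow to the right and rows downward; lengths in m; the calibration is good to about 2 mm. A picture is of the moment at which its call begins: read the wrist's pose just before it. get_calibration takes no time and is no camera call; for the wrist camera it gives the pose at the moment of the call.
- ticket.hand_in(): hands the job in, once; it reports no verdict.
Trained networks look in the newest picture that a camera, given by its name, has taken for a name from the list of things; names that differ only in an ending like _2 or _b are one class to them, and where a whole thing is asked for, a point or a joint stands for the part that bears it (a point fixed in the world has none). Each returns a list of dicts, best first, with "score" (0 to 1); they miss things now and then, are a little off and sometimes report something else, mostly with a low value. They report only what shows in the picture. A call takes as long as a camera call. They do not tell look-alikes from the thing itself.
- nets.boxes_of(thing, camera): "extent" ([left, top, right, bottom] in pixels, round what is visible of it).
The state is a dict: "time_s": time; "q": joint angles; "dq": joint speeds; "joint_efforts": joint torques, N m; "eef_pos": TCP position; "eef_rot": TCP orientation; "wrist_force": force on the tool from outside, world axes, zero at the start; "torque": the same for the moment, N m; "opening": opening from 0.0 (shut) to 1.0 (fully open).
Only numpy, scipy, OpenCV 4.12 (cv2) and the standard library are available. Lean on these libraries where they do the work, as an engineer would, in place of code of your own. Each camera call takes 0.05 s, during which the arm holds its last target.

### The job

Move the weighing dish from the drying chamber's tray onto the cork mat, then stack all the white drying plates in the middle of the tray, crosswise to its sliding direction, the longest at the bottom and each shorter one centred on the last, pressing each one down firmly from above at its dotted end until it lies flat before you add the next. Then push the tray fully in under the hood; its locking collar may be holding it, so if it will not move, turn the collar counter-clockwise and push again. Leave the dish standing on the mat and the jar, beaker and spatula alone.

Things in the scene. Friction and masses are not known exactly. Their poses are not given: they have to be found in the camera images.
- tray_top (a point): Middle of the top face of the drying chamber's sliding steel tray; moves with the tray. The tray is 116 mm (x) by 150 mm (y), its top face 26 mm above the bench. The x axis points away from the robot, into the chamber, along the slide. The chamber stands at another place and yaw each time.
- chamber: White drying chamber, fixed; x points away from the robot, origin on the bench under the tray's middle with the tray right out. A clear-topped hood over its far part has its front edge 80 mm beyond the origin, is 108 mm high outside, 100 mm to its inner roof, 180 mm wide inside: plates are loaded in front of it, with the tray out.
- tray (a joint): How far the tray is slid in: 0 right out, 0.12 m fully in against its stop. It starts 0 to 15 mm in. Free, it slides with about 2 N and stays where it is left. Held by the locking collar, it stops within 35 mm of right out.
- tray_handle (a point): Upright grey plate handle on the tray's robot-side end, 70 mm wide, 8 mm thick, from 16 to 66 mm above the bench. The point is in the middle of its robot-side face, 45 mm up, 89 mm from the tray's middle; pushing this face along x slides the tray in.
- collar_grip (a point): Round knurled aluminium locking collar, 34 mm across, vertical axis, from 41 to 71 mm above the bench, on a white block 40 mm high at the chamber's right. The point, on its axis 58 mm up, does not turn. Whether it holds the tray cannot be seen: try the tray. A turn of 0.9 to 1.0 rad counter-clockwise (from above) always frees it; it turns with 0.12 N m, stays put, and has at least 1.1 rad to its stop.
- dish: The weighing dish (see its centre point).
- dish_c (a point): Amber glass weighing dish with lid, round, 44 mm across up to 30 mm, lid rim 50 mm across from 31 to 36 mm, lid knob 18 mm across to 45 mm high, 90 g. Starts on the tray. The point is its centre, 22.5 mm above its underside; z is its upright axis.
- mat_top (a point): Middle of the top of a fixed round cork mat, 90 mm across, 4 mm thick, on the bench at the robot's right.
- plate_a_c (a point): Centre of a white perforated ceramic plate, 130 (its x) x 48 (y) x 12 (z) mm, about 130 g; grip it across its width. A stiff rubber foot under its +x end, 49 mm from the centre, marked by a dark dot on top, may stick out up to 5 mm and prop that end up; over 3 N on it pushes it in for good: press on the dot with 8 to 12 N for half a second. None at the start: absent.
- plate_a: The 130 mm plate itself, origin in the middle of its underside. It starts lying on the bench, dotted face up.
- plate_b_c (a point): Centre of a white perforated ceramic plate, 115 (its x) x 48 (y) x 12 (z) mm, about 115 g; grip it across its width. A stiff rubber foot under its +x end, 41.5 mm from the centre, marked by a dark dot on top, may stick out up to 5 mm and prop that end up; over 3 N on it pushes it in for good: press on the dot with 8 to 12 N for half a second. None at the start: absent.
- plate_b: The 115 mm plate itself, origin in the middle of its underside. It starts lying on the bench, dotted face up.
- plate_c_c (a point): Centre of a white perforated ceramic plate, 100 (its x) x 48 (y) x 12 (z) mm, about 100 g; grip it across its width. A stiff rubber foot under its +x end, 34 mm from the centre, marked by a dark dot on top, may stick out up to 5 mm and prop that end up; over 3 N on it pushes it in for good: press on the dot with 8 to 12 N for half a second. None at the start: absent.
- plate_c: The 100 mm plate itself, origin in the middle of its underside. It starts lying on the bench, dotted face up.
- plate_d_c (a point): Centre of a white perforated ceramic plate, 85 (its x) x 48 (y) x 12 (z) mm, about 85 g; grip it across its width. A stiff rubber foot under its +x end, 26.5 mm from the centre, marked by a dark dot on top, may stick out up to 5 mm and prop that end up; over 3 N on it pushes it in for good: press on the dot with 8 to 12 N for half a second. None at the start: absent.
- plate_d: The 85 mm plate itself, origin in the middle of its underside. It starts lying on the bench, dotted face up.
- jar: Amber jar with a black lid, 56 mm across, 75 mm high, not part of the job: leave it alone.
- beaker: Clear beaker, 64 mm across, 75 mm high, not part of the job: leave it alone.
- spatula: Spatula lying on the bench, 170 mm long, not part of the job: leave it alone.
Not all that is in view belongs to the job. Leave any red or turquoise look-alike of the plate_b alone.

How it is judged:
By the outcome, as a careful person would: the job done as asked, in the order asked, and still so for the second after the job is handed in, with the robot touching nothing.
Of plate_a, plate_b, plate_c, plate_d only 3 to 4 are there at a start; the rules pass over those that are not, and their reading is None.
At some moment in a run one of dish may be knocked a few centimetres aside while the robot is not near it.
Once in a run the grip may slacken for a moment while it holds something.
It also fails if it takes over 210 s, if anything falls off the work surface, if the arm or the gripper's body presses on something with over 40 N, if the wrist force passes 120 N, or if a joint passes its speed limit or range.

## Working session

There is one attempt and no reset: what is moved stays moved. The work goes in short steps, Python scripts to look and compute and a tool call to move; the robot and the scene stay as the last step left them, time stands still between calls to the robot, and variables do not carry over. Pictures are saved under pics/ and viewed, and the job is handed in when it is done.

Besides the shell and the picture viewer there is one more tool, called after ">>>" as name(argument=value, ...) on one line, values as JSON. step_arm: Moves the arm, as the interface text tells. Its arguments: {"type":"object","properties":{"plan":{"type":"array"},"fingers":{"type":"number"}},"required":["plan"]}

```bash
ls; mkdir -p pics; python3 - <<'E'
from bench import telemetry, viewer, ticket, nets, ctrl
import cv2
print(telemetry.get_obs()); print(ctrl.tip_reach)
for n in ["scene","top","wrist"]:
    im=viewer.camera(n); cv2.imwrite(f"pics/{n}0.png",im[:,:,::-1]); print(n,viewer.get_calibration(n))
E
```

```text
pics
{'time_s': 0.0, 'q': array([ 9.01708426e-01,  1.81502216e-01,  1.60802909e+00,  2.66525942e-05,
        1.35379306e+00, -2.06272044e-01]), 'dq': array([-0.00026182,  0.00055589,  0.00092195,  0.00099599,  0.00113786,
        0.00033646]), 'joint_efforts': array([ 1.97390614e-04, -4.44879377e+01, -3.51331151e+01, -4.21569839e-04,
        9.02957021e-03, -8.63735835e-06]), 'eef_pos': array([0.25633863, 0.51409314, 0.23839578]), 'eef_rot': array([ 2.82811206e-04,  8.50433292e-01,  5.26082185e-01, -8.18471497e-04]), 'wrist_force': array([ 0.04776157,  0.14698935, -0.09075218]), 'torque': array([ 0.04703263, -0.0206405 , -0.01924889]), 'opening': 1.0013988961142568}
0.008
scene {'K': array([[431.31162445,   0.        , 318.88455869],
       [  0.        , 431.31162445, 203.43367616],
       [  0.        ,   0.        ,   1.        ]]), 'dist': array([-0.08787781,  0.        ,  0.        ,  0.        ,  0.        ]), 'origin': array([1.19813571, 0.16339399, 1.19475507]), 'orientation': array([0.60989029, 0.17552954, 0.21783624, 0.74146517])}
top {'K': array([[460.54200477,   0.        , 316.85857569],
       [  0.        , 460.54200477, 202.33310145],
       [  0.        ,   0.        ,   1.        ]]), 'dist': array([0.03309607, 0.        , 0.        , 0.        , 0.        ]), 'origin': array([ 0.26659263, -0.00425711,  1.30897878]), 'orientation': array([ 0.72340996,  0.0784962 , -0.06967481, -0.68239417])}
wrist {'K': array([[297.38853412,   0.        , 317.35097179],
       [  0.        , 297.38853412, 198.25606647],
       [  0.        ,   0.        ,   1.        ]]), 'dist': array([-0.05447309,  0.        ,  0.        ,  0.        ,  0.        ]), 'origin': array([0.1861746 , 0.54906722, 0.37356024]), 'orientation': array([ 0.8400606 , -0.13323981, -0.08108684,  0.51958663])}
```

View pics/scene0.png

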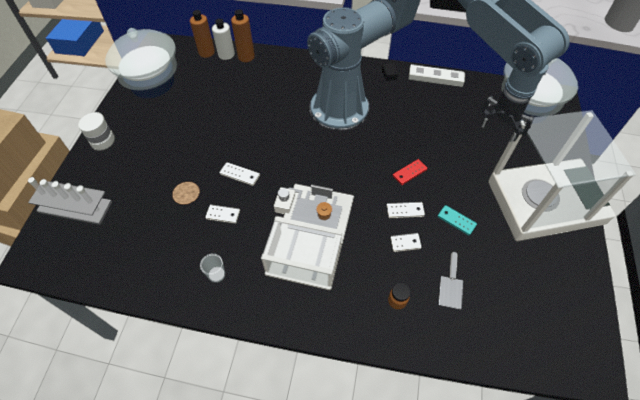

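View pics/top0.png

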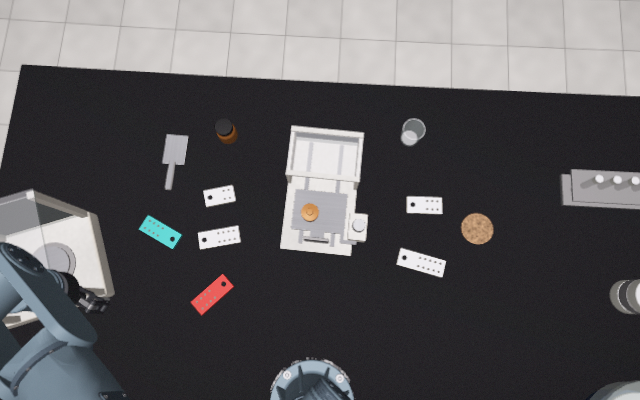

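View pics/wrist0.png

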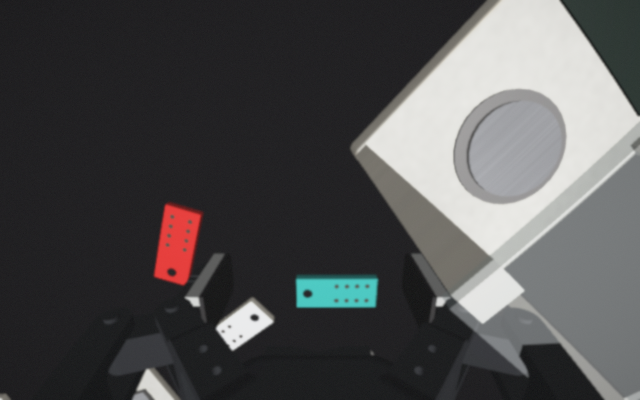

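The top view shows four white plates: (219,196), (219,237), (424,205) and (421,262). The red (212,294) and turquoise (160,232) ones are look-alikes. The dish is at (310,212), the mat at (477,229), the collar at (359,225) and the handle at (316,239).

```bash
cat > h.py <<'E'
from bench import telemetry, viewer, ticket, nets, ctrl
import cv2, numpy as np
from scipy.spatial.transform import Rotation as R
def rot(q): return R.from_quat([q[1],q[2],q[3],q[0]])
def shot(n,name=None):
    cal=viewer.get_calibration(n); im=viewer.camera(n)
    if name: cv2.imwrite(f"pics/{name}.png",im[:,:,::-1])
    return im,cal
def unproj(px,z,cal):
    px=np.atleast_2d(np.array(px,float))
    u=cv2.undistortPoints(px.reshape(-1,1,2),cal["K"],cal["dist"]).reshape(-1,2)
    d=np.c_[u[:,0],-u[:,1],-np.ones(len(u))]
    d=rot(cal["orientation"]).apply(d); o=cal["origin"]
    t=(z-o[2])/d[:,2]
    return o+d*t[:,None]
def proj(P,cal):
    P=np.atleast_2d(np.array(P,float))
    c=rot(cal["orientation"]).inv().apply(P-cal["origin"])
    c=c*[1,-1,-1]
    return cv2.projectPoints(c.reshape(-1,1,3),np.zeros(3),np.zeros(3),cal["K"],cal["dist"])[0].reshape(-1,2)
def tool():
    o=telemetry.get_obs(); return o,np.array(o["eef_pos"]),rot(o["eef_rot"])
def crop(im,c,r,s,name):
    x,y=map(int,c); a=im[max(0,y-r):y+r,max(0,x-r):x+r]
    cv2.imwrite(f"pics/{name}.png",cv2.resize(a,None,fx=s,fy=s,interpolation=cv2.INTER_CUBIC)[:,:,::-1])
E
python3 - <<'E'
from h import *
for n in ["top","scene"]:
    im,cal=shot(n)
    for t in ["plate_a","dish","collar_grip","tray_handle","tray","mat_top","chamber","jar","beaker","spatula"]:
        r=nets.boxes_of(t,n); print(n,t,[(round(d["score"],2),np.round(d["extent"],1).tolist()) for d in r[:7]])
im,cal=shot("top")
hsv=cv2.cvtColor(im,cv2.COLOR_RGB2HSV)
m=((hsv[...,2]>130)&(hsv[...,1]<60)).astype(np.uint8)
m=cv2.morphologyEx(m,cv2.MORPH_CLOSE,np.ones((3,3)))
n_,lab,st,ce=cv2.connectedComponentsWithStats(m)
for i in range(1,n_):
    if 200<st[i,4]<3000 and 130<ce[i,0]<500 and ce[i,1]>120:
        c=max(cv2.findContours((lab==i).astype(np.uint8),cv2.RETR_EXTERNAL,cv2.CHAIN_APPROX_NONE)[0],key=len)
        W=unproj(c.reshape(-1,2),0.011,cal)
        r=cv2.minAreaRect((W[:,:2]*1000).astype(np.float32)); print(np.round(ce[i],1),st[i,4],np.round(np.array(cv2.minAreaRect(c)[0]),1),"world mm",np.round(r[0],1),np.round(r[1],1),round(r[2],1))
big=cv2.resize(im[100:300,130:510],None,fx=2.1,fy=2.1,interpolation=cv2.INTER_CUBIC);cv2.imwrite("pics/topbig.png",big[:,:,::-1])
E
```

```text
top plate_a [(0.92, [396.8, 246.6, 447.2, 275.9]), (0.7, [198.2, 222.9, 239.9, 250.5]), (0.7, [406.5, 195.6, 442.9, 213.7]), (0.66, [204.0, 183.3, 233.6, 208.0]), (0.61, [190.2, 276.8, 230.8, 307.5]), (0.6, [139.4, 218.5, 179.4, 246.3])]
top dish [(0.49, [300.8, 203.7, 319.3, 223.4])]
top collar_grip [(0.75, [281.3, 127.0, 367.6, 256.6])]
top tray_handle [(0.62, [290.6, 189.9, 356.9, 247.1])]
top tray []
top mat_top [(0.58, [461.5, 214.5, 494.2, 243.4])]
top chamber [(0.77, [276.9, 125.5, 365.8, 252.8])]
top jar [(0.96, [213.1, 119.4, 235.8, 143.4]), (0.32, [397.3, 114.4, 426.0, 149.4])]
top beaker [(0.89, [398.5, 115.9, 427.1, 150.6])]
top spatula [(0.7, [161.0, 135.2, 189.6, 189.9])]
scene plate_a [(0.95, [438.5, 206.3, 475.1, 234.1]), (0.85, [389.5, 203.2, 425.5, 217.8]), (0.73, [392.8, 157.8, 425.4, 182.3]), (0.71, [260.8, 182.9, 354.6, 291.8]), (0.65, [221.2, 161.8, 261.1, 183.5]), (0.59, [390.6, 233.3, 420.1, 251.7]), (0.56, [204.3, 206.4, 240.4, 221.2])]
scene dish [(0.59, [315.7, 202.6, 334.5, 221.0]), (0.42, [222.1, 163.9, 259.1, 183.3])]
scene collar_grip [(0.73, [264.6, 18
[... 468 characters left out ...]
]), (0.54, [206.1, 207.2, 241.5, 222.3])]
scene beaker [(0.94, [198.9, 252.7, 226.7, 286.1]), (0.67, [390.0, 232.8, 420.3, 250.2])]
scene spatula [(0.6, [438.9, 253.3, 464.9, 307.0])]
[410.9 133.9] 279 [411.6 130.8] world mm [ 775.6 -247.4] [65.8 85.2] 43.5
[173.9 154.5] 796 [173.  161.8] world mm [640.3 448.3] [ 64.2 167.5] 88.4
[219.2 195.3] 506 [219.  195.3] world mm [547.1 303.8] [49.9 88.5] 15.1
[424.3 204.6] 607 [424.  204.5] world mm [ 554.  -286.7] [ 49.8 103.8] 3.3
[219.  236.9] 705 [218.6 237. ] world mm [426.5 292.1] [ 49.5 117. ] 13.7
[421.  262.3] 823 [420.9 262.3] world mm [ 388.7 -279.7] [131.6  48.9] 77.4
[311.1 375.5] 1222 [311.5 378.5] world mm [65.3  6.3] [101.8 218.2] 3.4
```

View pics/topbig.png

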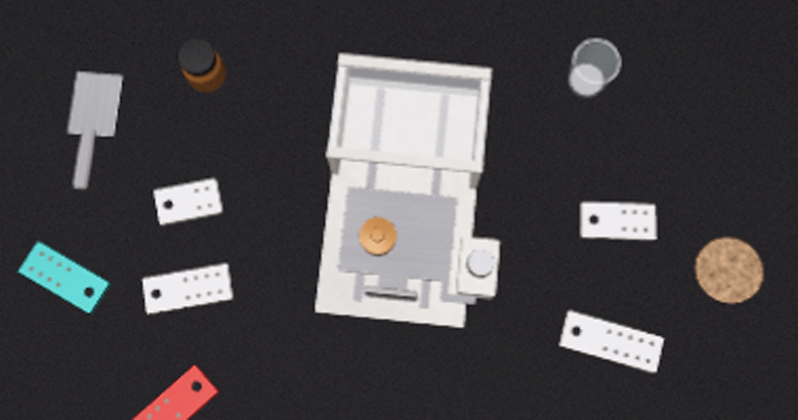

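```bash
python3 - <<'E'
from h import *
im,cal=shot("top")
b=lambda x,y:(x/2.1+130,y/2.1+100)
def show(n,pts,z):
    W=unproj([b(*p) for p in pts],z,cal); print(n,np.round(W[:,:2]*1000,1).tolist()); return W
T=show("tray corners FL,FR,NR,NL",[(349,188),(457,197),(447,281),(339,270)],.026)
v=(T[0]+T[1]-T[2]-T[3])[:2]; print("yaw",np.degrees(np.arctan2(v[1],v[0])),T.mean(0))
v=(T[0]+T[3]-T[1]-T[2])[:2]; print("yaw2",np.degrees(np.arctan2(-v[0],v[1])))
show("handle top",[(364,293),(416,298)],.066)
show("collar",[(481,262)],.071)
show("dish knob",[(378,235)],.045); show("mat",[(729.5,270)],.004)
show("hood front top edge",[(330,158),(484,172)],.108)
a=im[180:260,270:380]; cv2.imwrite("pics/ch.png",cv2.resize(a,None,fx=7,fy=7,interpolation=cv2.INTER_CUBIC)[:,:,::-1])
E
```

```text
tray corners FL,FR,NR,NL [[573.4, 81.3], [569.3, -66.3], [453.4, -58.2], [459.9, 87.0]]
yaw -3.4431467413085515 [0.51401656 0.01096026 0.026     ]
yaw2 -2.0662033114285236
handle top [[425.8, 49.8], [423.2, -17.6]]
collar [[474.2, -99.0]]
dish knob [[506.9, 37.1]]
mat [[494.2, -440.0]]
hood front top edge [[592.0, 103.0], [584.8, -95.4]]
```

View pics/ch.png

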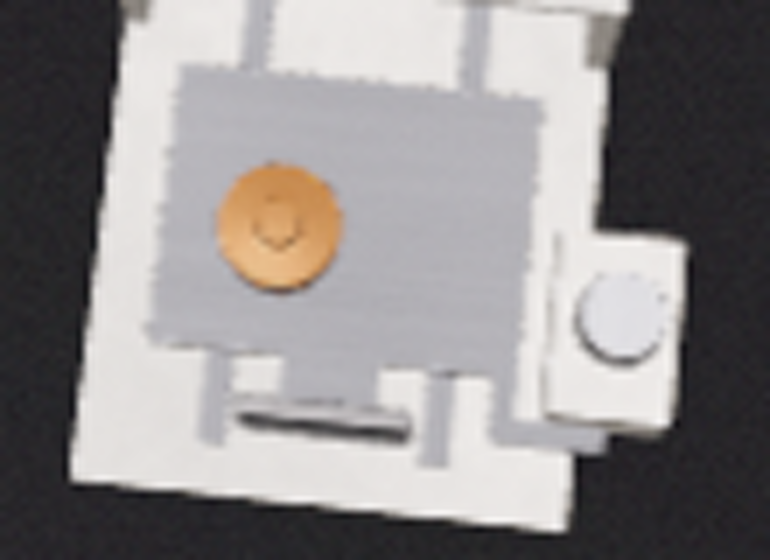

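```bash
cat >> h.py <<'E'
def down(psi):
    p=np.radians(psi); x=np.array([np.cos(p),np.sin(p),0]); y=np.array([np.sin(p),-np.cos(p),0])
    return R.from_matrix(np.c_[x,y,[0,0,-1]])
def psi(Rm):
    m=Rm.as_matrix(); return np.degrees(np.arctan2(m[1,0],m[0,0]))
def go(pos,ps):
    o,p,Rt=tool(); d=Rt.inv().apply(np.array(pos)-p); rv=(Rt.inv()*down(ps)).as_rotvec(degrees=True)
    print("t",round(o["time_s"],2),"at",np.round(p,4),"psi",round(psi(Rt),2),"q1,6",np.round(o["q"][[0,5]],2),"F",np.round(o["wrist_force"],1),"op",round(o["opening"],3))
    print("  shift",np.round(d,4).tolist(),"turn",np.round(rv,2).tolist(), "rows",np.ceil(max(np.linalg.norm(d)/.05,np.linalg.norm(rv)/8.59)))
E
python3 -c "
from h import *
go([.45,.01,.27],87)"
```

```text
t 1.35 at [0.2567 0.5145 0.2393] psi 63.48 q1,6 [ 0.9  -0.21] F [0.1 0.6 0.4] op 0.997
  shift [-0.3651, 0.3982, -0.0307] turn [-0.0, 0.0, -23.52] rows 11.0
```

>>> step_arm(plan=[[[-0.365,0.398,-0.031],[0,0,-23.5]],[[-0.365,0.398,-0.031],[0,0,-23.5]],[[-0.365,0.398,-0.031],[0,0,-23.5]],[[-0.365,0.398,-0.031],[0,0,-23.5]],[[-0.365,0.398,-0.031],[0,0,-23.5]]])

```text
time_s: 1.85
eef_pos: [0.3439, 0.2867, 0.2536]
eef_rot: [0.0, 0.725, 0.689, 0.0]
wrist_force: [0.4, 0.7, 0.5]
opening: 1.0
```

```bash
python3 -c "
from h import *
go([.45,.01,.27],87)"
```

```text
t 1.85 at [0.3439 0.2867 0.2536] psi 87.05 q1,6 [ 0.43 -1.09] F [0.4 0.7 0.5] op 1.0
  shift [-0.2708, 0.1202, -0.0164] turn [0.04, -0.02, 0.05] rows 6.0
```

>>> step_arm(plan=[[[-0.268,0.118,-0.016],[0,0,0]],[[-0.268,0.118,-0.016],[0,0,0]],[[-0.268,0.118,-0.016],[0,0,0]],[[-0.268,0.118,-0.016],[0,0,0]],[[-0.268,0.118,-0.016],[0,0,0]]])

```text
time_s: 2.35
eef_pos: [0.4325, 0.0528, 0.2675]
eef_rot: [0.0, 0.725, 0.688, 0.0]
wrist_force: [0.7, 0.1, 0.4]
opening: 1.0
```

>>> step_arm(plan=[[[-0.03,0.01,0],[0,0,0]],[[-0.03,0.01,0],[0,0,0]]])

```text
time_s: 2.55
eef_pos: [0.4415, 0.0208, 0.2672]
eef_rot: [0.001, 0.727, 0.686, -0.0]
wrist_force: [-0.7, 0.1, 0.2]
opening: 0.995
```

```bash
python3 -c "
from h import *
go([.45,.01,.27],87)
im,cal=shot('wrist','w1'); print(cal['origin'],proj([[.507,.037,.071]],cal))
im,cal=shot('top','t1')"
```

```text
t 2.55 at [0.4415 0.0208 0.2672] psi 86.68 q1,6 [-0.22 -1.73] F [-0.7  0.1  0.2] op 0.995
  shift [-0.0103, 0.0091, -0.0028] turn [0.04, 0.07, -0.32] rows 1.0
[0.36280982 0.0248841  0.40209772] [[334.76432854 226.36233023]]
```

View pics/w1.png

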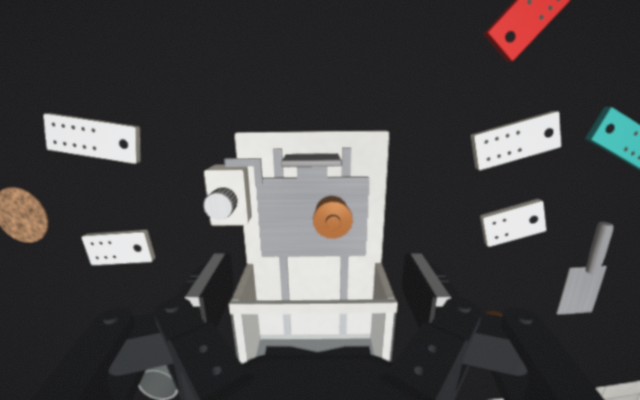

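The wrist view shows the tray upright in the picture: corners about (257,178), (367,178), (367,255), (260,256). The dish is at (333,218), the collar at (220,204) and the handle top at (311,158).

```bash
cat > m.py <<'E'
from h import *
E
python3 - <<'E'
from h import *
im,cal=shot('wrist','w2')
a=im[110:280,190:410]; cv2.imwrite("pics/w2c.png",cv2.resize(a,None,fx=3.5,fy=3.5,interpolation=cv2.INTER_CUBIC)[:,:,::-1])
E
```

```text
(no output)
```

View pics/w2c.png

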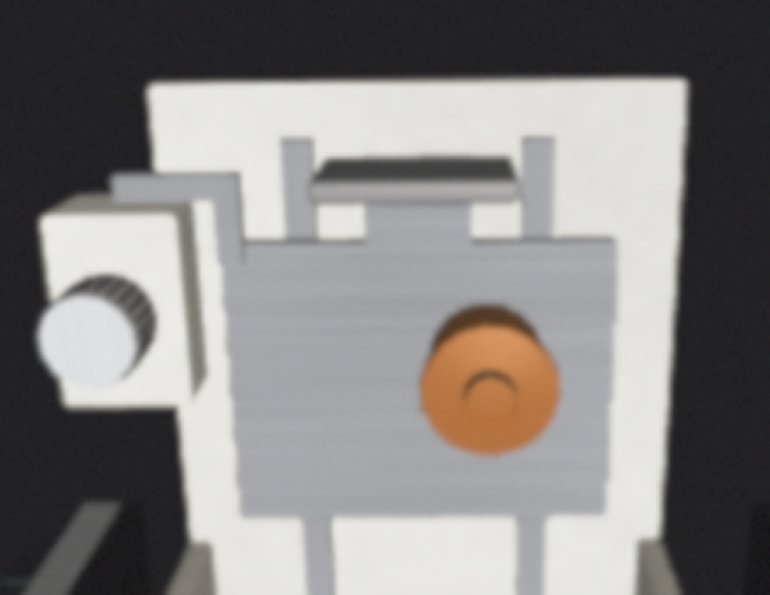

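```bash
python3 - <<'E'
from h import *
im,cal=shot('wrist')
b=lambda x,y:(x/3.5+190-.36,y/3.5+110-.36)
def S(n,pts,z):
    W=unproj([b(*p) for p in pts],z,cal); print(n,np.round(W[:,:2]*1000,1).tolist()); return W
T=S("tray NL,NR,FR,FL",[(616,238),(224,241),(241,515),(606,516)],.026)
x=T[2]+T[3]-T[0]-T[1]; y=T[0]+T[3]-T[1]-T[2]
print(T.mean(0),np.linalg.norm(x)/2,np.linalg.norm(y)/2,np.degrees(np.arctan2(x[1],x[0])),np.degrees(np.arctan2(-y[0],y[1])))
H=S("handle top far edge",[(310,200),(518,199)],.066)
S("near edge top",[(312,182),(517,180)],.066)
S("collar",[(87,341)],.071); S("collar l r t b",[(37,341),(137,341),(87,294),(87,388)],.071)
S("knob",[(490,398)],.045); S("rim lrtb",[(421,388),(560,388),(490,323),(490,454)],.036)
S("dish from top rim",[(490,388)],.062)
S("base near edge",[(148,84),(687,79)],.012)
go([.45,.01,.27],87)
E
```

```text
tray NL,NR,FR,FL [[458.2, 86.0], [451.5, -59.7], [566.0, -66.6], [574.4, 81.7]]
[0.51251658 0.01033673 0.026     ] 0.11546408056344305 0.14721891459391503 -2.80653724446614 -2.9289528463499512
handle top far edge [[429.7, -20.4], [433.1, 47.8]]
near edge top [[423.8, -19.2], [426.7, 47.7]]
collar [[472.9, -100.1]]
collar l r t b [[472.0, -117.3], [473.8, -82.9], [456.3, -97.4], [490.0, -102.9]]
knob [[511.9, 36.2]]
rim lrtb [[510.2, 10.5], [513.0, 63.0], [485.6, 37.6], [539.1, 35.4]]
dish from top rim [[500.9, 36.0]]
base near edge [[393.7, -84.3], [402.7, 114.8]]
t 2.75 at [0.4401 0.0253 0.2668] psi 87.03 q1,6 [-0.21 -1.73] F [-0.   0.3 -0.3] op 1.0
  shift [-0.0147, 0.0107, -0.0032] turn [-0.02, -0.03, 0.03] rows 1.0
```

```bash
python3 -c "
from h import *
go([.5015,.036,.12],87.1)"
```

```text
t 2.75 at [0.4401 0.0253 0.2668] psi 87.03 q1,6 [-0.21 -1.73] F [-0.   0.3 -0.3] op 1.0
  shift [0.0138, 0.0608, 0.1468] turn [-0.02, -0.03, -0.07] rows 4.0
```

>>> step_arm(plan=[[[0.014,0.061,0.147],[0,0,0]],[[0.014,0.061,0.147],[0,0,0]],[[0.014,0.061,0.147],[0,0,0]],[[0.014,0.061,0.147],[0,0,0]],[[0.014,0.061,0.147],[0,0,0]]])

```text
time_s: 3.25
eef_pos: [0.5007, 0.0367, 0.1183]
eef_rot: [-0.002, 0.725, 0.689, -0.001]
wrist_force: [-0.0, 0.3, 0.0]
opening: 0.998
```

```bash
python3 -c "
from h import *
im,cal=shot('wrist','w3')
go([.5015,.036,.034],87.1)
print(proj([[.5015,.036,.071],[.5015,.036,.062]],cal))
"
```

```text
t 3.3 at [0.5018 0.0362 0.1204] psi 87.1 q1,6 [-0.16 -1.68] F [0.4 0.3 1.4] op 0.999
  shift [-0.0002, -0.0003, 0.0864] turn [-0.05, -0.0, 0.0] rows 2.0
[[317.49524015 227.92236385]
 [317.48711027 222.76279243]]
```

View pics/w3.png

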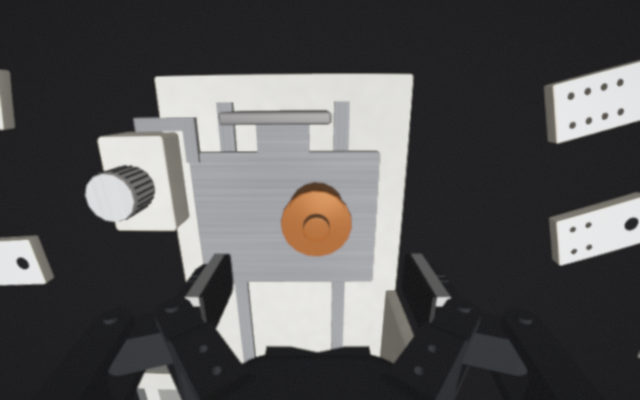

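The knob is at (316,228), against a predicted (317,228), so the gripper is centred over the dish. Descending now.

>>> step_arm(plan=[[[0,0,0.045],[0,0,0]],[[0,0,0.07],[0,0,0]],[[0,0,0.086],[0,0,0]],[[0,0,0.086],[0,0,0]],[[0,0,0.086],[0,0,0]]])

```text
time_s: 3.8
eef_pos: [0.5037, 0.0351, 0.0365]
eef_rot: [0.002, 0.725, 0.688, 0.001]
wrist_force: [0.4, -0.3, 1.0]
opening: 1.0
```

>>> step_arm(plan=[[[0,0,0],[0,0,0]],[[0,0,0],[0,0,0]],[[0,0,0],[0,0,0]],[[0,0,0],[0,0,0]],[[0,0,0],[0,0,0]]], fingers=0)

```text
time_s: 4.3
eef_pos: [0.5037, 0.035, 0.0358]
eef_rot: [0.001, 0.725, 0.688, 0.001]
wrist_force: [-1.3, 0.9, 9.1]
opening: 0.552
```

>>> step_arm(plan=[[[0,0,0],[0,0,0]],[[0,0,0],[0,0,0]]])

```text
time_s: 4.5
eef_pos: [0.5036, 0.0351, 0.0358]
eef_rot: [0.001, 0.725, 0.688, 0.001]
wrist_force: [-2.5, 0.4, 10.2]
opening: 0.55
```

>>> step_arm(plan=[[[0,0,-0.02],[0,0,0]],[[0,0,-0.04],[0,0,0]],[[0,0,-0.07],[0,0,0]],[[0,0,-0.1],[0,0,0]],[[0,0,-0.1],[0,0,0]]])

```text
time_s: 5.0
eef_pos: [0.5053, 0.0347, 0.1386]
eef_rot: [0.003, 0.725, 0.688, 0.003]
wrist_force: [1.3, 0.2, 0.3]
opening: 0.554
```

```bash
python3 -c "
from h import *
im,cal=shot('wrist','w4')
go([.4942,-.440,.16],87.1)
shot('scene','s4')
"
```

```text
t 5.05 at [0.5039 0.0349 0.1364] psi 86.99 q1,6 [-0.17 -1.68] F [ 0.   0.6 -0.9] op 0.553
  shift [-0.4747, 0.0154, -0.0233] turn [0.3, 0.04, -0.11] rows 10.0
```

View pics/w4.png

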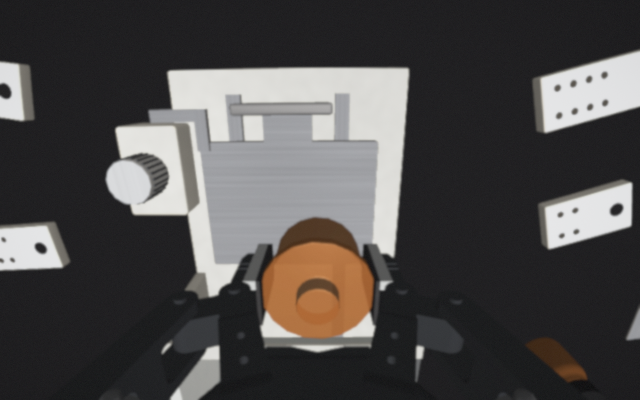

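>>> step_arm(plan=[[[-0.475,0.015,-0.023],[0,0,0]],[[-0.475,0.015,-0.023],[0,0,0]],[[-0.475,0.015,-0.023],[0,0,0]],[[-0.475,0.015,-0.023],[0,0,0]],[[-0.475,0.015,-0.023],[0,0,0]]])

```text
time_s: 5.6
eef_pos: [0.4955, -0.2157, 0.1443]
eef_rot: [-0.001, 0.725, 0.688, -0.0]
wrist_force: [0.6, -1.1, -0.6]
opening: 0.552
```

```bash
python3 -c "
from h import *
im,cal=shot('wrist','w5')
go([.4942,-.440,.16],87.1)
"
```

```text
t 5.65 at [ 0.4959 -0.2238  0.1455] psi 86.76 q1,6 [-0.64 -2.15] F [-1.1 -7.  -0.2] op 0.556
  shift [-0.216, 0.0105, -0.0136] turn [-0.0, 0.25, -0.34] rows 5.0
```

View pics/w5.png

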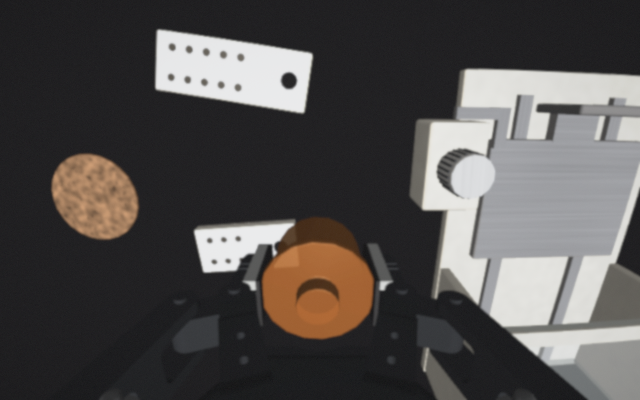

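```bash
python3 -c "
from h import *
im,cal=shot('wrist')
hsv=cv2.cvtColor(im,cv2.COLOR_RGB2HSV); m=((hsv[...,1]>70)&(hsv[...,2]>90)).astype(np.uint8); m[:,180:]=0
m=cv2.morphologyEx(m,cv2.MORPH_CLOSE,np.ones((5,5)))
c=max(cv2.findContours(m,cv2.RETR_EXTERNAL,cv2.CHAIN_APPROX_NONE)[0],key=len).reshape(-1,2)
W=unproj(c,.004,cal); print(cv2.minEnclosingCircle((W[:,:2]*1000).astype(np.float32)), cv2.fitEllipse((W[:,:2]*1000).astype(np.float32)))
go([.4942,-.440,.16],87.1)
"
```

```text
((493.2711181640625, -441.07025146484375), 45.9322395324707) ((493.28692626953125, -440.944580078125), (89.26268005371094, 90.4867172241211), 30.187650680541992)
t 5.7 at [ 0.4961 -0.2203  0.1451] psi 86.64 q1,6 [-0.64 -2.15] F [ 1.1  0.1 -1.1] op 0.553
  shift [-0.2195, 0.011, -0.0145] turn [-0.02, 0.1, -0.46] rows 5.0
```

>>> step_arm(plan=[[[-0.2195,0.009,0.03],[0,0,0]],[[-0.2195,0.009,0.03],[0,0,0]],[[-0.2195,0.009,0.03],[0,0,0]],[[-0.2195,0.009,0.03],[0,0,0]],[[-0.2195,0.009,0.03],[0,0,0]]])

```text
time_s: 6.2
eef_pos: [0.4928, -0.437, 0.1133]
eef_rot: [-0.001, 0.726, 0.687, -0.0]
wrist_force: [0.4, -0.4, -0.5]
opening: 0.55
```

>>> step_arm(plan=[[[0,0,0.02],[0,0,0]],[[0,0,0.04],[0,0,0]],[[0,0,0.05],[0,0,0]],[[0,0,0.05],[0,0,0]]])

```text
time_s: 6.6
eef_pos: [0.493, -0.4318, 0.0627]
eef_rot: [-0.003, 0.725, 0.688, 0.0]
wrist_force: [-0.0, -0.0, -1.2]
opening: 0.548
```

```bash
python3 -c "
from h import *
go([.4955,-.4405,.0145],87.1)
"
```

```text
t 6.6 at [ 0.493  -0.4318  0.0627] psi 87.01 q1,6 [-0.9  -2.42] F [-0.  -0.  -1.2] op 0.548
  shift [-0.0088, 0.0031, 0.0481] turn [-0.23, -0.26, -0.09] rows 1.0
```

>>> step_arm(plan=[[[-0.009,0.003,0.02],[0,0,0]],[[-0.009,0.003,0.035],[0,0,0]],[[-0.009,0.003,0.045],[0,0,0]],[[-0.009,0.003,0.045],[0,0,0]],[[-0.009,0.003,0.045],[0,0,0]]])

```text
time_s: 7.1
eef_pos: [0.4969, -0.4429, 0.0211]
eef_rot: [-0.0, 0.725, 0.688, 0.0]
wrist_force: [0.7, 0.5, -1.5]
opening: 0.552
```

>>> step_arm(plan=[[[0,0,0.002],[0,0,0]],[[0,0,0.002],[0,0,0]]])

```text
time_s: 7.3
eef_pos: [0.4971, -0.4435, 0.0197]
eef_rot: [0.0, 0.725, 0.688, -0.0]
wrist_force: [0.3, -0.2, 0.0]
opening: 0.551
```

>>> step_arm(plan=[[[-0.001,0,0.002],[0,0,0]],[[0.002,-0.001,0.004],[0,0,0]],[[0.002,-0.001,0.004],[0,0,0]]])

```text
time_s: 7.6
eef_pos: [0.4956, -0.4406, 0.0146]
eef_rot: [-0.001, 0.725, 0.688, 0.0]
wrist_force: [0.7, -0.2, -1.4]
opening: 0.55
```

>>> step_arm(plan=[[[0,0,0.001],[0,0,0]],[[0,0,0.002],[0,0,0]],[[0,0,0.002],[0,0,0]]])

```text
time_s: 7.9
eef_pos: [0.496, -0.4412, 0.014]
eef_rot: [-0.0, 0.725, 0.688, -0.0]
wrist_force: [-3.4, 2.9, 6.3]
opening: 0.549
```

Contact. Releasing the dish.

>>> step_arm(plan=[[[0,0,0],[0,0,0]],[[0,0,0],[0,0,0]],[[0,0,0],[0,0,0]],[[0,0,0],[0,0,0]],[[0,0,-0.005],[0,0,0]]], fingers=100)

```text
time_s: 8.4
eef_pos: [0.4955, -0.4408, 0.0173]
eef_rot: [-0.001, 0.725, 0.688, 0.0]
wrist_force: [-1.1, 0.5, 0.8]
opening: 1.0
```

>>> step_arm(plan=[[[0,0,-0.04],[0,0,0]],[[0,0,-0.08],[0,0,0]],[[0,0,-0.13],[0,0,0]],[[0,0,-0.18],[0,0,0]],[[0,0,-0.18],[0,0,0]]])

```text
time_s: 8.9
eef_pos: [0.4991, -0.4451, 0.2084]
eef_rot: [0.008, 0.725, 0.688, -0.001]
wrist_force: [1.0, -0.6, 1.0]
opening: 1.003
```

```bash
python3 -c "
from h import *
im,cal=shot('wrist','w6')
go([.3887,-.2797,.15],-12.6)
go([.3887,-.2797,.15],167.4)
W=unproj([(318,228)],.04,cal);print(W)
"
```

```text
t 8.95 at [ 0.4979 -0.4436  0.2042] psi 86.99 q1,6 [-0.91 -2.42] F [ 0.8  0.3 -0.6] op 0.999
  shift [0.1584, -0.118, 0.0522] turn [0.68, -0.01, 99.59] rows 12.0
t 8.95 at [ 0.4979 -0.4436  0.2042] psi 86.99 q1,6 [-0.91 -2.42] F [ 0.8  0.3 -0.6] op 0.999
  shift [0.1584, -0.118, 0.0522] turn [0.01, 0.65, -80.41] rows 10.0
[[ 0.55520939 -0.45018772  0.04      ]]
```

View pics/w6.png

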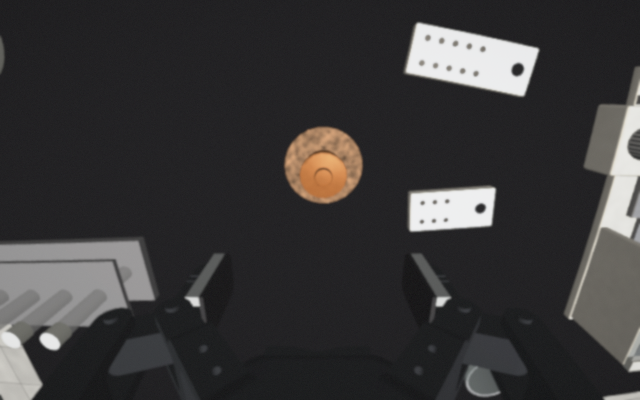

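```bash
cat >> h.py <<'E'
def plates(n,zz=.012,th=135,roi=None):
    im,cal=shot(n); hsv=cv2.cvtColor(im,cv2.COLOR_RGB2HSV)
    m=((hsv[...,2]>th)&(hsv[...,1]<60)).astype(np.uint8)
    m=cv2.morphologyEx(m,cv2.MORPH_CLOSE,np.ones((7,7)) if n=='wrist' else np.ones((3,3)))
    n_,lab,st,ce=cv2.connectedComponentsWithStats(m)
    for i in range(1,n_):
        if not 200<st[i,4]<12000: continue
        c=max(cv2.findContours((lab==i).astype(np.uint8),cv2.RETR_EXTERNAL,cv2.CHAIN_APPROX_NONE)[0],key=len)
        W=unproj(c.reshape(-1,2),zz,cal); r=cv2.minAreaRect((W[:,:2]*1000).astype(np.float32))
        w,h=r[1]; L,S,a=(w,h,r[2]) if w>h else (h,w,r[2]+90)
        if 40<S<56 and 78<L<140: print(n,"px",np.round(ce[i]),"c",np.round(r[0],1),"LxW",round(L,1),round(S,1),"long deg",round(a,2))
    return im,cal
E
python3 -c "
from h import *
im,cal=plates('wrist')
W=unproj([(323,177)],.049,cal);print('knob',W); print('rim',unproj([(324,175)],.037,cal))
plates('top',.012)
go([.3887,-.2797,.13],-12.6)
"
```

```text
wrist px [469.  61.] c [ 387.2 -282.1] LxW 134.0 49.3 long deg 78.03
wrist px [450. 211.] c [ 551.2 -290.9] LxW 102.0 50.4 long deg 91.37
knob [[ 0.49204124 -0.43970874  0.049     ]]
rim [[ 0.49300137 -0.43859395  0.037     ]]
top px [219. 195.] c [546.9 303.6] LxW 88.5 49.8 long deg 104.98
top px [424. 205.] c [ 553.8 -287.2] LxW 99.5 49.8 long deg 93.29
top px [219. 237.] c [426.  291.8] LxW 116.8 48.6 long deg 103.55
t 9.05 at [ 0.4959 -0.4412  0.1983] psi 86.99 q1,6 [-0.91 -2.42] F [ 0.2  0.3 -0.4] op 1.0
  shift [0.1556, -0.1155, 0.0682] turn [0.03, 0.0, 99.59] rows 12.0
```

>>> step_arm(plan=[[[0.155,-0.114,0.04],[0,0,99.5]],[[0.155,-0.114,0.04],[0,0,99.5]],[[0.155,-0.114,0.04],[0,0,99.5]],[[0.155,-0.114,0.04],[0,0,99.5]],[[0.155,-0.114,0.04],[0,0,99.5]]])

```text
time_s: 9.55
eef_pos: [0.3842, -0.2717, 0.1517]
eef_rot: [-0.008, 0.928, 0.373, -0.002]
wrist_force: [0.4, 0.1, 0.2]
opening: 1.003
```

>>> step_arm(plan=[[[0,0,0],[0,0,43]],[[0,0,0],[0,0,56.5]],[[0,0,0],[0,0,56.5]],[[0,0,0],[0,0,56.5]],[[0,0,0],[0,0,56.5]]])

```text
time_s: 10.05
eef_pos: [0.3892, -0.2793, 0.156]
eef_rot: [-0.002, 1.0, 0.006, -0.001]
wrist_force: [0.9, 0.5, 0.1]
opening: 0.996
```

```bash
python3 -c "
from h import *
im,cal=plates('wrist')
cv2.imwrite('pics/w7.png',im[:,:,::-1])
go([.388,-.281,.1],-12.4)
"
```

```text
wrist px [316. 185.] c [ 387.  -282.9] LxW 132.2 50.5 long deg 77.37
wrist px [478. 196.] c [ 550.2 -289.9] LxW 102.3 53.5 long deg 91.37
t 10.1 at [ 0.3892 -0.2793  0.156 ] psi 0.25 q1,6 [-0.87 -0.88] F [-0.1  0.5  0.6] op 0.999
  shift [-0.0011, 0.0019, 0.056] turn [-0.16, 0.17, 12.65] rows 2.0
```

View pics/w7.png

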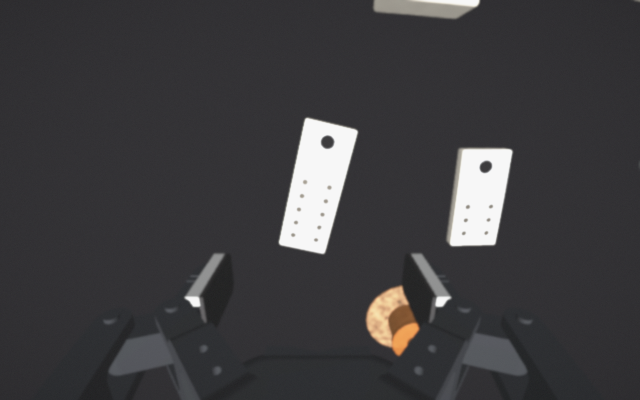

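>>> step_arm(plan=[[[-0.001,0.002,0.05],[0,0,8.5]],[[-0.001,0.002,0.09],[0,0,12.7]],[[-0.001,0.002,0.13],[0,0,12.7]],[[-0.001,0.002,0.136],[0,0,12.7]],[[-0.001,0.002,0.136],[0,0,12.7]]])

```text
time_s: 10.6
eef_pos: [0.388, -0.281, 0.0205]
eef_rot: [-0.002, 0.995, -0.101, -0.002]
wrist_force: [0.7, 0.7, 0.1]
opening: 1.003
```

```bash
python3 -c "
from h import *
im,cal=plates('wrist')
cv2.imwrite('pics/w8.png',im[:,:,::-1])
go([.388,-.281,.01],-12.4)
"
```

```text
wrist px [605. 210.] c [ 550.8 -289.7] LxW 100.8 47.2 long deg 91.28
t 10.65 at [ 0.3892 -0.2824  0.0222] psi -11.58 q1,6 [-0.88 -0.67] F [ 0.3  0.2 -0.2] op 0.996
  shift [-0.0014, -0.0011, 0.0122] turn [-0.05, 0.06, 0.82] rows 1.0
```

View pics/w8.png

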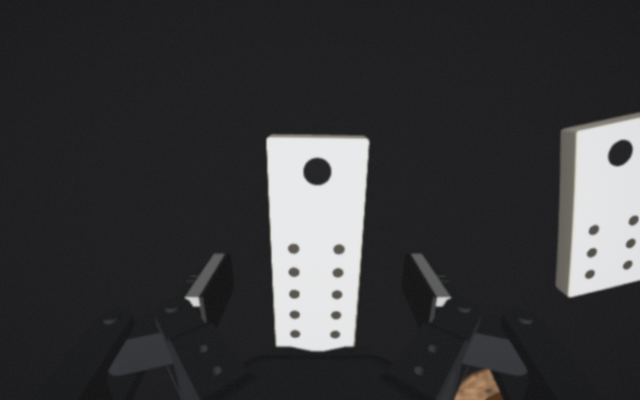

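>>> step_arm(plan=[[[-0.001,-0.001,0.012],[0,0,0.8]],[[-0.001,-0.001,0.012],[0,0,0.8]],[[-0.001,-0.001,0.012],[0,0,0.8]]])

```text
time_s: 10.95
eef_pos: [0.3888, -0.2816, 0.0107]
eef_rot: [0.0, 0.994, -0.108, 0.0]
wrist_force: [0.0, -0.1, -0.4]
opening: 1.002
```

>>> step_arm(plan=[[[0,0,0],[0,0,0]],[[0,0,0],[0,0,0]],[[0,0,0],[0,0,0]],[[0,0,0],[0,0,0]],[[0,0,0],[0,0,0]]], fingers=0)

```text
time_s: 11.45
eef_pos: [0.3887, -0.2815, 0.0104]
eef_rot: [0.0, 0.994, -0.108, 0.0]
wrist_force: [-0.5, 1.1, 5.6]
opening: 0.54
```

```bash
python3 -c "
from h import *
go([.388,-.281,.2],-12.4)
"
```

```text
t 11.45 at [ 0.3887 -0.2815  0.0104] psi -12.45 q1,6 [-0.87 -0.66] F [-0.5  1.1  5.6] op 0.54
  shift [-0.0007, -0.0003, -0.1896] turn [0.02, -0.02, -0.05] rows 4.0
```

>>> step_arm(plan=[[[0,0,-0.03],[0,0,0]],[[0,0,-0.07],[0,0,0]],[[0,0,-0.11],[0,0,0]],[[0,0,-0.15],[0,0,0]],[[0,0,-0.15],[0,0,0]]])

```text
time_s: 11.95
eef_pos: [0.391, -0.2842, 0.1655]
eef_rot: [0.004, 0.994, -0.108, 0.004]
wrist_force: [0.8, -0.5, -1.2]
opening: 0.539
```

```bash
python3 -c "
from h import *
im,cal=shot('wrist','w9')
go([.43,-.1,.18],-2.9)
print(cal)
"
```

```text
t 12.0 at [ 0.3898 -0.2829  0.1626] psi -12.46 q1,6 [-0.87 -0.66] F [-0.3  0.4 -2.4] op 0.541
  shift [-0.0001, -0.1872, -0.0181] turn [0.24, -0.26, -9.56] rows 4.0
{'K': array([[297.38853412,   0.        , 317.35097179],
       [  0.        , 297.38853412, 198.25606647],
       [  0.        ,   0.        ,   1.        ]]), 'dist': array([-0.05447309,  0.        ,  0.        ,  0.        ,  0.        ]), 'origin': array([ 0.40781219, -0.20632204,  0.29993194]), 'orientation': array([ 0.98119028, -0.15950962,  0.0138674 , -0.10784252])}
```

View pics/w9.png

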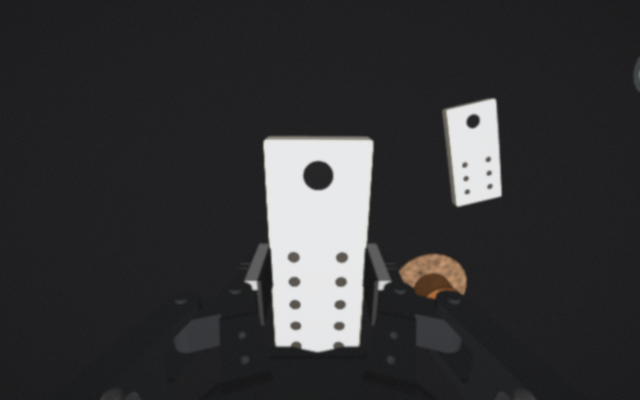

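```bash
cat >> h.py <<'E'
def intool(px,tz):
    # pixel (wrist) -> tool-frame point on plane tool z = tz
    o,p,Rt=tool(); cal=viewer.get_calibration("wrist")
    u=cv2.undistortPoints(np.array(px,float).reshape(-1,1,2),cal["K"],cal["dist"]).reshape(-1,2)
    d=Rt.inv().apply(rot(cal["orientation"]).apply(np.c_[u[:,0],-u[:,1],-np.ones(len(u))]))
    c=Rt.inv().apply(cal["origin"]-p); return c+d*((tz-c[2])/d[:,2])[:,None]
def dotc(im,roi):
    x0,y0,x1,y1=roi; g=cv2.cvtColor(im,cv2.COLOR_RGB2GRAY)[y0:y1,x0:x1]; m=(g<110).astype(np.uint8)
    n,l,s,c=cv2.connectedComponentsWithStats(m); H,W=m.shape
    r=[(s[i,4],c[i]+[x0,y0]) for i in range(1,n) if s[i,0]>0 and s[i,1]>0 and s[i,0]+s[i,2]<W and s[i,1]+s[i,3]<H]
    return max(r,key=lambda t:t[0])
E
python3 -c "
from h import *
im,cal=shot('wrist')
a,c=dotc(im,(275,145,365,240)); print(a,c)
for z in (-.0016,-.004,-.0065): print(z,intool([c,(264.5,141),(373,141)],z)*1000)
"
```

```text
648 [317.83641975 175.24382716]
-0.0016 [[  0.78837265 -46.46298136  -1.6       ]
 [-22.96917583 -62.15281586  -1.6       ]
 [ 25.35486548 -62.14066172  -1.6       ]]
-0.004 [[  0.7875416  -47.04481905  -4.        ]
 [-22.54241858 -62.45226795  -4.        ]
 [ 24.91188675 -62.44033256  -4.        ]]
-0.0065 [[  0.78667593 -47.65089998  -6.5       ]
 [-22.09787977 -62.76419721  -6.5       ]
 [ 24.45045058 -62.75248969  -6.5       ]]
```

```bash
python3 -c "
from h import *
go([.513,.012,.13],-2.9)
"
```

```text
t 12.05 at [ 0.3887 -0.2816  0.1604] psi -12.46 q1,6 [-0.87 -0.66] F [-0.8 -0.5 -1.1] op 0.543
  shift [0.058, -0.3135, 0.0301] turn [0.07, -0.07, -9.56] rows 7.0
```

>>> step_arm(plan=[[[0.058,-0.313,0.03],[0,0,-9.5]],[[0.058,-0.313,0.03],[0,0,-9.5]],[[0.058,-0.313,0.03],[0,0,-9.5]],[[0.058,-0.313,0.03],[0,0,-9.5]],[[0.058,-0.313,0.03],[0,0,-9.5]]])

```text
time_s: 12.55
eef_pos: [0.4843, -0.0498, 0.1339]
eef_rot: [-0.001, 1.0, -0.026, -0.002]
wrist_force: [0.5, -0.7, -1.1]
opening: 0.543
```

>>> step_arm(plan=[[[0.011,-0.068,0.006],[0,0,0]],[[0.011,-0.068,0.006],[0,0,0]],[[0.011,-0.068,0.006],[0,0,0]]])

```text
time_s: 12.85
eef_pos: [0.4981, 0.0183, 0.1275]
eef_rot: [-0.001, 1.0, -0.024, -0.003]
wrist_force: [0.9, -0.9, -1.9]
opening: 0.537
```

```bash
python3 -c "
from h import *
im,cal=shot('wrist','w10')
go([.513,.0122,.045],-2.9)
shot('top','t10')
"
```

```text
t 12.9 at [0.4983 0.0167 0.128 ] psi -2.79 q1,6 [-0.2  -0.16] F [ 0.1 -0.2 -1.5] op 0.538
  shift [0.0153, 0.0038, 0.0829] turn [-0.03, 0.28, 0.11] rows 2.0
```

View pics/w10.png

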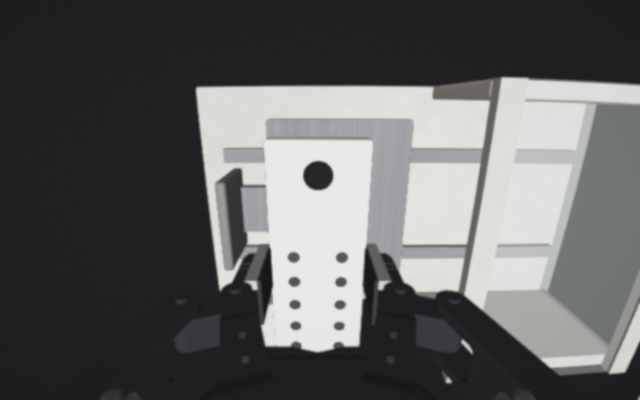

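```bash
python3 -c "
from h import *
cal=viewer.get_calibration('wrist')
W=unproj([(267,120),(412.5,120),(403,262)],.026,cal);print(W*1000)
m=(W[0]+W[1])/2; a=np.radians(-2.87); print('centre',m[:2]*1000-75*np.array([-np.sin(a),np.cos(a)]))
print('hood',unproj([(501,78)],.108,cal)*1000)
"
```

```text
[[462.73009362  82.73860343  26.        ]
 [575.9152723   77.26644436  26.        ]
 [573.22401294 -47.76716209  26.        ]]
centre [515.56743259   5.0965956 ]
hood [[594.99999625 101.95916972 108.        ]]
```

>>> step_arm(plan=[[[0.015,0.004,0.03],[0,0,0]],[[0.015,0.004,0.06],[0,0,0]],[[0.015,0.004,0.06],[0,0,0]],[[0.015,0.004,0.06],[0,0,0]]])

```text
time_s: 13.35
eef_pos: [0.5138, 0.0095, 0.07]
eef_rot: [-0.0, 1.0, -0.027, -0.001]
wrist_force: [0.1, 0.8, -0.8]
opening: 0.54
```

```bash
python3 -c "
from h import *
im,cal=shot('wrist','w11')
im,cal=shot('wrist','w11')
go([.513,.0122,.045],-2.9)
a=im[90:340,200:450]; cv2.imwrite('pics/w11c.png',cv2.resize(a,None,fx=2.4,fy=2.4,interpolation=cv2.INTER_CUBIC)[:,:,::-1])
"
```

```text
t 13.45 at [0.5156 0.0095 0.0718] psi -3.02 q1,6 [-0.21 -0.16] F [ 1.4  0.4 -1. ] op 0.537
  shift [-0.0027, -0.0025, 0.0268] turn [0.02, -0.09, -0.12] rows 1.0
```

View pics/w11c.png

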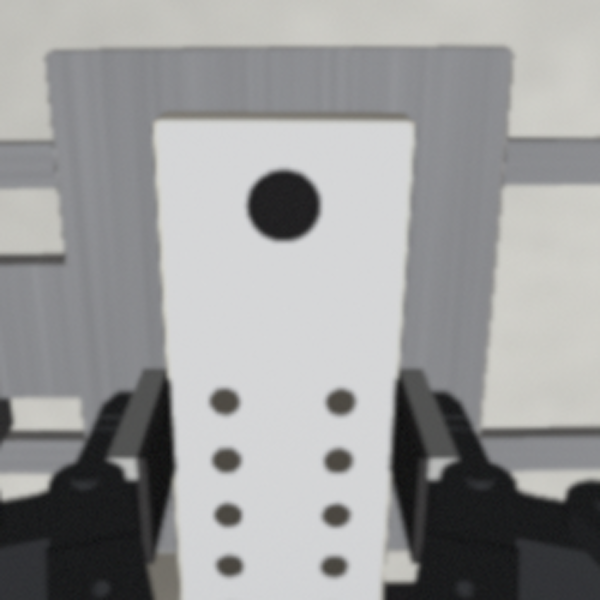

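```bash
cat > t.py <<'E'
from h import *
cal=viewer.get_calibration('wrist')
b=lambda x,y:(x/2.4+200-.3,y/2.4+90-.3)
W=unproj([b(48,52),b(512,48),b(480,430),b(66,240)],.026,cal)[:,:2]*1000;print(W)
print('tray w',np.linalg.norm(W[1]-W[0]))
m=(W[0]+W[1])/2; a=np.radians(-2.87); print('centre',m-75*np.array([-np.sin(a),np.cos(a)]))
o,p,Rt=tool()
P=intool([b(155,119),b(414,119),b(284,206)],-.003); print(P*1000)
Pw=Rt.apply(P)+p; print(Pw*1000)
e=(Pw[0]+Pw[1])[:2]*500; print('plate centre from end',e-65*np.array([-np.sin(a),np.cos(a)]),'from dot',Pw[2][:2]*1000-49*np.array([-np.sin(a),np.cos(a)]))
E
python3 t.py
```

```text
[[462.4592475   86.14370914]
 [576.18712193  81.02219768]
 [571.72797049 -25.56965578]
 [460.07280833  38.07470915]]
tray w 113.84313462265656
centre [515.56793435   8.67702511]
[[-22.88569099 -63.00527414  -3.        ]
 [ 24.58709546 -62.99225061  -3.        ]
 [  0.76572414 -46.59756161  -3.        ]]
[[496.01943343  73.66964916  74.74392681]
 [543.4254668   71.15420516  74.82244163]
 [518.77302155  56.03800998  74.78859752]]
plate centre from end [516.46789979   7.49345597] from dot [516.31959131   7.09947016]
```

```bash
python3 -c "
from h import *
go([.5143,.0112,.045],-2.8)
"
```

```text
t 13.45 at [0.5156 0.0095 0.0718] psi -3.02 q1,6 [-0.21 -0.16] F [ 1.4  0.4 -1. ] op 0.537
  shift [-0.0014, -0.0016, 0.0268] turn [0.02, -0.09, -0.22] rows 1.0
```

>>> step_arm(plan=[[[-0.0014,-0.0016,0.015],[0,0,-0.2]],[[-0.0014,-0.0016,0.027],[0,0,-0.2]],[[-0.0014,-0.0016,0.032],[0,0,-0.2]],[[-0.0014,-0.0016,0.032],[0,0,-0.2]],[[-0.0014,-0.0016,0.032],[0,0,-0.2]]])

```text
time_s: 13.95
eef_pos: [0.5139, 0.012, 0.039]
eef_rot: [0.0, 1.0, -0.024, 0.0]
wrist_force: [0.7, -1.1, -0.8]
opening: 0.542
```

```bash
python3 -c "
from h import *
go([.5143,.0112,.0365],-2.8)
"
```

```text
t 13.95 at [0.5139 0.012  0.039 ] psi -2.76 q1,6 [-0.21 -0.16] F [ 0.7 -1.1 -0.8] op 0.542
  shift [0.0005, 0.0008, 0.0025] turn [0.01, -0.03, 0.04] rows 1.0
```

>>> step_arm(plan=[[[0.0005,0.0008,0.0012],[0,0,0]],[[0.0005,0.0008,0.0022],[0,0,0]],[[0.0005,0.0008,0.0025],[0,0,0]]])

```text
time_s: 14.25
eef_pos: [0.5145, 0.0111, 0.0364]
eef_rot: [0.0, 1.0, -0.024, 0.0]
wrist_force: [-0.3, 0.5, 2.1]
opening: 0.537
```

>>> step_arm(plan=[[[0,0,0.0005],[0,0,0]],[[0,0,0.001],[0,0,0]],[[0,0,0.001],[0,0,0]]])

```text
time_s: 14.55
eef_pos: [0.5145, 0.0112, 0.0358]
eef_rot: [0.0, 1.0, -0.024, 0.0]
wrist_force: [-0.5, -0.1, 5.7]
opening: 0.539
```

>>> step_arm(plan=[[[0,0,0],[0,0,0]],[[0,0,0],[0,0,0]],[[0,0,0],[0,0,0]],[[0,0,-0.003],[0,0,0]]], fingers=80)

```text
time_s: 14.95
eef_pos: [0.5135, 0.0114, 0.0377]
eef_rot: [-0.0, 1.0, -0.024, -0.001]
wrist_force: [-1.0, -0.8, -0.1]
opening: 0.798
```

>>> step_arm(plan=[[[0,0,-0.04],[0,0,0]],[[0,0,-0.08],[0,0,0]],[[0,0,-0.08],[0,0,0]]])

```text
time_s: 15.25
eef_pos: [0.5181, 0.0105, 0.1237]
eef_rot: [0.001, 1.0, -0.024, 0.005]
wrist_force: [1.3, -0.3, -0.2]
opening: 0.799
```

```bash
python3 -c "
from h import *
im,cal=shot('wrist','w12')
go([.516,.056,.07],-2.8)
a=im[90:340,200:450]; cv2.imwrite('pics/w12c.png',cv2.resize(a,None,fx=2.4,fy=2.4,interpolation=cv2.INTER_CUBIC)[:,:,::-1])
"
```

```text
t 15.3 at [0.5165 0.0108 0.1213] psi -2.75 q1,6 [-0.21 -0.16] F [-0.2 -0.3  0.8] op 0.804
  shift [-0.003, -0.0452, 0.0512] turn [0.06, -0.38, 0.05] rows 2.0
```

View pics/w12c.png

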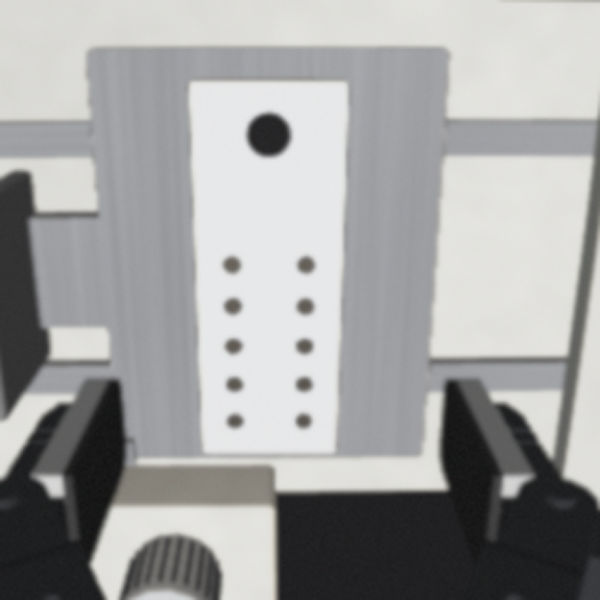

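```bash
cat > t2.py <<'E'
from h import *
im,cal=shot('wrist')
b=lambda x,y:(x/2.4+200-.3,y/2.4+90-.3)
a=np.radians(-2.8); ux=np.array([np.cos(a),np.sin(a)]); uy=np.array([-np.sin(a),np.cos(a)])
T=unproj([b(89,49),b(449,48),b(422,456),b(127,456)],.026,cal)[:,:2]*1000
print('tray end y',(T[0]+T[1])/2,(T[2]+T[3])/2)
print('centre',T.mean(0), 'w',T[1]-T[0],'l',(T[0]+T[1]-T[2]-T[3])/2)
for z in (.038,.042):
  P=unproj([b(190,83),b(348,81),b(269,135)],z,cal)[:,:2]*1000; print(z,'end',(P[0]+P[1])/2,'dot',P[2], 'from end c',(P[0]+P[1])/2-65*uy,'from dot c',P[2]-49*uy)
P=unproj([b(204,453),b(336,453)],.038,cal)[:,:2]*1000; print('near end',P.mean(0),'c',P.mean(0)+65*uy)
E
python3 t2.py
```

```text
tray end y [516.85516577  83.95636814] [510.9637041  -62.60369797]
centre [513.90943493  10.67633509] w [112.03865446  -5.2290713 ] l [  5.89146167 146.56006612]
0.038 end [516.46692688  74.42217138] dot [515.61656362  58.62478822] from end c [513.29169185   9.49977245] from dot c [513.2229249    9.68328749]
0.042 end [516.53191035  74.69927863] dot [515.69714067  59.19158068] from end c [513.35667532   9.7768797 ] from dot c [513.30350195  10.25007995]
near end [509.87674234 -53.19544724] c [513.05197738  11.72695169]
```

>>> step_arm(plan=[[[-0.001,-0.048,0.02],[0,0,0]],[[-0.001,-0.048,0.05],[0,0,0]],[[-0.001,-0.048,0.05],[0,0,0]],[[-0.001,-0.048,0.05],[0,0,0]],[[-0.001,-0.048,0.05],[0,0,0]]], fingers=0)

```text
time_s: 15.85
eef_pos: [0.5159, 0.0586, 0.0687]
eef_rot: [0.0, 1.0, -0.024, 0.0]
wrist_force: [0.7, 0.2, 0.8]
opening: -0.001
```

>>> step_arm(plan=[[[0,0,0],[0,0,0]],[[0,0,0],[0,0,0]]])

```text
time_s: 16.05
eef_pos: [0.5162, 0.0587, 0.0691]
eef_rot: [0.0, 1.0, -0.024, 0.001]
wrist_force: [-0.4, -0.7, 0.9]
opening: -0.001
```

```bash
python3 -c "
from h import *
go([.5157,.059,.055],-2.8)
im,cal=shot('wrist','w13')
"
```

```text
t 16.05 at [0.5162 0.0587 0.0691] psi -2.81 q1,6 [-0.12 -0.07] F [-0.4 -0.7  0.9] op -0.001
  shift [-0.0005, -0.0003, 0.0141] turn [0.01, -0.11, -0.01] rows 1.0
```

View pics/w13.png

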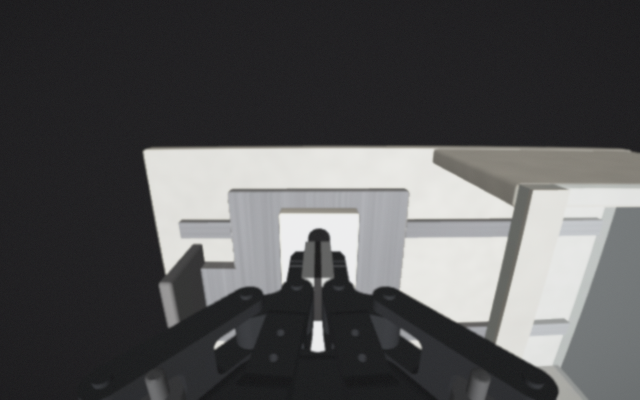

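>>> step_arm(plan=[[[-0.0005,0,0.008],[0,0,0]],[[-0.0005,0,0.012],[0,0,0]],[[-0.0005,0,0.014],[0,0,0]],[[-0.0005,0,0.015],[0,0,0]],[[-0.0005,0,0.015],[0,0,0]]])

```text
time_s: 16.6
eef_pos: [0.5146, 0.0593, 0.0528]
eef_rot: [-0.0, 1.0, -0.024, -0.0]
wrist_force: [0.2, -0.1, -0.7]
opening: 0.001
```

>>> step_arm(plan=[[[0,0,0.001],[0,0,0]],[[0,0,0.002],[0,0,0]],[[0,0,0.002],[0,0,0]]])

```text
time_s: 16.9
eef_pos: [0.5148, 0.0593, 0.051]
eef_rot: [0.0, 1.0, -0.024, -0.0]
wrist_force: [0.4, 0.7, -0.9]
opening: 0.005
```

>>> step_arm(plan=[[[0,0,0.001],[0,0,0]],[[0,0,0.002],[0,0,0]],[[0,0,0.002],[0,0,0]]])

```text
time_s: 17.2
eef_pos: [0.5147, 0.0593, 0.0489]
eef_rot: [-0.0, 1.0, -0.024, -0.0]
wrist_force: [-0.2, -0.6, -0.1]
opening: -0.002
```

>>> step_arm(plan=[[[0,0,0.001],[0,0,0]],[[0,0,0.002],[0,0,0]],[[0,0,0.002],[0,0,0]]])

```text
time_s: 17.5
eef_pos: [0.5149, 0.0593, 0.0471]
eef_rot: [-0.0, 1.0, -0.024, 0.0]
wrist_force: [0.6, 0.9, 0.2]
opening: -0.001
```

>>> step_arm(plan=[[[0,0,0.001],[0,0,0]],[[0,0,0.001],[0,0,0]]])

```text
time_s: 17.7
eef_pos: [0.5149, 0.0594, 0.0461]
eef_rot: [-0.0, 1.0, -0.024, 0.0]
wrist_force: [0.8, 0.6, 1.9]
opening: 0.0
```

>>> step_arm(plan=[[[0,0,0.001],[0,0,0]],[[0,0,0.001],[0,0,0]]])

```text
time_s: 17.9
eef_pos: [0.5157, 0.0593, 0.046]
eef_rot: [-0.0, 1.0, -0.024, 0.001]
wrist_force: [-0.8, 1.0, 7.3]
opening: 0.005
```

>>> step_arm(plan=[[[0,0,0.0005],[0,0,0]],[[0,0,0.0005],[0,0,0]],[[0,0,0.0005],[0,0,0]]])

```text
time_s: 18.2
eef_pos: [0.5161, 0.0593, 0.046]
eef_rot: [0.0, 1.0, -0.024, 0.001]
wrist_force: [-1.6, 2.2, 9.6]
opening: 0.002
```

>>> step_arm(plan=[[[0,0,0],[0,0,0]],[[0,0,0],[0,0,0]],[[0,0,0],[0,0,0]],[[0,0,0],[0,0,0]],[[0,0,0],[0,0,0]]])

```text
time_s: 18.7
eef_pos: [0.5161, 0.0593, 0.046]
eef_rot: [-0.0, 1.0, -0.024, 0.001]
wrist_force: [-1.3, 1.2, 9.2]
opening: 0.003
```

>>> step_arm(plan=[[[0,0,-0.03],[0,0,0]],[[0,0,-0.08],[0,0,0]],[[0,0,-0.12],[0,0,0]],[[0,0,-0.12],[0,0,0]]], fingers=100)

```text
time_s: 19.1
eef_pos: [0.5189, 0.0588, 0.1708]
eef_rot: [0.001, 1.0, -0.024, 0.006]
wrist_force: [0.3, -0.3, -0.3]
opening: 0.681
```

```bash
python3 -c "
from h import *
plates('top')
shot('wrist','w14')
go([.4262,.292,.13],13.6)
"
```

```text
top px [219. 195.] c [546.9 303.6] LxW 88.5 49.9 long deg 105.08
top px [424. 205.] c [ 553.8 -286.3] LxW 102.9 49.8 long deg 93.29
top px [627. 393.] c [  90.4 -802.8] LxW 85.1 40.9 long deg 94.42
t 19.2 at [0.5155 0.0591 0.1655] psi -2.76 q1,6 [-0.11 -0.07] F [-0.1 -0.4  0.1] op 0.844
  shift [-0.1005, -0.2283, 0.0352] turn [0.04, -0.14, -16.36] rows 6.0
```

View pics/w14.png

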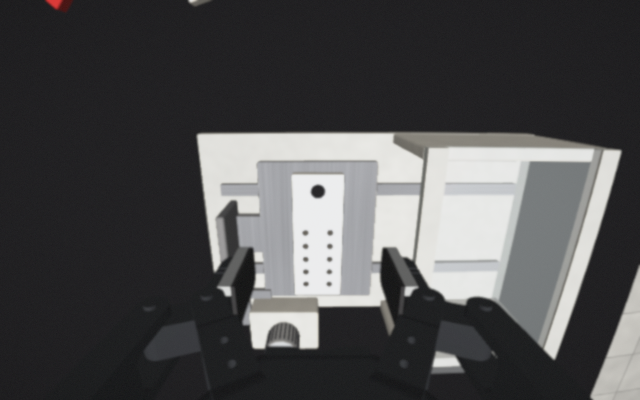

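>>> step_arm(plan=[[[-0.1,-0.227,0.035],[0,0,-16.4]],[[-0.1,-0.227,0.035],[0,0,-16.4]],[[-0.1,-0.227,0.035],[0,0,-16.4]],[[-0.1,-0.227,0.035],[0,0,-16.4]],[[-0.1,-0.227,0.035],[0,0,-16.4]]])

```text
time_s: 19.7
eef_pos: [0.4238, 0.2914, 0.1273]
eef_rot: [0.0, 0.993, 0.119, -0.002]
wrist_force: [0.4, 0.3, -0.4]
opening: 1.0
```

>>> step_arm(plan=[[[0,0,0],[0,0,0]],[[0,0,0],[0,0,0]]])

```text
time_s: 19.9
eef_pos: [0.4241, 0.2907, 0.1275]
eef_rot: [0.001, 0.993, 0.12, -0.002]
wrist_force: [0.1, 0.1, 0.4]
opening: 0.998
```

```bash
python3 -c "
from h import *
im,cal=plates('wrist')
cv2.imwrite('pics/w15.png',im[:,:,::-1])
go([.4262,.292,.05],13.6)
"
```

```text
wrist px [318. 192.] c [424.5 289.1] LxW 116.1 49.2 long deg 103.57
wrist px [449. 213.] c [545.1 300.3] LxW 86.7 51.2 long deg 104.78
t 19.95 at [0.425  0.2899 0.1281] psi 13.71 q1,6 [0.37 0.13] F [ 0.2 -0.1  0.7] op 1.002
  shift [0.0018, -0.0018, 0.0781] turn [0.05, 0.16, 0.11] rows 2.0
```

View pics/w15.png

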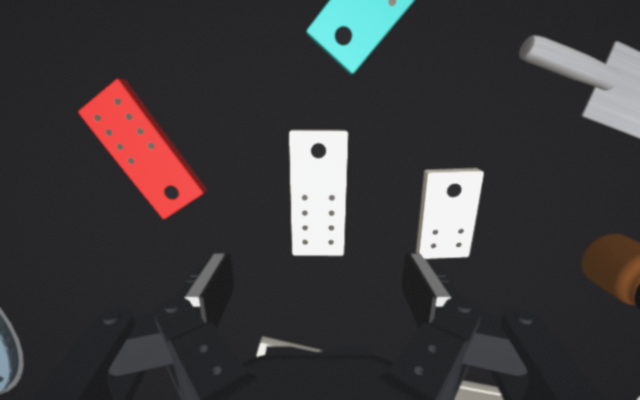

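>>> step_arm(plan=[[[0,0,0.05],[0,0,0.1]],[[0,0.0005,0.09],[0,0,0.1]],[[0,0.0005,0.11],[0,0,0.1]],[[0,0.0005,0.118],[0,0,0.1]],[[0,0.0005,0.118],[0,0,0.1]]])

```text
time_s: 20.45
eef_pos: [0.4261, 0.2884, 0.0106]
eef_rot: [0.0, 0.993, 0.117, -0.001]
wrist_force: [-0.1, 0.1, 0.6]
opening: 1.001
```

```bash
python3 -c "
from h import *
go([.4248,.2895,.01],13.6)
"
```

```text
t 20.45 at [0.4261 0.2884 0.0106] psi 13.41 q1,6 [0.36 0.13] F [-0.1  0.1  0.6] op 1.001
  shift [-0.001, -0.0014, 0.0006] turn [0.03, 0.14, -0.19] rows 1.0
```

>>> step_arm(plan=[[[-0.001,-0.0014,0],[0,0,0]],[[-0.001,-0.0014,0],[0,0,0]]])

```text
time_s: 20.65
eef_pos: [0.4262, 0.2913, 0.0131]
eef_rot: [-0.0, 0.993, 0.118, 0.001]
wrist_force: [-0.6, -0.1, 0.4]
opening: 1.002
```

>>> step_arm(plan=[[[0,0,0],[0,0,0]],[[0,0,0],[0,0,0]],[[0,0,0],[0,0,0]],[[0,0,0],[0,0,0]],[[0,0,0],[0,0,0]]], fingers=0)

```text
time_s: 21.15
eef_pos: [0.4253, 0.2913, 0.0126]
eef_rot: [-0.0, 0.993, 0.118, 0.001]
wrist_force: [-1.5, -0.7, 6.3]
opening: 0.534
```

>>> step_arm(plan=[[[0,0,-0.03],[0,0,0]],[[0,0,-0.07],[0,0,0]],[[0,0,-0.11],[0,0,0]],[[0,0,-0.14],[0,0,0]],[[0,0,-0.14],[0,0,0]]])

```text
time_s: 21.65
eef_pos: [0.4278, 0.2923, 0.1566]
eef_rot: [-0.001, 0.993, 0.118, 0.004]
wrist_force: [0.3, -0.3, -0.6]
opening: 0.532
```

```bash
python3 -c "
from h import *
im,cal=shot('wrist','w16')
try:
  a,c=dotc(im,(275,145,365,250)); print(a,c)
  for z in (-.0016,-.004): print(z,intool([c],z)*1000)
except Exception as e: print(e)
go([.513,.012,.13],-2.8)
"
```

```text
574 [317.16027875 188.5       ]
-0.0016 [[  0.12008911 -39.92064568  -1.6       ]]
-0.004 [[  0.12536362 -40.61534711  -4.        ]]
t 21.7 at [0.4263 0.2917 0.154 ] psi 13.56 q1,6 [0.37 0.13] F [-0.   0.4 -3.1] op 0.534
  shift [0.0185, 0.2923, 0.0239] turn [-0.08, -0.29, 16.36] rows 6.0
```

View pics/w16.png

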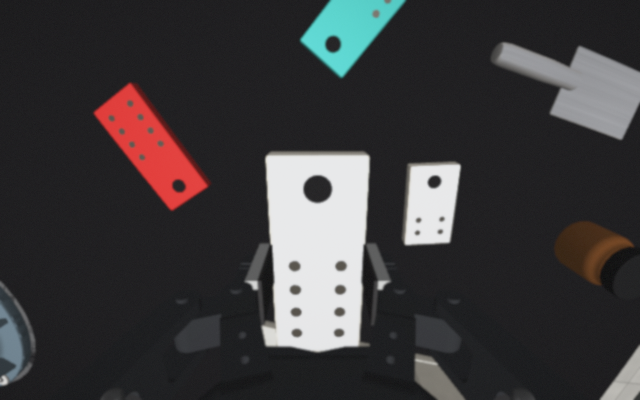

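>>> step_arm(plan=[[[0.0185,0.292,0.024],[0,0,16.4]],[[0.0185,0.292,0.024],[0,0,16.4]],[[0.0185,0.292,0.024],[0,0,16.4]],[[0.0185,0.292,0.024],[0,0,16.4]],[[0.0185,0.292,0.024],[0,0,16.4]]])

```text
time_s: 22.2
eef_pos: [0.4972, 0.0513, 0.1292]
eef_rot: [-0.0, 1.0, -0.025, -0.001]
wrist_force: [1.1, 1.4, -1.2]
opening: 0.532
```

>>> step_arm(plan=[[[0.005,0.045,0.003],[0,0,0]],[[0.005,0.045,0.003],[0,0,0]],[[0.005,0.045,0.003],[0,0,0]]])

```text
time_s: 22.5
eef_pos: [0.4999, 0.0071, 0.1264]
eef_rot: [-0.001, 1.0, -0.026, -0.002]
wrist_force: [-0.2, 0.3, -0.8]
opening: 0.541
```

```bash
python3 -c "
from h import *
go([.5146,.0107,.075],-2.8)
"
```

```text
t 22.5 at [0.4999 0.0071 0.1264] psi -3.03 q1,6 [-0.22 -0.17] F [-0.2  0.3 -0.8] op 0.541
  shift [0.0147, -0.0043, 0.0514] turn [-0.05, 0.2, -0.23] rows 2.0
```

>>> step_arm(plan=[[[0.0145,-0.0035,0.02],[0,0,-0.2]],[[0.0145,-0.0035,0.05],[0,0,-0.2]],[[0.0145,-0.0035,0.05],[0,0,-0.2]],[[0.0145,-0.0035,0.05],[0,0,-0.2]],[[0.0145,-0.0035,0.05],[0,0,-0.2]]])

```text
time_s: 23.0
eef_pos: [0.5162, 0.0113, 0.0792]
eef_rot: [0.0, 1.0, -0.023, 0.001]
wrist_force: [0.4, -0.1, -1.0]
opening: 0.532
```

```bash
python3 -c "
from h import *
im,cal=shot('wrist','w17')
go([.5146,.0107,.053],-2.8)
a=im[90:340,200:450]; cv2.imwrite('pics/w17c.png',cv2.resize(a,None,fx=2.4,fy=2.4,interpolation=cv2.INTER_CUBIC)[:,:,::-1])
"
```

```text
t 23.05 at [0.5165 0.011  0.0795] psi -2.6 q1,6 [-0.21 -0.16] F [-0.  -0.2 -1.3] op 0.534
  shift [-0.002, 0.0004, 0.0265] turn [0.02, -0.11, 0.2] rows 1.0
```

View pics/w17c.png

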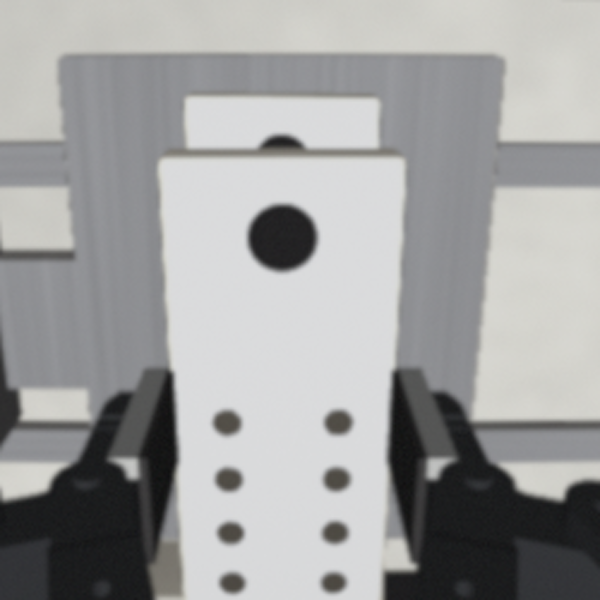

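```bash
cat > t3.py <<'E'
from h import *
import sys,json
# args: low plate pts(end L,end R), zlow, lowlen ; high pts L,R, dot, ztool, len, doff ; scale 2.4 ofs 200,90
def cmp(lo,zlo,Llo,hi,zt,Lhi,doff,sc=2.4,ox=200,oy=90):
    b=lambda p:(p[0]/sc+ox-.3,p[1]/sc+oy-.3)
    cal=viewer.get_calibration('wrist'); a=np.radians(-2.8); uy=np.array([-np.sin(a),np.cos(a)])
    P=unproj([b(p) for p in lo],zlo,cal)[:,:2]*1000; print('low L/R',P.tolist(),'centre',P.mean(0)-Llo/2*uy)
    o,p,Rt=tool()
    for z in zt:
        Q=(Rt.apply(intool([b(q) for q in hi],z))+p)[:,:2]*1000
        print('hi',z,'width',np.linalg.norm(Q[1]-Q[0]),'ang',np.degrees(np.arctan2(*(Q[1]-Q[0])[::-1])),'c end',(Q[0]+Q[1])/2-Lhi/2*uy,'c dot',Q[2]-doff*uy)
E
python3 -c "
from t3 import *
cmp([(186,97),(378,97)],.038,130,[(160,156),(405,154),(283,238)],(.0005,-.002,-.0045),115,41.5)
"
```

```text
low L/R [[496.513977924167, 74.9385609415849], [543.0828611191355, 72.79417652670212]] centre [516.62318448   8.94396981]
hi 0.0005 width 46.77177899516299 ang -2.149434371269918 c end [516.72773273   9.23616804] c dot [516.86553013   8.72275115]
hi -0.002 width 45.90836340119269 ang -2.1494343712699413 c end [516.74524687   9.65967397] c dot [516.89492892   9.45074515]
hi -0.0045 width 45.04494780722261 ang -2.1494343712699364 c end [516.76276101  10.08317989] c dot [516.9243277   10.17873915]
```

>>> step_arm(plan=[[[-0.0007,0.0004,0.012],[0,0,0.2]],[[-0.0007,0.0004,0.022],[0,0,0.2]],[[-0.0007,0.0004,0.026],[0,0,0.2]],[[-0.0007,0.0004,0.026],[0,0,0.2]],[[-0.0007,0.0004,0.026],[0,0,0.2]]])

```text
time_s: 23.55
eef_pos: [0.515, 0.0101, 0.052]
eef_rot: [-0.0, 1.0, -0.025, -0.0]
wrist_force: [0.3, -0.5, -0.9]
opening: 0.531
```

```bash
python3 -c "
from h import *
go([.5157,.0105,.0506],-2.8)
"
```

```text
t 23.55 at [0.515  0.0101 0.052 ] psi -2.87 q1,6 [-0.21 -0.16] F [ 0.3 -0.5 -0.9] op 0.531
  shift [0.0007, -0.0004, 0.0014] turn [-0.0, 0.03, -0.07] rows 1.0
```

>>> step_arm(plan=[[[0.0005,-0.0003,0.001],[0,0,0]],[[0.0005,-0.0003,0.002],[0,0,0]],[[0.0005,-0.0003,0.002],[0,0,0]]])

```text
time_s: 23.85
eef_pos: [0.516, 0.0104, 0.0506]
eef_rot: [0.0, 1.0, -0.025, 0.0]
wrist_force: [1.4, 0.7, 1.5]
opening: 0.533
```

>>> step_arm(plan=[[[0,0,0.0005],[0,0,0]],[[0,0,0.0005],[0,0,0]]])

```text
time_s: 24.05
eef_pos: [0.5163, 0.0103, 0.0506]
eef_rot: [0.0, 1.0, -0.025, 0.001]
wrist_force: [-0.6, 0.4, 4.8]
opening: 0.539
```

Contact. Release, lift and look.

>>> step_arm(plan=[[[0,0,0],[0,0,0]],[[0,0,0],[0,0,0]],[[0,0,0],[0,0,0]],[[0,0,-0.003],[0,0,0]]], fingers=80)

```text
time_s: 24.45
eef_pos: [0.5151, 0.0105, 0.0523]
eef_rot: [-0.0, 1.0, -0.025, -0.001]
wrist_force: [-0.1, -0.2, -0.2]
opening: 0.798
```

>>> step_arm(plan=[[[0,0,-0.04],[0,0,0]],[[0,0,-0.08],[0,0,0]],[[0,0,-0.08],[0,0,0]],[[0,0,-0.08],[0,0,0]]])

```text
time_s: 24.85
eef_pos: [0.5165, 0.0102, 0.134]
eef_rot: [0.0, 1.0, -0.025, 0.001]
wrist_force: [-0.2, 0.8, -0.4]
opening: 0.801
```

```bash
python3 -c "
from h import *
im,cal=shot('wrist','w18')
go([.516,.052,.08],-2.8)
a=im[90:340,200:450]; cv2.imwrite('pics/w18c.png',cv2.resize(a,None,fx=2.4,fy=2.4,interpolation=cv2.INTER_CUBIC)[:,:,::-1])
"
```

```text
t 24.9 at [0.5154 0.0105 0.1326] psi -2.86 q1,6 [-0.21 -0.16] F [-0.1  0.3 -0.6] op 0.798
  shift [-0.0015, -0.0415, 0.0526] turn [0.0, -0.0, -0.06] rows 2.0
```

View pics/w18c.png

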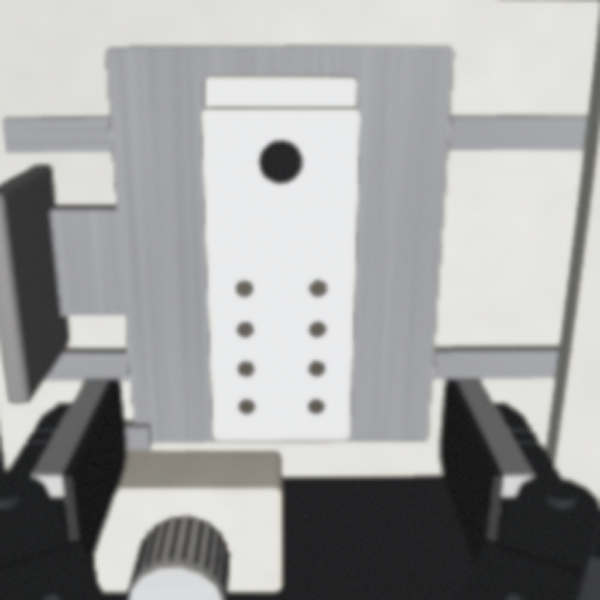

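```bash
cat > t4.py <<'E'
from h import *
def ctr(items,sc=2.4,ox=200,oy=90):
    cal=viewer.get_calibration('wrist'); a=np.radians(-2.8); uy=np.array([-np.sin(a),np.cos(a)])
    for n,pts,z,off in items:
        P=unproj([(p[0]/sc+ox-.3,p[1]/sc+oy-.3) for p in pts],z,cal)[:,:2]*1000
        print(n,'pt',np.round(P.mean(0),1),'-> centre',np.round(P.mean(0)-off*uy,1))
E
python3 -c "
from t4 import *
ctr([('tray end',[(107,48),(453,48)],.026,75),('a end',[(206,79),(357,78)],.038,65),('b end',[(203,110),(360,109)],.050,57.5),('b end prop',[(203,110),(360,109)],.055,57.5),('b dot',[(280.5,162)],.05,41.5),('b dot p',[(280.5,162)],.054,41.5),('b far',[(215,439),(350,438)],.05,-57.5)])
"
```

```text
tray end pt [518.6  83.5] -> centre [514.9   8.6]
a end pt [518.6  74.3] -> centre [515.5   9.4]
b end pt [518.2  66. ] -> centre [515.4   8.6]
b end prop pt [518.3  66.5] -> centre [515.5   9.1]
b dot pt [517.1  50.1] -> centre [515.1   8.6]
b dot p pt [517.2  50.8] -> centre [515.2   9.3]
b far pt [512.8 -47.2] -> centre [515.7  10.2]
```

>>> step_arm(plan=[[[0,-0.04,0.02],[0,0,0]],[[0,-0.04,0.06],[0,0,0]],[[0,-0.04,0.066],[0,0,0]],[[0,-0.04,0.066],[0,0,0]],[[0,-0.04,0.066],[0,0,0]]], fingers=0)

```text
time_s: 25.4
eef_pos: [0.518, 0.0499, 0.0672]
eef_rot: [0.0, 1.0, -0.025, 0.0]
wrist_force: [0.3, 0.2, 0.1]
opening: -0.001
```

>>> step_arm(plan=[[[0,0,0.001],[0,0,0]],[[0,0,0.002],[0,0,0]],[[0,0,0.002],[0,0,0]]])

```text
time_s: 25.7
eef_pos: [0.5181, 0.0501, 0.0655]
eef_rot: [0.0, 1.0, -0.025, 0.001]
wrist_force: [0.9, -0.2, -0.1]
opening: 0.002
```

```bash
python3 -c "
from h import *
im,cal=shot('wrist','w19')
go([.5171,.0505,.06],-2.8)
"
```

```text
t 25.75 at [0.518  0.0502 0.0653] psi -2.88 q1,6 [-0.13 -0.08] F [-0.  -0.5 -0. ] op -0.002
  shift [-0.0009, -0.0003, 0.0053] turn [0.0, -0.06, -0.08] rows 1.0
```

View pics/w19.png

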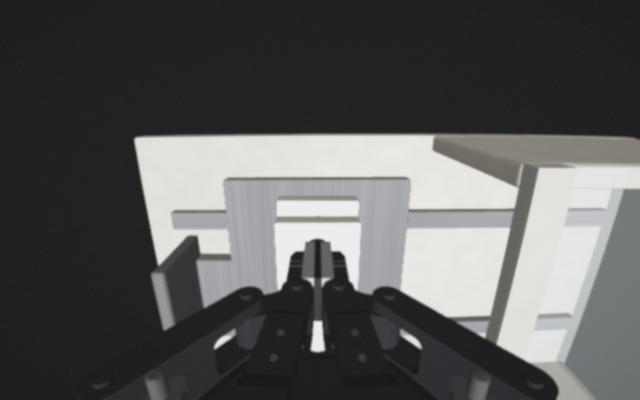

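>>> step_arm(plan=[[[-0.0005,0,0.001],[0,0,0]],[[-0.0005,0,0.002],[0,0,0]],[[-0.0005,0,0.002],[0,0,0]]])

```text
time_s: 26.05
eef_pos: [0.517, 0.0504, 0.0626]
eef_rot: [-0.0, 1.0, -0.025, -0.0]
wrist_force: [0.9, -0.5, 0.3]
opening: 0.002
```

>>> step_arm(plan=[[[0,0,0.001],[0,0,0]],[[0,0,0.0015],[0,0,0]],[[0,0,0.0015],[0,0,0]]])

```text
time_s: 26.35
eef_pos: [0.517, 0.0504, 0.061]
eef_rot: [-0.0, 1.0, -0.025, -0.0]
wrist_force: [-0.5, 0.4, 0.1]
opening: -0.001
```

>>> step_arm(plan=[[[0,0,0.001],[0,0,0]],[[0,0,0.0015],[0,0,0]],[[0,0,0.0015],[0,0,0]]])

```text
time_s: 26.65
eef_pos: [0.517, 0.0504, 0.0596]
eef_rot: [-0.0, 1.0, -0.025, -0.0]
wrist_force: [-0.2, 0.7, -0.7]
opening: -0.001
```

>>> step_arm(plan=[[[0,0,0.001],[0,0,0]],[[0,0,0.001],[0,0,0]],[[0,0,0.001],[0,0,0]]])

```text
time_s: 26.95
eef_pos: [0.5171, 0.0504, 0.0587]
eef_rot: [-0.0, 1.0, -0.025, -0.0]
wrist_force: [-0.6, 0.6, 0.5]
opening: 0.002
```

>>> step_arm(plan=[[[0,0,0.0005],[0,0,0]],[[0,0,0.001],[0,0,0]],[[0,0,0.001],[0,0,0]]])

```text
time_s: 27.25
eef_pos: [0.5173, 0.0504, 0.058]
eef_rot: [0.0, 1.0, -0.025, 0.0]
wrist_force: [-1.3, 0.5, 3.1]
opening: -0.002
```

>>> step_arm(plan=[[[0,0,0.0005],[0,0,0]],[[0,0,0.0005],[0,0,0]],[[0,0,0.0005],[0,0,0]]])

```text
time_s: 27.55
eef_pos: [0.5177, 0.0504, 0.058]
eef_rot: [0.0, 1.0, -0.025, 0.001]
wrist_force: [-0.9, -0.1, 6.3]
opening: -0.003
```

>>> step_arm(plan=[[[0,0,0.0007],[0,0,0]],[[0,0,0.0007],[0,0,0]],[[0,0,0.0007],[0,0,0]]])

```text
time_s: 27.85
eef_pos: [0.5185, 0.0503, 0.058]
eef_rot: [0.0, 1.0, -0.025, 0.001]
wrist_force: [-1.9, 0.9, 10.9]
opening: -0.002
```

>>> step_arm(plan=[[[0,0,0],[0,0,0]],[[0,0,0],[0,0,0]],[[0,0,0],[0,0,0]],[[0,0,0],[0,0,0]],[[0,0,0],[0,0,0]]])

```text
time_s: 28.35
eef_pos: [0.5185, 0.0503, 0.058]
eef_rot: [0.0, 1.0, -0.025, 0.001]
wrist_force: [-0.8, 1.7, 9.2]
opening: -0.006
```

>>> step_arm(plan=[[[0,0,-0.03],[0,0,0]],[[0,0,-0.07],[0,0,0]],[[0,0,-0.11],[0,0,0]],[[0,0,-0.11],[0,0,0]]], fingers=100)

```text
time_s: 28.75
eef_pos: [0.5211, 0.05, 0.1725]
eef_rot: [0.001, 1.0, -0.025, 0.005]
wrist_force: [0.5, -0.3, -0.2]
opening: 0.68
```

```bash
python3 -c "
from h import *
plates('top')
shot('wrist','w20'); shot('top','t20')
go([.553,-.288,.15],2.4)
"
```

```text
top px [219. 195.] c [546.9 303.6] LxW 88.5 49.9 long deg 105.08
top px [424. 205.] c [ 553.4 -286.9] LxW 102.4 50.3 long deg 90.14
top px [627. 393.] c [  90.4 -802.8] LxW 85.1 40.9 long deg 94.42
t 28.9 at [0.5168 0.0505 0.1661] psi -2.86 q1,6 [-0.13 -0.08] F [-0.7 -0.6 -0.1] op 0.924
  shift [0.0531, 0.3362, 0.016] turn [-0.0, 0.02, -5.26] rows 7.0
```

View pics/w20.png

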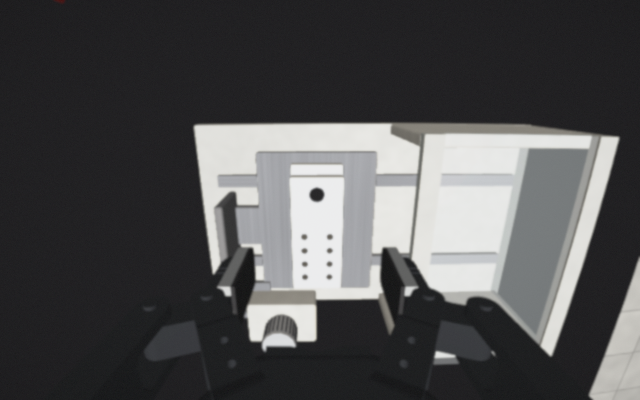

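View pics/t20.png

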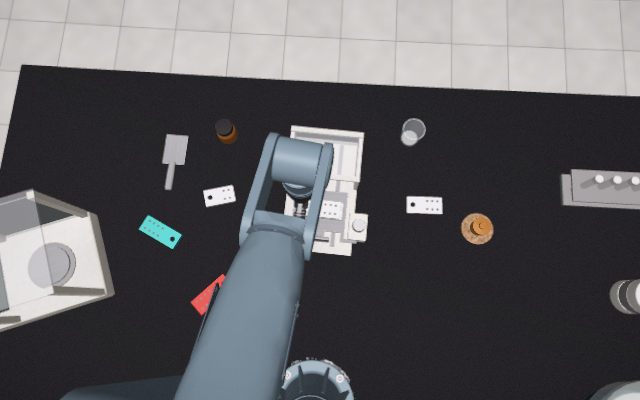

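>>> step_arm(plan=[[[0.052,0.337,0.016],[0,0,-4.5]],[[0.052,0.337,0.016],[0,0,-4.5]],[[0.052,0.337,0.016],[0,0,-4.5]],[[0.052,0.337,0.016],[0,0,-4.5]],[[0.052,0.337,0.016],[0,0,-4.5]]])

```text
time_s: 29.4
eef_pos: [0.5416, -0.1993, 0.1524]
eef_rot: [-0.001, 1.0, 0.014, -0.001]
wrist_force: [0.5, 0.5, 0.8]
opening: 1.0
```

>>> step_arm(plan=[[[0.014,0.088,0.02],[0,0,0]],[[0.014,0.088,0.02],[0,0,0]],[[0.014,0.088,0.02],[0,0,0]],[[0.014,0.088,0.02],[0,0,0]]])

```text
time_s: 29.8
eef_pos: [0.5578, -0.2854, 0.1319]
eef_rot: [-0.002, 1.0, 0.013, -0.002]
wrist_force: [0.3, -0.2, -0.1]
opening: 0.998
```

```bash
python3 -c "
from h import *
im,cal=plates('wrist')
cv2.imwrite('pics/w21.png',im[:,:,::-1])
go([.5515,-.2895,.05],2)
"
```

```text
wrist px [311. 195.] c [ 552.1 -289.9] LxW 101.3 49.5 long deg 91.51
t 29.85 at [ 0.5582 -0.2845  0.1327] psi 1.61 q1,6 [-0.66 -0.69] F [-0.3 -0.4 -0.5] op 1.0
  shift [-0.0066, 0.005, 0.0827] turn [-0.16, 0.17, -0.39] rows 2.0
```

View pics/w21.png

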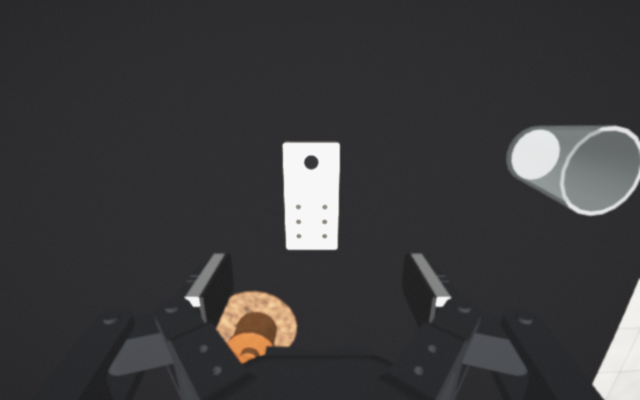

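>>> step_arm(plan=[[[-0.006,0.005,0.05],[0,0,-0.1]],[[-0.006,0.005,0.09],[0,0,-0.1]],[[-0.006,0.005,0.11],[0,0,-0.1]],[[-0.006,0.005,0.11],[0,0,-0.1]],[[-0.006,0.005,0.11],[0,0,-0.1]]])

```text
time_s: 30.35
eef_pos: [0.5537, -0.2895, 0.0252]
eef_rot: [-0.0, 1.0, 0.016, -0.0]
wrist_force: [1.2, -0.4, 1.0]
opening: 1.001
```

```bash
python3 -c "
from h import *
im,cal=shot('wrist','w22')
go([.552,-.2898,.011],1.7)
"
```

```text
t 30.4 at [ 0.5546 -0.2904  0.0264] psi 1.82 q1,6 [-0.67 -0.7 ] F [-0.3 -0.1  0.4] op 0.999
  shift [-0.0026, -0.0007, 0.0154] turn [0.08, -0.1, 0.12] rows 1.0
```

>>> step_arm(plan=[[[-0.0015,-0.0005,0.01],[0,0,0]],[[-0.0015,-0.0005,0.014],[0,0,0]],[[-0.0015,-0.0005,0.014],[0,0,0]],[[-0.0015,-0.0005,0.014],[0,0,0]]])

```text
time_s: 30.8
eef_pos: [0.552, -0.2904, 0.011]
eef_rot: [0.0, 1.0, 0.015, 0.0]
wrist_force: [-0.3, -0.0, 0.8]
opening: 1.0
```

>>> step_arm(plan=[[[0,0,0],[0,0,0]],[[0,0,0],[0,0,0]],[[0,0,0],[0,0,0]],[[0,0,0],[0,0,0]],[[0,0,0],[0,0,0]]], fingers=0)

```text
time_s: 31.3
eef_pos: [0.5523, -0.2905, 0.0113]
eef_rot: [0.0, 1.0, 0.015, 0.0]
wrist_force: [0.2, 0.6, 3.7]
opening: 0.536
```

>>> step_arm(plan=[[[0,0,-0.03],[0,0,0]],[[0,0,-0.07],[0,0,0]],[[0,0,-0.11],[0,0,0]],[[0,0,-0.14],[0,0,0]],[[0,0,-0.14],[0,0,0]]])

```text
time_s: 31.8
eef_pos: [0.5545, -0.2922, 0.1562]
eef_rot: [0.003, 1.0, 0.015, 0.004]
wrist_force: [1.1, -0.1, -0.5]
opening: 0.537
```

```bash
python3 -c "
from h import *
im,cal=shot('wrist','w23')
go([.515,.0105,.15],-2.8)
"
```

```text
t 31.85 at [ 0.5532 -0.2912  0.1532] psi 1.75 q1,6 [-0.67 -0.7 ] F [-0.9 -0.  -1.1] op 0.542
  shift [-0.029, -0.3028, 0.0022] turn [0.17, -0.22, 4.54] rows 7.0
```

View pics/w23.png

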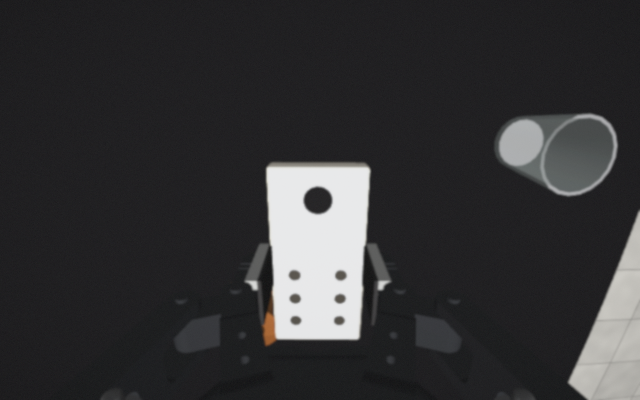

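>>> step_arm(plan=[[[-0.029,-0.302,0.002],[0,0,4.5]],[[-0.029,-0.302,0.002],[0,0,4.5]],[[-0.029,-0.302,0.002],[0,0,4.5]],[[-0.029,-0.302,0.002],[0,0,4.5]],[[-0.029,-0.302,0.002],[0,0,4.5]]])

```text
time_s: 32.35
eef_pos: [0.5184, -0.0401, 0.1468]
eef_rot: [-0.001, 1.0, -0.024, -0.002]
wrist_force: [1.0, 0.4, -0.7]
opening: 0.534
```

>>> step_arm(plan=[[[-0.006,-0.055,0.02],[0,0,0]],[[-0.006,-0.055,0.03],[0,0,0]],[[-0.006,-0.055,0.03],[0,0,0]],[[-0.006,-0.055,0.03],[0,0,0]]])

```text
time_s: 32.75
eef_pos: [0.5166, 0.0124, 0.118]
eef_rot: [0.0, 1.0, -0.024, -0.001]
wrist_force: [0.2, 0.2, -0.3]
opening: 0.536
```

```bash
python3 -c "
from h import *
go([.5155,.0105,.09],-2.8)
"
```

```text
t 32.75 at [0.5166 0.0124 0.118 ] psi -2.75 q1,6 [-0.21 -0.16] F [ 0.2  0.2 -0.3] op 0.536
  shift [-0.0009, 0.0019, 0.028] turn [0.01, 0.14, 0.05] rows 1.0
```

>>> step_arm(plan=[[[-0.0005,0.0015,0.025],[0,0,0]],[[-0.0005,0.0015,0.025],[0,0,0]],[[-0.0005,0.0015,0.025],[0,0,0]]])

```text
time_s: 33.05
eef_pos: [0.5166, 0.0101, 0.0942]
eef_rot: [0.0, 1.0, -0.025, -0.001]
wrist_force: [-0.0, -0.6, -1.2]
opening: 0.537
```

```bash
python3 -c "
from h import *
im,cal=shot('wrist','w24')
go([.5155,.0105,.0645],-2.8)
a=im[90:340,200:450]; cv2.imwrite('pics/w24c.png',cv2.resize(a,None,fx=2.4,fy=2.4,interpolation=cv2.INTER_CUBIC)[:,:,::-1])
"
```

```text
t 33.1 at [0.5172 0.0103 0.0949] psi -2.86 q1,6 [-0.21 -0.16] F [-0.   0.1 -1.4] op 0.535
  shift [-0.0017, -0.0002, 0.0304] turn [0.01, -0.03, -0.06] rows 1.0
```

View pics/w24c.png

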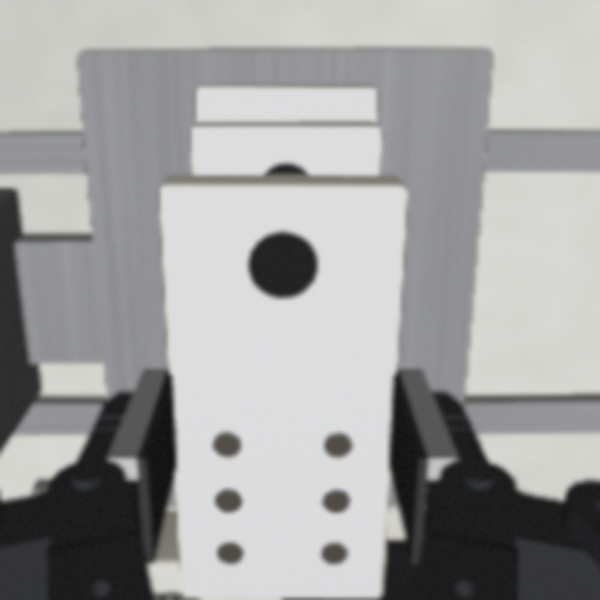

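```bash
python3 -c "
from t3 import *
cmp([(192,127),(381,127)],.050,115,[(162,184),(406,184),(283.5,265)],(0,-.002,-.004),100,34)
cmp([(196,89),(376,88)],.038,130,[(162,184),(406,184),(283.5,265)],(0,),100,34)
"
```

```text
low L/R [[497.7474152942444, 66.59594911093353], [545.0061902009102, 64.22036358394173]] centre [518.56794098   7.97680345]
hi 0 width 46.9706992461622 ang -2.8723764001294043 c end [517.99052493  10.4632482 ] c dot [517.85965594  10.03878813]
hi -0.002 width 46.27438778798022 ang -2.872376400129411 c end [518.00874251  10.8849868 ] c dot [517.89140026  10.70372599]
hi -0.004 width 45.5780763297984 ang -2.872376400129416 c end [518.02696009  11.30672541] c dot [517.92314457  11.36866385]
low L/R [[498.0665932098857, 74.9754573062203], [545.3593464498864, 72.85530512112487]] centre [518.53773479   8.99298229]
hi 0 width 46.9706992461622 ang -2.8723764001294043 c end [517.99052493  10.4632482 ] c dot [517.85965594  10.03878813]
```

>>> step_arm(plan=[[[0.0004,0.0017,0.012],[0,0,0]],[[0.0004,0.0017,0.022],[0,0,0]],[[0.0004,0.0017,0.027],[0,0,0]],[[0.0004,0.0017,0.029],[0,0,0]],[[0.0004,0.0017,0.029],[0,0,0]]])

```text
time_s: 33.6
eef_pos: [0.5166, 0.0099, 0.0646]
eef_rot: [-0.0, 1.0, -0.024, -0.0]
wrist_force: [0.6, 0.3, -0.6]
opening: 0.535
```

```bash
python3 -c "
from h import *
go([.5172,.0088,.0613],-2.8)
"
```

```text
t 33.6 at [0.5166 0.0099 0.0646] psi -2.75 q1,6 [-0.21 -0.16] F [ 0.6  0.3 -0.6] op 0.535
  shift [0.0007, 0.0011, 0.0033] turn [-0.01, 0.06, 0.05] rows 1.0
```

>>> step_arm(plan=[[[0.0005,0.001,0.0015],[0,0,0]],[[0.0005,0.001,0.0025],[0,0,0]],[[0.0005,0.001,0.003],[0,0,0]],[[0.0005,0.001,0.003],[0,0,0]]])

```text
time_s: 34.0
eef_pos: [0.5174, 0.0087, 0.0622]
eef_rot: [0.0, 1.0, -0.024, 0.0]
wrist_force: [-0.5, -0.6, -1.0]
opening: 0.533
```

>>> step_arm(plan=[[[0,0,0.0005],[0,0,0]],[[0,0,0.001],[0,0,0]]])

```text
time_s: 34.2
eef_pos: [0.5175, 0.0087, 0.0613]
eef_rot: [-0.0, 1.0, -0.024, 0.0]
wrist_force: [-1.7, -0.1, 4.2]
opening: 0.54
```

>>> step_arm(plan=[[[0,0,0],[0,0,0]],[[0,0,0],[0,0,0]],[[0,0,0],[0,0,0]],[[0,0,-0.003],[0,0,0]]], fingers=80)

```text
time_s: 34.6
eef_pos: [0.5171, 0.0088, 0.0639]
eef_rot: [-0.0, 1.0, -0.024, -0.0]
wrist_force: [-0.3, 0.4, 0.3]
opening: 0.801
```

>>> step_arm(plan=[[[0,0,-0.04],[0,0,0]],[[0,0,-0.08],[0,0,0]],[[0,0,-0.08],[0,0,0]],[[0,0,-0.08],[0,0,0]]])

```text
time_s: 35.0
eef_pos: [0.5182, 0.0086, 0.1455]
eef_rot: [0.0, 1.0, -0.024, 0.001]
wrist_force: [0.0, 0.3, -0.5]
opening: 0.797
```

```bash
python3 -c "
from h import *
im,cal=shot('wrist','w25')
go([.516,.044,.08],-2.8)
a=im[90:340,200:450]; cv2.imwrite('pics/w25c.png',cv2.resize(a,None,fx=2.4,fy=2.4,interpolation=cv2.INTER_CUBIC)[:,:,::-1])
"
```

```text
t 35.05 at [0.5172 0.0088 0.1441] psi -2.76 q1,6 [-0.21 -0.16] F [ 0.3 -0.7 -0.7] op 0.799
  shift [-0.0029, -0.0351, 0.0641] turn [0.0, -0.01, 0.04] rows 2.0
```

View pics/w25c.png

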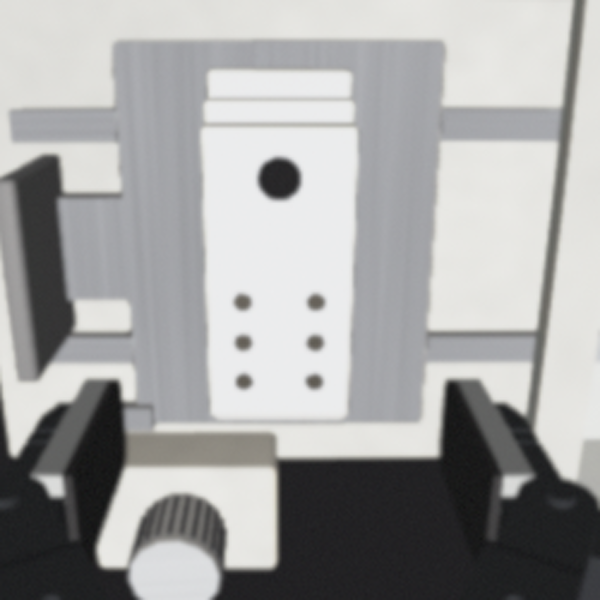

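```bash
python3 -c "
from t4 import *
ctr([('tray end',[(114,42),(444,42)],.026,75),('a end',[(207,71),(352,71)],.038,65),('b end',[(204,101),(355,101)],.050,57.5),('c end',[(201,128),(358,127)],.062,50),('c end prop',[(201,128),(358,127)],.067,50),('c dot',[(279.5,179)],.062,34),('c far',[(212,418),(348,416)],.062,-50)])
"
```

```text
tray end pt [520.   83.5] -> centre [516.3   8.6]
a end pt [519.8  74.3] -> centre [516.6   9.4]
b end pt [519.4  65.8] -> centre [516.6   8.3]
c end pt [519.1  59. ] -> centre [516.7   9.1]
c end prop pt [519.2  59.7] -> centre [516.7   9.7]
c dot pt [518.3  43.2] -> centre [516.7   9.2]
c far pt [514.3 -40. ] -> centre [516.8   9.9]
```

>>> step_arm(plan=[[[0,-0.0345,0.02],[0,0,0]],[[0,-0.0345,0.05],[0,0,0]],[[0,-0.0345,0.065],[0,0,0]],[[0,-0.0345,0.065],[0,0,0]],[[0,-0.0345,0.065],[0,0,0]]], fingers=0)

```text
time_s: 35.55
eef_pos: [0.5182, 0.0433, 0.0782]
eef_rot: [-0.0, 1.0, -0.024, -0.001]
wrist_force: [1.3, -1.2, 1.3]
opening: 0.004
```

>>> step_arm(plan=[[[0,0,0.001],[0,0,0]],[[0,0,0.002],[0,0,0]],[[0,0,0.002],[0,0,0]]])

```text
time_s: 35.85
eef_pos: [0.5195, 0.043, 0.0778]
eef_rot: [0.0, 1.0, -0.024, 0.001]
wrist_force: [-0.8, 0.5, -0.6]
opening: 0.002
```

>>> step_arm(plan=[[[0,0,0.001],[0,0,0]],[[0,0,0.002],[0,0,0]],[[0,0,0.002],[0,0,0]]])

```text
time_s: 36.15
eef_pos: [0.519, 0.0432, 0.0751]
eef_rot: [-0.0, 1.0, -0.024, -0.0]
wrist_force: [0.6, 0.7, 0.3]
opening: 0.002
```

```bash
python3 -c "
from h import *
im,cal=shot('wrist','w26')
go([.5183,.0433,.07],-2.8)
"
```

```text
t 36.2 at [0.519  0.0432 0.0751] psi -2.76 q1,6 [-0.15 -0.1 ] F [ 1.1 -0.3 -0.1] op -0.002
  shift [-0.0007, -0.0001, 0.0051] turn [-0.0, 0.01, 0.04] rows 1.0
```

View pics/w26.png

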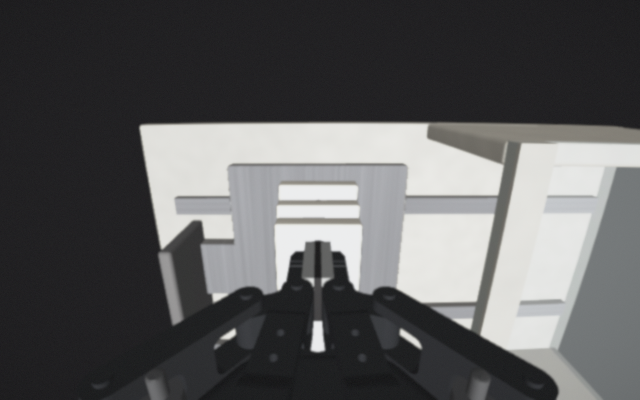

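>>> step_arm(plan=[[[0,0,0.001],[0,0,0]],[[0,0,0.002],[0,0,0]],[[0,0,0.002],[0,0,0]]])

```text
time_s: 36.5
eef_pos: [0.5189, 0.0432, 0.0729]
eef_rot: [-0.0, 1.0, -0.024, -0.0]
wrist_force: [-0.2, -0.4, 0.1]
opening: -0.001
```

>>> step_arm(plan=[[[0,0,0.001],[0,0,0]],[[0,0,0.0015],[0,0,0]],[[0,0,0.0015],[0,0,0]]])

```text
time_s: 36.8
eef_pos: [0.519, 0.0432, 0.0715]
eef_rot: [-0.0, 1.0, -0.024, -0.0]
wrist_force: [-0.5, -0.9, -0.2]
opening: 0.001
```

>>> step_arm(plan=[[[0,0,0.001],[0,0,0]],[[0,0,0.0015],[0,0,0]],[[0,0,0.0015],[0,0,0]]])

```text
time_s: 37.1
eef_pos: [0.5191, 0.0432, 0.0701]
eef_rot: [0.0, 1.0, -0.024, -0.0]
wrist_force: [-0.8, -0.8, -0.2]
opening: 0.001
```

>>> step_arm(plan=[[[0,0,0.0007],[0,0,0]],[[0,0,0.0012],[0,0,0]],[[0,0,0.0012],[0,0,0]]])

```text
time_s: 37.4
eef_pos: [0.5199, 0.0432, 0.07]
eef_rot: [0.0, 1.0, -0.024, 0.001]
wrist_force: [-1.6, 0.6, 7.5]
opening: 0.001
```

>>> step_arm(plan=[[[0,0,0.0005],[0,0,0]],[[0,0,0.0005],[0,0,0]],[[0,0,0.0005],[0,0,0]]])

```text
time_s: 37.7
eef_pos: [0.5203, 0.0432, 0.07]
eef_rot: [0.0, 1.0, -0.024, 0.001]
wrist_force: [-2.1, -0.3, 9.6]
opening: 0.003
```

>>> step_arm(plan=[[[0,0,0.0005],[0,0,0]],[[0,0,0.0005],[0,0,0]],[[0,0,0.0005],[0,0,0]]])

```text
time_s: 38.0
eef_pos: [0.5208, 0.0431, 0.0699]
eef_rot: [0.0, 1.0, -0.024, 0.002]
wrist_force: [-1.0, 1.6, 12.2]
opening: 0.003
```

>>> step_arm(plan=[[[0,0,-0.0004],[0,0,0]],[[0,0,-0.0004],[0,0,0]],[[0,0,-0.0004],[0,0,0]],[[0,0,-0.0004],[0,0,0]],[[0,0,-0.0004],[0,0,0]]])

```text
time_s: 38.5
eef_pos: [0.5208, 0.0431, 0.07]
eef_rot: [0.0, 1.0, -0.024, 0.002]
wrist_force: [-0.1, 0.1, 8.6]
opening: 0.003
```

>>> step_arm(plan=[[[0,0,-0.03],[0,0,0]],[[0,0,-0.07],[0,0,0]],[[0,0,-0.1],[0,0,0]],[[0,0,-0.1],[0,0,0]]], fingers=100)

```text
time_s: 38.9
eef_pos: [0.5223, 0.0428, 0.1733]
eef_rot: [0.001, 1.0, -0.024, 0.005]
wrist_force: [-0.1, 0.3, 0.2]
opening: 0.677
```

```bash
python3 -c "
from h import *
im,cal=shot('wrist','w27'); 
a=im[110:310,200:440]; cv2.imwrite('pics/w27c.png',cv2.resize(a,None,fx=2.4,fy=2.4,interpolation=cv2.INTER_CUBIC)[:,:,::-1])
go([.546,.302,.14],14.9)
"
```

```text
t 38.95 at [0.5208 0.043  0.1708] psi -2.76 q1,6 [-0.15 -0.1 ] F [-0.  -0.7 -0.1] op 0.765
  shift [0.0126, -0.2599, 0.0307] turn [0.08, -0.3, -17.66] rows 6.0
```

View pics/w27c.png

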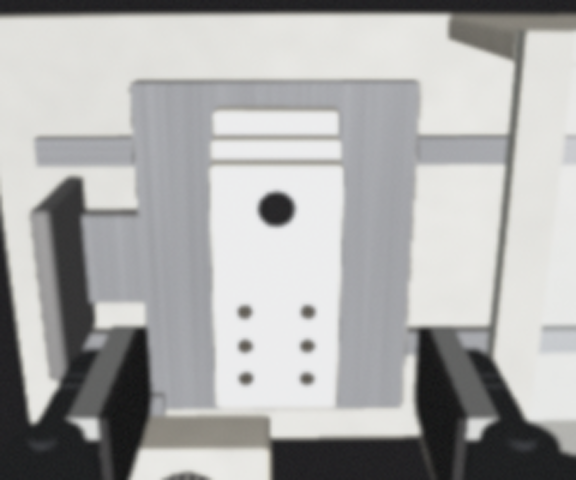

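>>> step_arm(plan=[[[0.0125,-0.259,0.03],[0,0,-17.7]],[[0.0125,-0.259,0.03],[0,0,-17.7]],[[0.0125,-0.259,0.03],[0,0,-17.7]],[[0.0125,-0.259,0.03],[0,0,-17.7]],[[0.0125,-0.259,0.03],[0,0,-17.7]]])

```text
time_s: 39.45
eef_pos: [0.5418, 0.292, 0.1374]
eef_rot: [0.0, 0.992, 0.13, -0.001]
wrist_force: [0.6, -0.2, 0.5]
opening: 0.999
```

>>> step_arm(plan=[[[0,-0.012,0],[0,0,0]],[[0,-0.012,0],[0,0,0]],[[0,-0.012,0],[0,0,0]]])

```text
time_s: 39.75
eef_pos: [0.5391, 0.301, 0.1384]
eef_rot: [0.001, 0.991, 0.13, -0.001]
wrist_force: [0.2, -0.5, -0.4]
opening: 0.996
```

```bash
python3 -c "
from h import *
im,cal=plates('wrist')
cv2.imwrite('pics/w28.png',im[:,:,::-1])
go([.5455,.301,.05],14.9)
"
```

```text
wrist px [323. 191.] c [544.3 300.1] LxW 86.5 49.9 long deg 106.21
t 39.8 at [0.5396 0.3005 0.1389] psi 14.89 q1,6 [0.32 0.06] F [ 0.2 -0.9  0.2] op 1.004
  shift [0.006, 0.001, 0.0889] turn [0.04, 0.08, -0.01] rows 2.0
```

View pics/w28.png

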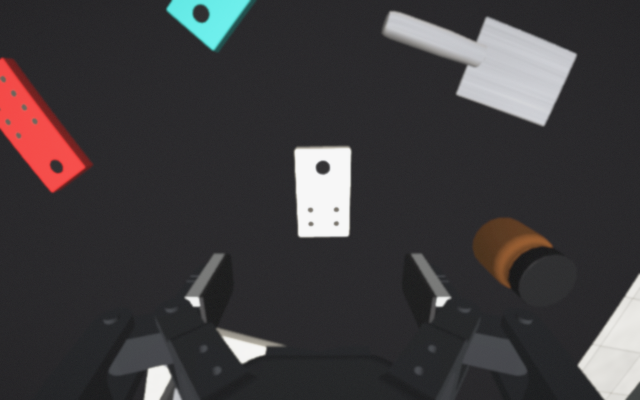

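>>> step_arm(plan=[[[0.005,0.001,0.05],[0,0,-0.3]],[[0.005,0.001,0.09],[0,0,-0.3]],[[0.005,0.001,0.115],[0,0,-0.3]],[[0.005,0.001,0.115],[0,0,-0.3]],[[0.005,0.001,0.115],[0,0,-0.3]]])

```text
time_s: 40.3
eef_pos: [0.5455, 0.301, 0.0251]
eef_rot: [0.0, 0.991, 0.132, -0.0]
wrist_force: [0.8, -0.1, 0.6]
opening: 0.998
```

```bash
python3 -c "
from h import *
im,cal=shot('wrist','w29')
go([.5446,.3005,.011],15.2)
"
```

```text
t 40.35 at [0.5465 0.3016 0.0264] psi 15.16 q1,6 [0.31 0.05] F [ 0.3 -0.7  0.9] op 1.004
  shift [-0.0022, 0.0006, 0.0154] turn [-0.0, -0.14, -0.04] rows 1.0
```

View pics/w29.png

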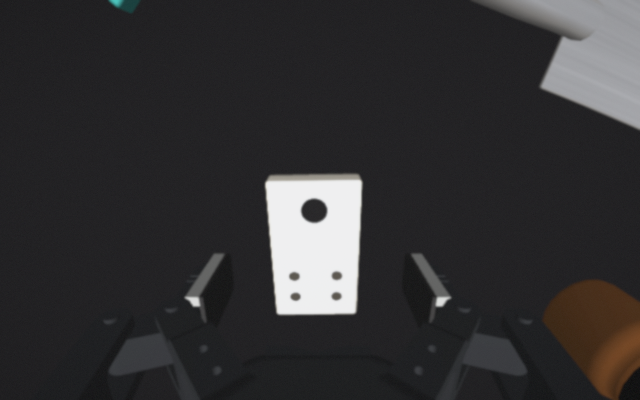

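>>> step_arm(plan=[[[-0.0018,0.0005,0.01],[0,0,0]],[[-0.0018,0.0005,0.0145],[0,0,0]],[[-0.0018,0.0005,0.0145],[0,0,0]],[[-0.0018,0.0005,0.0145],[0,0,0]]])

```text
time_s: 40.75
eef_pos: [0.5434, 0.3015, 0.0103]
eef_rot: [-0.0, 0.991, 0.133, 0.0]
wrist_force: [-0.5, -0.4, -0.1]
opening: 1.0
```

>>> step_arm(plan=[[[0,0,0],[0,0,0]],[[0,0,0],[0,0,0]],[[0,0,0],[0,0,0]],[[0,0,0],[0,0,0]],[[0,0,0],[0,0,0]]], fingers=0)

```text
time_s: 41.25
eef_pos: [0.5435, 0.3015, 0.0104]
eef_rot: [-0.0, 0.991, 0.133, 0.0]
wrist_force: [-1.0, 0.2, 2.9]
opening: 0.541
```

>>> step_arm(plan=[[[0,0,-0.03],[0,0,0]],[[0,0,-0.07],[0,0,0]],[[0,0,-0.11],[0,0,0]],[[0,0,-0.15],[0,0,0]],[[0,0,-0.15],[0,0,0]]])

```text
time_s: 41.75
eef_pos: [0.5472, 0.3027, 0.1671]
eef_rot: [-0.001, 0.991, 0.133, 0.006]
wrist_force: [0.6, 0.7, -0.1]
opening: 0.539
```

```bash
python3 -c "
from h import *
im,cal=shot('wrist','w30')
go([.5172,.009,.15],-2.8)
"
```

```text
t 41.8 at [0.5455 0.302  0.1637] psi 15.24 q1,6 [0.32 0.05] F [ 0.3 -0.6 -0.4] op 0.542
  shift [-0.1045, 0.2753, 0.0129] turn [-0.08, -0.4, 18.04] rows 6.0
```

View pics/w30.png

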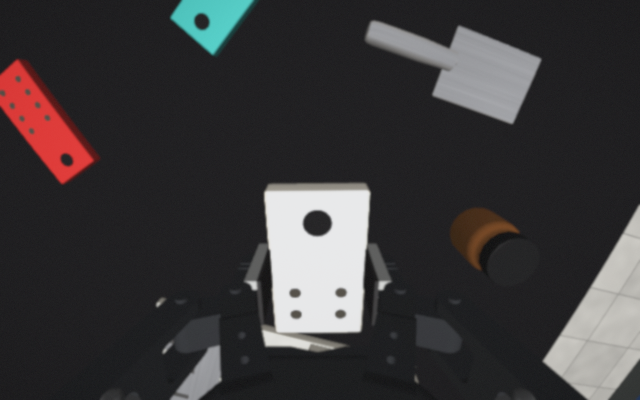

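>>> step_arm(plan=[[[-0.104,0.275,0.012],[0,0,18]],[[-0.104,0.275,0.012],[0,0,18]],[[-0.104,0.275,0.012],[0,0,18]],[[-0.104,0.275,0.012],[0,0,18]],[[-0.104,0.275,0.012],[0,0,18]]])

```text
time_s: 42.3
eef_pos: [0.5176, 0.0511, 0.1479]
eef_rot: [-0.0, 1.0, -0.024, -0.002]
wrist_force: [0.8, -0.8, -0.9]
opening: 0.541
```

>>> step_arm(plan=[[[-0.006,0.045,0.005],[0,0,0]],[[-0.006,0.045,0.02],[0,0,0]],[[-0.006,0.045,0.03],[0,0,0]],[[-0.006,0.045,0.03],[0,0,0]]])

```text
time_s: 42.7
eef_pos: [0.5091, 0.0087, 0.117]
eef_rot: [-0.001, 1.0, -0.024, -0.003]
wrist_force: [-0.1, 0.4, -1.0]
opening: 0.543
```

```bash
python3 -c "
from h import *
go([.5172,.009,.105],-2.8)
"
```

```text
t 42.7 at [0.5091 0.0087 0.117 ] psi -2.77 q1,6 [-0.22 -0.17] F [-0.1  0.4 -1. ] op 0.543
  shift [0.0081, -0.0007, 0.012] turn [-0.07, 0.32, 0.03] rows 1.0
```

>>> step_arm(plan=[[[0.008,0,0.01],[0,0,0]],[[0.008,0,0.01],[0,0,0]],[[0.008,0,0.01],[0,0,0]]])

```text
time_s: 43.0
eef_pos: [0.519, 0.0087, 0.1097]
eef_rot: [-0.0, 1.0, -0.023, -0.001]
wrist_force: [-0.4, -0.2, -0.5]
opening: 0.54
```

```bash
python3 -c "
from h import *
im,cal=shot('wrist','w31')
go([.5172,.009,.0725],-2.8)
a=im[90:340,200:450]; cv2.imwrite('pics/w31c.png',cv2.resize(a,None,fx=2.4,fy=2.4,interpolation=cv2.INTER_CUBIC)[:,:,::-1])
"
```

```text
t 43.05 at [0.5191 0.0085 0.11  ] psi -2.67 q1,6 [-0.21 -0.17] F [ 0.4 -0.  -0.8] op 0.537
  shift [-0.0019, -0.0004, 0.0375] turn [-0.01, 0.03, 0.13] rows 1.0
```

View pics/w31c.png

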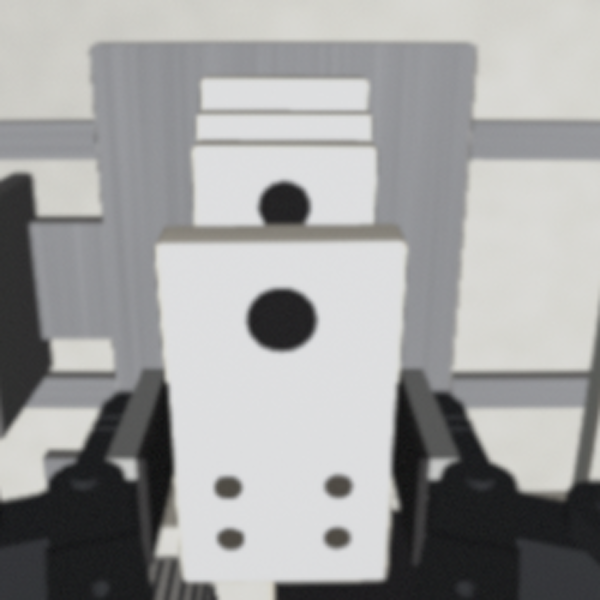

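```bash
python3 -c "
from t3 import *
cmp([(192,148),(376,147)],.062,100,[(156,242),(407,241),(282,320)],(-.0016,-.005,-.008),85,26.5)
cmp([(192,148),(376,147)],.062,100,[(182,581),(387,580),(282,320)],(-.0016,0),-85,26.5)
b=lambda p:(p[0]/2.4+200-.3,p[1]/2.4+90-.3)
cal=viewer.get_calibration('wrist');print(unproj([b((284.5,206))],.062,cal))
"
```

```text
low L/R [[498.6429104056454, 59.04615394717632], [545.8757308613618, 57.09320762340697]] centre [519.81683214   8.12937392]
hi -0.0016 width 48.98802622720198 ang -2.4399990543543018 c end [519.18516311   5.1660156 ] c dot [519.29429747   4.61448407]
hi -0.005 width 47.73916954079289 ang -2.4399990543542995 c end [519.24307498   6.17201269] c dot [519.36935248   6.04194406]
hi -0.008 width 46.63723717043189 ang -2.4399990543542978 c end [519.29417369   7.05965718] c dot [519.43557749   7.30146758]
low L/R [[498.6429104056454, 59.04615394717632], [545.8757308613618, 57.09320762340697]] centre [519.81683214   8.12937392]
hi -0.0016 width 47.871725854450126 ang -2.293639307142477 c end [520.12141774   7.63602363] c dot [519.29429747   4.61448407]
hi 0 width 48.446031138487285 ang -2.2936393071424765 c end [520.05558383   6.17373869] c dot [519.25897747   3.94273819]
[[0.52168301 0.04262901 0.062     ]]
```

>>> step_arm(plan=[[[0.0001,-0.0009,0.012],[0,0,0.1]],[[0.0001,-0.0009,0.025],[0,0,0.1]],[[0.0001,-0.0009,0.034],[0,0,0.1]],[[0.0001,-0.0009,0.036],[0,0,0.1]],[[0.0001,-0.0009,0.036],[0,0,0.1]]])

```text
time_s: 43.55
eef_pos: [0.519, 0.0086, 0.0733]
eef_rot: [-0.0, 1.0, -0.025, -0.001]
wrist_force: [-0.1, -0.6, -0.4]
opening: 0.539
```

```bash
python3 -c "
from h import *
go([.5189,.0094,.0724],-2.8)
"
```

```text
t 43.55 at [0.519  0.0086 0.0733] psi -2.86 q1,6 [-0.21 -0.16] F [-0.1 -0.6 -0.4] op 0.539
  shift [-0.0002, -0.0008, 0.0009] turn [-0.01, 0.08, -0.06] rows 1.0
```

>>> step_arm(plan=[[[0,-0.0006,0.0005],[0,0,0]],[[0,-0.0006,0.001],[0,0,0]],[[0,-0.0006,0.001],[0,0,0]]])

```text
time_s: 43.85
eef_pos: [0.5196, 0.0091, 0.0731]
eef_rot: [0.0, 1.0, -0.025, 0.0]
wrist_force: [-0.0, -0.3, -0.3]
opening: 0.538
```

>>> step_arm(plan=[[[0,0,0.0005],[0,0,0]],[[0,0,0.0005],[0,0,0]]])

```text
time_s: 44.05
eef_pos: [0.5197, 0.0091, 0.0726]
eef_rot: [0.0, 1.0, -0.025, 0.0]
wrist_force: [0.6, 0.3, 0.5]
opening: 0.541
```

>>> step_arm(plan=[[[0,0,0.0006],[0,0,0]],[[0,0,0.0008],[0,0,0]]])

```text
time_s: 44.25
eef_pos: [0.5199, 0.0091, 0.0723]
eef_rot: [0.0, 1.0, -0.025, 0.0]
wrist_force: [-2.7, 1.9, 5.7]
opening: 0.537
```

>>> step_arm(plan=[[[0,0,0],[0,0,0]],[[0,0,0],[0,0,0]],[[0,0,0],[0,0,0]],[[0,0,-0.003],[0,0,0]]], fingers=80)

```text
time_s: 44.65
eef_pos: [0.5191, 0.0092, 0.0742]
eef_rot: [-0.0, 1.0, -0.025, -0.001]
wrist_force: [0.3, 0.8, -0.1]
opening: 0.799
```

>>> step_arm(plan=[[[0,0,-0.04],[0,0,0]],[[0,0,-0.08],[0,0,0]],[[0,0,-0.08],[0,0,0]],[[0,0,-0.08],[0,0,0]]])

```text
time_s: 45.05
eef_pos: [0.5203, 0.009, 0.1558]
eef_rot: [0.0, 1.0, -0.025, 0.001]
wrist_force: [-0.4, -0.9, -0.5]
opening: 0.798
```

```bash
python3 -c "
from h import *
im,cal=shot('wrist','w32')
go([.516,.044,.08],-2.8)
a=im[90:340,200:450]; cv2.imwrite('pics/w32c.png',cv2.resize(a,None,fx=2.4,fy=2.4,interpolation=cv2.INTER_CUBIC)[:,:,::-1])
"
```

```text
t 45.1 at [0.5193 0.0092 0.1544] psi -2.86 q1,6 [-0.21 -0.16] F [ 0.2 -0.3 -0.4] op 0.802
  shift [-0.005, -0.0346, 0.0744] turn [0.0, 0.0, -0.06] rows 2.0
```

View pics/w32c.png

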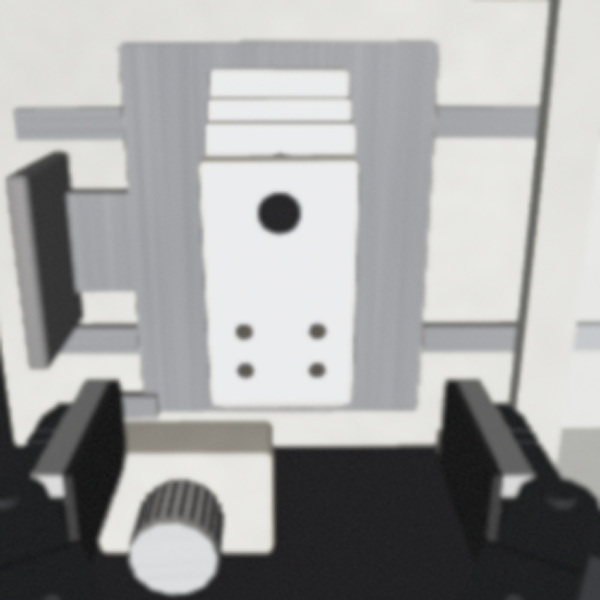

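```bash
python3 -c "
from t4 import *
ctr([('tray end',[(120,43),(438,43)],.026,75),('a end',[(210,71),(350,71)],.038,65),('b end',[(207,99),(353,99)],.050,57.5),('c end',[(204,125),(356,125)],.062,50),('d end',[(200,159),(358,158)],.074,42.5),('d end prop',[(200,159),(358,158)],.080,42.5),('d dot',[(279.5,213)],.074,26.5),('d dotp',[(279.5,213)],.079,26.5),('d far',[(211,405),(352,403)],.074,-42.5)])
"
```

```text
tray end pt [522.1  83.4] -> centre [518.4   8.5]
a end pt [522.   74.2] -> centre [518.9   9.2]
b end pt [521.7  65.8] -> centre [518.9   8.4]
c end pt [521.4  58.8] -> centre [518.9   8.9]
d end pt [520.7  50.3] -> centre [518.6   7.8]
d end prop pt [520.7  51.3] -> centre [518.7   8.9]
d dot pt [519.9  33.2] -> centre [518.6   6.8]
d dotp pt [520.   34.5] -> centre [518.7   8. ]
d far pt [517.1 -33.7] -> centre [519.2   8.8]
```

>>> step_arm(plan=[[[-0.0005,-0.025,0.02],[0,0,0]],[[-0.0005,-0.025,0.05],[0,0,0]],[[-0.0005,-0.025,0.06],[0,0,0]],[[-0.0005,-0.025,0.06],[0,0,0]],[[-0.0005,-0.025,0.06],[0,0,0]]], fingers=0)

```text
time_s: 45.6
eef_pos: [0.5202, 0.0339, 0.0946]
eef_rot: [-0.0, 1.0, -0.025, -0.0]
wrist_force: [0.7, 0.7, 0.3]
opening: 0.001
```

>>> step_arm(plan=[[[0,0,0.002],[0,0,0]],[[0,0,0.004],[0,0,0]],[[0,0,0.004],[0,0,0]]])

```text
time_s: 45.9
eef_pos: [0.5206, 0.0339, 0.0911]
eef_rot: [0.0, 1.0, -0.025, 0.0]
wrist_force: [0.0, 0.1, 0.0]
opening: -0.002
```

```bash
python3 -c "
from h import *
im,cal=shot('wrist','w33')
go([.52,.0343,.082],-2.8)
"
```

```text
t 45.95 at [0.5205 0.034  0.091 ] psi -2.87 q1,6 [-0.16 -0.11] F [ 0.4 -0.6  0.4] op 0.002
  shift [-0.0005, -0.0003, 0.009] turn [0.0, -0.04, -0.07] rows 1.0
```

View pics/w33.png

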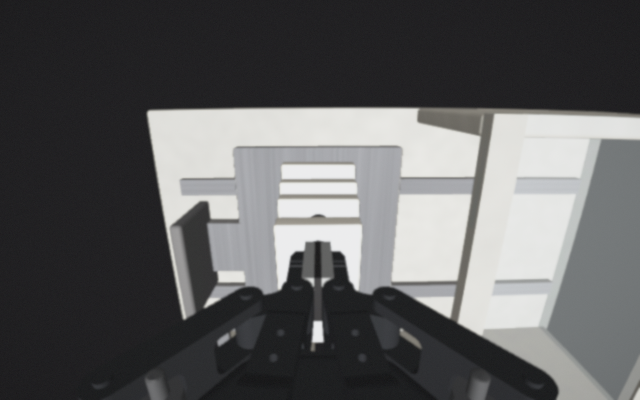

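>>> step_arm(plan=[[[0,0,0.001],[0,0,0]],[[0,0,0.002],[0,0,0]],[[0,0,0.002],[0,0,0]]])

```text
time_s: 46.25
eef_pos: [0.5202, 0.0342, 0.0885]
eef_rot: [-0.0, 1.0, -0.025, -0.0]
wrist_force: [0.1, -0.2, -0.7]
opening: -0.001
```

>>> step_arm(plan=[[[0,0,0.001],[0,0,0]],[[0,0,0.0015],[0,0,0]],[[0,0,0.0015],[0,0,0]]])

```text
time_s: 46.55
eef_pos: [0.5202, 0.0342, 0.087]
eef_rot: [-0.0, 1.0, -0.025, -0.0]
wrist_force: [-0.2, 0.2, -0.4]
opening: -0.001
```

>>> step_arm(plan=[[[0,0,0.001],[0,0,0]],[[0,0,0.0015],[0,0,0]],[[0,0,0.0015],[0,0,0]]])

```text
time_s: 46.85
eef_pos: [0.5204, 0.0342, 0.0858]
eef_rot: [-0.0, 1.0, -0.025, 0.0]
wrist_force: [0.5, 0.2, 1.2]
opening: 0.0
```

>>> step_arm(plan=[[[0,0,0.001],[0,0,0]],[[0,0,0.0015],[0,0,0]],[[0,0,0.0015],[0,0,0]]])

```text
time_s: 47.15
eef_pos: [0.5204, 0.0343, 0.0841]
eef_rot: [-0.0, 1.0, -0.025, 0.0]
wrist_force: [0.8, 1.1, 1.9]
opening: -0.001
```

>>> step_arm(plan=[[[0,0,0.0007],[0,0,0]],[[0,0,0.0012],[0,0,0]],[[0,0,0.0012],[0,0,0]]])

```text
time_s: 47.45
eef_pos: [0.5203, 0.0341, 0.0829]
eef_rot: [0.0, 1.0, -0.025, 0.0]
wrist_force: [0.4, 1.0, 1.7]
opening: -0.002
```

>>> step_arm(plan=[[[0,0,0.0007],[0,0,0]],[[0,0,0.0012],[0,0,0]],[[0,0,0.0012],[0,0,0]]])

```text
time_s: 47.75
eef_pos: [0.5204, 0.0342, 0.082]
eef_rot: [-0.0, 1.0, -0.025, 0.0]
wrist_force: [-0.2, 2.4, 5.1]
opening: -0.005
```

>>> step_arm(plan=[[[0,0,0.0005],[0,0,0]],[[0,0,0.0007],[0,0,0]],[[0,0,0.0007],[0,0,0]]])

```text
time_s: 48.05
eef_pos: [0.5208, 0.0342, 0.082]
eef_rot: [0.0, 1.0, -0.025, 0.001]
wrist_force: [-1.9, 2.4, 9.8]
opening: -0.002
```

>>> step_arm(plan=[[[0,0,0],[0,0,0]],[[0,0,0],[0,0,0]],[[0,0,0],[0,0,0]],[[0,0,0],[0,0,0]],[[0,0,0],[0,0,0]]])

```text
time_s: 48.55
eef_pos: [0.5209, 0.0341, 0.082]
eef_rot: [0.0, 1.0, -0.025, 0.001]
wrist_force: [-1.5, 3.1, 8.4]
opening: 0.001
```

>>> step_arm(plan=[[[0,0,-0.03],[0,0,0]],[[0,0,-0.08],[0,0,0]],[[0,-0.01,-0.12],[0,0,0]],[[0,-0.01,-0.12],[0,0,0]]])

```text
time_s: 48.95
eef_pos: [0.5243, 0.0439, 0.2072]
eef_rot: [0.001, 1.0, -0.025, 0.005]
wrist_force: [1.0, -0.7, 0.6]
opening: 0.0
```

```bash
python3 -c "
from h import *
im,cal=shot('wrist','w34')
shot('top','t34')
go([.3,.016,.2],87)
a=im[110:310,200:440]; cv2.imwrite('pics/w34c.png',cv2.resize(a,None,fx=2.4,fy=2.4,interpolation=cv2.INTER_CUBIC)[:,:,::-1])
"
```

```text
t 49.05 at [0.5211 0.0439 0.2017] psi -2.84 q1,6 [-0.14 -0.09] F [ 0.5  0.3 -1.2] op 0.002
  shift [-0.2195, 0.0388, 0.0013] turn [0.12, -0.05, -89.84] rows 11.0
```

View pics/w34c.png

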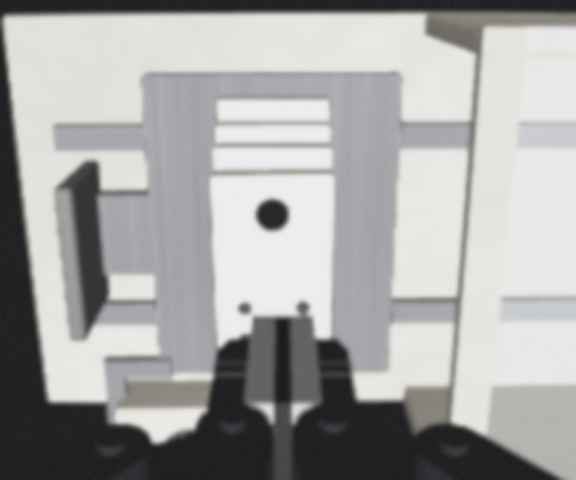

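```bash
python3 -c "
from h import *
go([.385,.0165,.17],87.2)"
```

```text
t 49.05 at [0.5211 0.0439 0.2017] psi -2.84 q1,6 [-0.14 -0.09] F [ 0.5  0.3 -1.2] op 0.002
  shift [-0.1347, 0.034, 0.0315] turn [0.12, -0.05, -90.04] rows 11.0
```

View pics/t34.png

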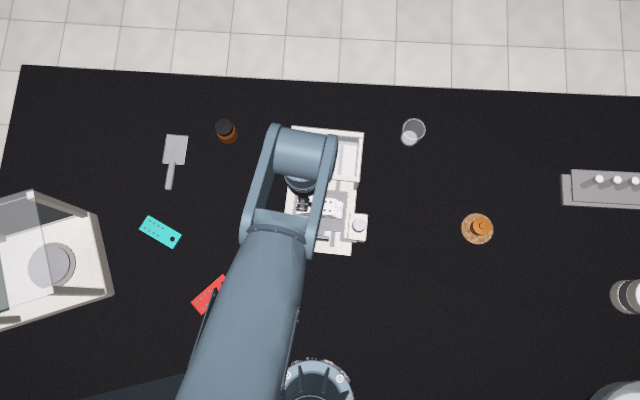

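>>> step_arm(plan=[[[-0.134,0.034,0.02],[0,0,-90]],[[-0.134,0.034,0.02],[0,0,-90]],[[-0.134,0.034,0.02],[0,0,-90]],[[-0.134,0.034,0.02],[0,0,-90]],[[-0.134,0.034,0.02],[0,0,-90]]])

```text
time_s: 49.55
eef_pos: [0.3825, 0.0168, 0.1787]
eef_rot: [-0.001, 0.938, 0.345, -0.002]
wrist_force: [0.3, -0.3, -0.0]
opening: 0.004
```

>>> step_arm(plan=[[[0,0,0],[0,0,-47]],[[0,0,0],[0,0,-47]],[[0,0,0],[0,0,-47]],[[0,0,0],[0,0,-47]],[[0,0,0],[0,0,-47]]])

```text
time_s: 50.05
eef_pos: [0.3837, 0.0169, 0.1789]
eef_rot: [-0.002, 0.747, 0.665, -0.001]
wrist_force: [0.2, -0.5, -0.2]
opening: 0.002
```

```bash
python3 -c "
from h import *
im,cal=shot('wrist','w35')
go([.39,.0165,.1],87.2)"
```

```text
t 50.1 at [0.3837 0.0169 0.179 ] psi 83.85 q1,6 [-0.27 -1.73] F [-0.1  0.3 -1. ] op 0.0
  shift [0.0003, 0.0067, 0.0789] turn [-0.24, -0.02, -3.35] rows 2.0
```

View pics/w35.png

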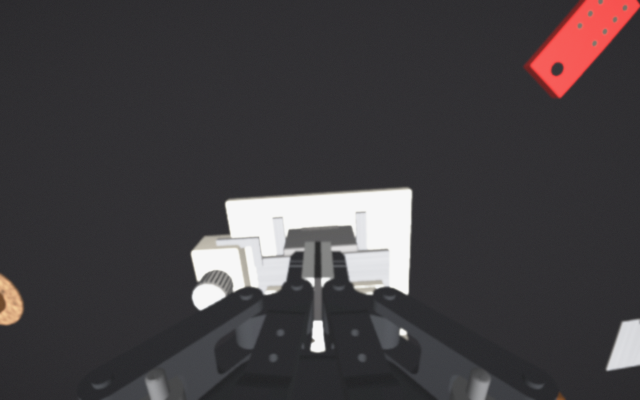

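>>> step_arm(plan=[[[0,0.005,0.05],[0,0,-3.3]],[[0,0.005,0.1],[0,0,-3.3]],[[0,0.005,0.133],[0,0,-3.3]],[[0,0.005,0.133],[0,0,-3.3]],[[0,0.005,0.133],[0,0,-3.3]]])

```text
time_s: 50.6
eef_pos: [0.389, 0.0164, 0.0474]
eef_rot: [-0.001, 0.73, 0.684, -0.001]
wrist_force: [0.7, -0.7, 0.4]
opening: 0.002
```

```bash
python3 -c "
from h import *
im,cal=shot('wrist','w36')
go([.42,.0150,.045],87.2)"
```

```text
t 50.65 at [0.3905 0.016  0.0487] psi 86.31 q1,6 [-0.26 -1.77] F [-0.3 -0.3  1.5] op -0.001
  shift [0.0008, 0.0295, 0.0037] turn [0.0, 0.01, -0.89] rows 1.0
```

View pics/w36.png

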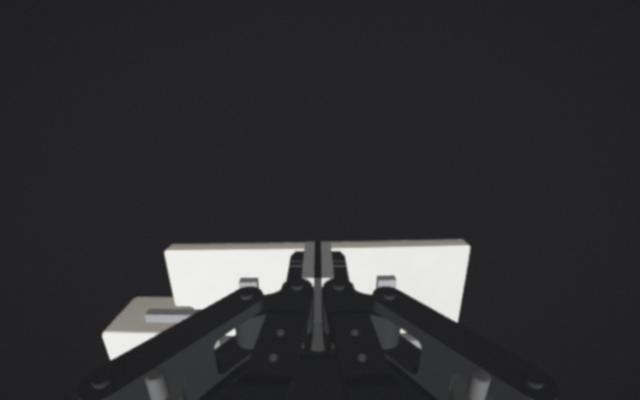

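Advance slowly towards the handle.

>>> step_arm(plan=[[[0,0.01,0.003],[0,0,-0.8]],[[0,0.018,0.003],[0,0,-0.8]],[[0,0.024,0.003],[0,0,-0.8]],[[0,0.028,0.003],[0,0,-0.8]],[[0,0.03,0.003],[0,0,-0.8]]])

```text
time_s: 51.15
eef_pos: [0.4205, 0.0143, 0.0453]
eef_rot: [-0.0, 0.724, 0.69, -0.0]
wrist_force: [-2.0, 0.0, 1.6]
opening: -0.005
```

>>> step_arm(plan=[[[0,0.003,0],[0,0,0]],[[0,0.006,0],[0,0,0]],[[0,0.009,0],[0,0,0]],[[0,0.012,0],[0,0,0]]])

```text
time_s: 51.55
eef_pos: [0.4288, 0.0143, 0.0443]
eef_rot: [-0.003, 0.724, 0.69, -0.003]
wrist_force: [-20.7, -1.2, 15.3]
opening: -0.0
```

>>> step_arm(plan=[[[0,0.003,0],[0,0,0]],[[0,0.006,0],[0,0,0]],[[0,0.009,0],[0,0,0]],[[0,0.012,0],[0,0,0]]])

```text
time_s: 51.95
eef_pos: [0.4299, 0.0152, 0.0417]
eef_rot: [-0.012, 0.723, 0.69, -0.01]
wrist_force: [-53.9, -3.9, 39.8]
opening: -0.003
```

The tray is held: 54 N with no travel. Back off now, then turn the collar.

>>> step_arm(plan=[[[0,-0.02,0],[0,0,0]],[[0,-0.045,0],[0,0,0]],[[0,-0.045,0],[0,0,0]],[[0,-0.045,0],[0,0,0]]])

```text
time_s: 52.35
eef_pos: [0.3999, 0.0152, 0.0453]
eef_rot: [0.001, 0.724, 0.689, 0.001]
wrist_force: [0.9, 0.2, -0.4]
opening: 0.002
```

>>> step_arm(plan=[[[0,0,-0.05],[0,0,0]],[[0,0,-0.1],[0,0,0]],[[0,0,-0.15],[0,0,0]],[[0,0,-0.17],[0,0,0]],[[0,0,-0.17],[0,0,0]]], fingers=100)

```text
time_s: 52.85
eef_pos: [0.403, 0.0145, 0.2196]
eef_rot: [0.004, 0.724, 0.69, 0.003]
wrist_force: [0.2, -0.4, -0.1]
opening: 0.849
```

```bash
python3 -c "
from h import *
im,cal=shot('wrist','w37')
shot('top','t37')
go([.4735,-.1,.16],87.2)"
```

```text
t 52.95 at [0.4    0.0152 0.2153] psi 87.18 q1,6 [-0.26 -1.78] F [ 0.5 -0.3  0. ] op 0.991
  shift [-0.1115, 0.079, 0.0554] turn [0.1, 0.02, -0.02] rows 3.0
```

View pics/w37.png

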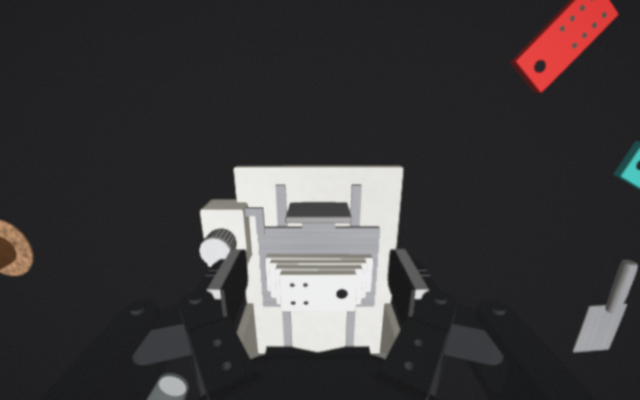

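```bash
python3 - <<'E'
from h import *
im,cal=shot('wrist')
a=im[190:290,190:290]; cv2.imwrite('pics/w38c.png',cv2.resize(a,None,fx=5,fy=5,interpolation=cv2.INTER_CUBIC)[:,:,::-1])
im,cal=shot('top')
a=im[200:250,330:380]; cv2.imwrite('pics/t38c.png',cv2.resize(a,None,fx=8,fy=8,interpolation=cv2.INTER_CUBIC)[:,:,::-1])
go([.4735,-.0998,.17],-28)
E
```

```text
t 53.05 at [0.3986 0.0156 0.2136] psi 87.18 q1,6 [-0.26 -1.78] F [-0.3 -0.4 -1.1] op 1.0
  shift [-0.1116, 0.0805, 0.0434] turn [-0.12, 0.11, 115.18] rows 14.0
```

View pics/t38c.png

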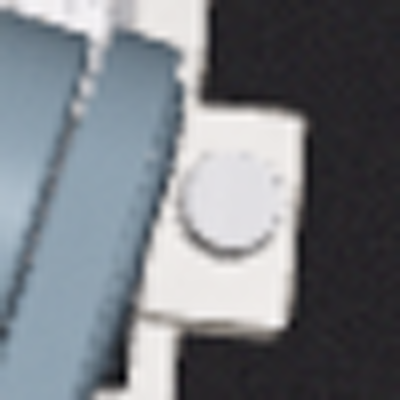

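>>> step_arm(plan=[[[-0.1115,0.08,0.04],[0,0,115]],[[-0.1115,0.08,0.04],[0,0,115]],[[-0.1115,0.08,0.04],[0,0,115]],[[-0.1115,0.08,0.04],[0,0,115]],[[-0.1115,0.08,0.04],[0,0,115]]], fingers=70)

```text
time_s: 53.55
eef_pos: [0.4726, -0.1006, 0.1719]
eef_rot: [-0.002, 0.928, 0.372, -0.002]
wrist_force: [-0.4, 0.8, 0.8]
opening: 0.698
```

>>> step_arm(plan=[[[0,0,0],[0,0,72]],[[0,0,0],[0,0,72]],[[0,0,0],[0,0,72]],[[0,0,0],[0,0,72]],[[0,0,0],[0,0,72]]])

```text
time_s: 54.05
eef_pos: [0.4726, -0.0995, 0.1729]
eef_rot: [-0.001, 1.0, 0.008, -0.002]
wrist_force: [-0.5, 0.2, -0.7]
opening: 0.699
```

>>> step_arm(plan=[[[0,0,0],[0,0,29]],[[0,0,0],[0,0,29]],[[0,0,0],[0,0,29]],[[0,0,0],[0,0,29]]])

```text
time_s: 54.45
eef_pos: [0.4726, -0.0995, 0.1729]
eef_rot: [-0.0, 0.97, -0.242, -0.002]
wrist_force: [-0.1, -0.7, 0.4]
opening: 0.702
```

```bash
python3 - <<'E'
from h import *
im,cal=shot('wrist','w39')
print(proj([[.4735,-.0998,.071]],cal))
go([.4735,-.0998,.054],-28)
E
```

```text
[[318.21003484 200.06432997]]
t 54.5 at [ 0.4727 -0.0995  0.173 ] psi -28.08 q1,6 [-0.45  0.04] F [0.5 0.5 0.2] op 0.698
  shift [0.0013, -0.0001, 0.119] turn [0.01, 0.2, -0.08] rows 3.0
```

View pics/w39.png

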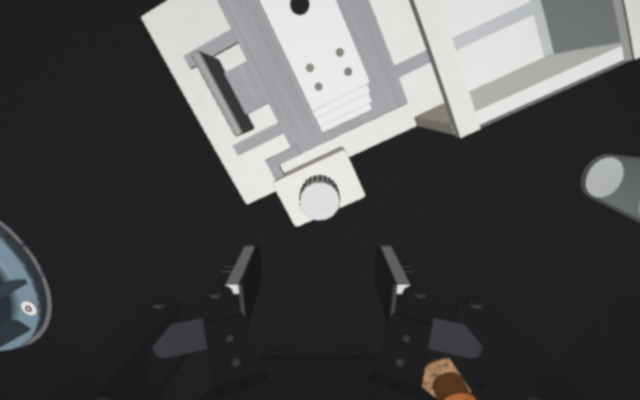

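>>> step_arm(plan=[[[0.0018,0,0.05],[0,0,0]],[[0.0018,0,0.09],[0,0,0]],[[0.0018,0,0.11],[0,0,0]],[[0.0018,0,0.119],[0,0,0]],[[0.0018,0,0.119],[0,0,0]]])

```text
time_s: 55.0
eef_pos: [0.4738, -0.1001, 0.0541]
eef_rot: [-0.0, 0.971, -0.24, -0.002]
wrist_force: [0.0, -0.3, 0.3]
opening: 0.7
```

```bash
python3 - <<'E'
from h import *
im,cal=shot('wrist','w40')
go([.4739,-.1,.0535],-28)
E
```

```text
t 55.05 at [ 0.4749 -0.1006  0.0556] psi -27.73 q1,6 [-0.45  0.03] F [0.4 0.6 0.4] op 0.701
  shift [-0.0012, -0.0001, 0.0021] turn [0.0, 0.08, 0.27] rows 1.0
```

View pics/w40.png

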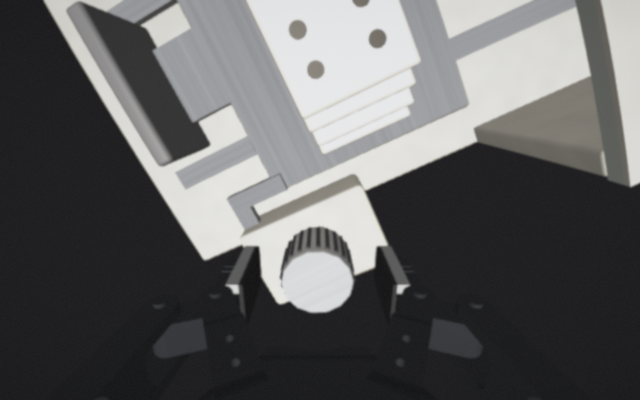

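Centred on the collar (317,280). Close.

>>> step_arm(plan=[[[-0.0005,0,0.002],[0,0,0]],[[-0.0005,0,0.002],[0,0,0]]])

```text
time_s: 55.25
eef_pos: [0.4755, -0.1008, 0.055]
eef_rot: [0.0, 0.971, -0.24, 0.001]
wrist_force: [-0.3, -0.7, -0.5]
opening: 0.698
```

>>> step_arm(plan=[[[0,0,0],[0,0,0]],[[0,0,0],[0,0,0]],[[0,0,0],[0,0,0]],[[0,0,0],[0,0,0]],[[0,0,0],[0,0,0]]], fingers=0)

```text
time_s: 55.75
eef_pos: [0.474, -0.1, 0.055]
eef_rot: [-0.0, 0.971, -0.24, -0.001]
wrist_force: [-6.8, 3.1, 12.8]
opening: 0.376
```

>>> step_arm(plan=[[[0,0,0],[0,0,-8]],[[0,0,0],[0,0,-16]],[[0,0,0],[0,0,-16]]])

```text
time_s: 56.05
eef_pos: [0.4739, -0.1, 0.055]
eef_rot: [-0.0, 0.995, -0.1, -0.001]
wrist_force: [-8.5, 3.1, 11.6]
opening: 0.378
```

>>> step_arm(plan=[[[0,0,0],[0,0,-8]],[[0,0,0],[0,0,-16]],[[0,0,0],[0,0,-24]],[[0,0,0],[0,0,-32]],[[0,0,0],[0,0,-40]]])

```text
time_s: 56.55
eef_pos: [0.4735, -0.1, 0.0549]
eef_rot: [-0.001, 0.969, 0.247, -0.001]
wrist_force: [-9.3, 2.5, 15.0]
opening: 0.379
```

>>> step_arm(plan=[[[0,0,0],[0,0,-1]],[[0,0,0],[0,0,-1]]])

```text
time_s: 56.75
eef_pos: [0.4735, -0.1, 0.0549]
eef_rot: [-0.001, 0.967, 0.253, -0.001]
wrist_force: [-9.3, 3.3, 13.7]
opening: 0.375
```

```bash
python3 - <<'E'
from h import *
o=telemetry.get_obs(); print(o['torque'])
im,cal=shot('wrist','w41')
go([.4739,-.1,.0535],-28)
E
```

```text
[0.54855093 1.39406252 0.11369943]
t 56.8 at [ 0.4735 -0.0999  0.0549] psi 29.29 q1,6 [-0.45 -0.96] F [-10.8   3.5  14. ] op 0.377
  shift [0.0003, 0.0003, 0.0014] turn [-0.06, 0.18, 57.29] rows 7.0
```

View pics/w41.png

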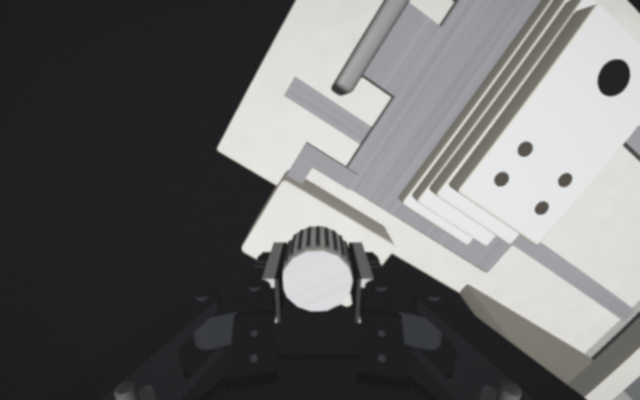

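>>> step_arm(plan=[[[0,0,0],[0,0,0]],[[0,0,0],[0,0,0]],[[0,0,0],[0,0,0]],[[0,0,0],[0,0,0]]], fingers=70)

```text
time_s: 57.2
eef_pos: [0.4749, -0.1006, 0.0541]
eef_rot: [0.0, 0.968, 0.252, 0.0]
wrist_force: [-0.4, 1.0, 0.2]
opening: 0.699
```

>>> step_arm(plan=[[[0,0,-0.04],[0,0,0]],[[0,0,-0.08],[0,0,0]],[[0,0,-0.12],[0,0,0]],[[0,0,-0.12],[0,0,0]]])

```text
time_s: 57.6
eef_pos: [0.4784, -0.1022, 0.1799]
eef_rot: [0.004, 0.968, 0.253, 0.004]
wrist_force: [0.6, 0.0, 0.7]
opening: 0.698
```

```bash
python3 - <<'E'
from h import *
im,cal=shot('wrist','w42')
go([.39,.016,.17],87.2)
E
```

```text
t 57.65 at [ 0.4769 -0.1015  0.1772] psi 29.25 q1,6 [-0.45 -0.96] F [ 0.6  1.4 -0.4] op 0.697
  shift [-0.0184, -0.145, 0.0062] turn [0.42, -0.04, -57.95] rows 7.0
```

View pics/w42.png

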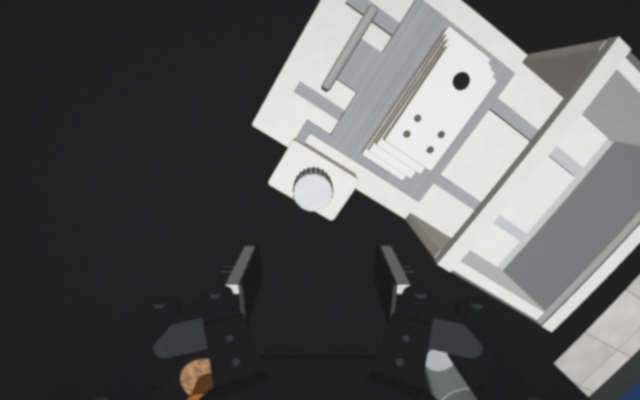

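>>> step_arm(plan=[[[-0.018,-0.145,0.006],[0,0,-58]],[[-0.018,-0.145,0.006],[0,0,-58]],[[-0.018,-0.145,0.006],[0,0,-58]],[[-0.018,-0.145,0.006],[0,0,-58]],[[-0.018,-0.145,0.006],[0,0,-58]]], fingers=0)

```text
time_s: 58.15
eef_pos: [0.3865, 0.0186, 0.1666]
eef_rot: [-0.001, 0.805, 0.593, -0.001]
wrist_force: [0.2, 0.6, 1.0]
opening: 0.005
```

>>> step_arm(plan=[[[0,0,0],[0,0,-15]],[[0,0,0],[0,0,-15]],[[0,0,0],[0,0,-15]]])

```text
time_s: 58.45
eef_pos: [0.3874, 0.0175, 0.1668]
eef_rot: [-0.001, 0.724, 0.69, -0.001]
wrist_force: [0.6, 0.6, -0.2]
opening: 0.002
```

```bash
python3 - <<'E'
from h import *
go([.39,.016,.046],87.2)
E
```

```text
t 58.45 at [0.3874 0.0175 0.1668] psi 87.27 q1,6 [-0.26 -1.79] F [ 0.6  0.6 -0.2] op 0.002
  shift [-0.0014, 0.003, 0.1208] turn [-0.12, -0.03, 0.07] rows 3.0
```

>>> step_arm(plan=[[[-0.001,0.002,0.05],[0,0,0]],[[-0.001,0.002,0.09],[0,0,0]],[[-0.001,0.002,0.12],[0,0,0]],[[-0.001,0.002,0.12],[0,0,0]],[[-0.001,0.002,0.12],[0,0,0]]])

```text
time_s: 58.95
eef_pos: [0.3895, 0.0163, 0.0478]
eef_rot: [-0.001, 0.725, 0.689, -0.001]
wrist_force: [0.2, -0.4, 1.0]
opening: 0.0
```

>>> step_arm(plan=[[[0,0.01,0],[0,0,0]],[[0,0.018,0],[0,0,0]],[[0,0.024,0],[0,0,0]],[[0,0.027,0],[0,0,0]],[[0,0.029,0],[0,0,0]]])

```text
time_s: 59.45
eef_pos: [0.4198, 0.0147, 0.0484]
eef_rot: [0.0, 0.724, 0.69, 0.0]
wrist_force: [1.1, -0.6, 0.2]
opening: -0.001
```

```bash
python3 - <<'E'
from h import *
go([.43,.0145,.046],87.2)
E
```

```text
t 59.45 at [0.4198 0.0147 0.0484] psi 87.21 q1,6 [-0.25 -1.77] F [ 1.1 -0.6  0.2] op -0.001
  shift [0.0003, 0.0102, 0.0024] turn [0.04, 0.01, 0.01] rows 1.0
```

>>> step_arm(plan=[[[0,0.003,0.001],[0,0,0]],[[0,0.006,0.002],[0,0,0]],[[0,0.009,0.002],[0,0,0]],[[0,0.012,0.002],[0,0,0]]])

```text
time_s: 59.85
eef_pos: [0.4306, 0.0142, 0.0457]
eef_rot: [-0.001, 0.724, 0.69, -0.001]
wrist_force: [-1.4, -0.0, 0.2]
opening: 0.0
```

>>> step_arm(plan=[[[0,0.002,0],[0,0,0]],[[0,0.004,0],[0,0,0]],[[0,0.006,0],[0,0,0]]])

```text
time_s: 60.15
eef_pos: [0.4368, 0.0139, 0.0457]
eef_rot: [-0.0, 0.724, 0.69, -0.0]
wrist_force: [-2.3, -0.4, -1.2]
opening: -0.0
```

>>> step_arm(plan=[[[0,0.004,0],[0,0,0]],[[0,0.009,0],[0,0,0]],[[0,0.014,0],[0,0,0]],[[0,0.019,0],[0,0,0]],[[0,0.024,0],[0,0,0]]])

```text
time_s: 60.65
eef_pos: [0.4614, 0.0127, 0.0459]
eef_rot: [-0.0, 0.724, 0.69, -0.0]
wrist_force: [-2.6, 0.6, -2.4]
opening: -0.0
```

>>> step_arm(plan=[[[0,0.005,0],[0,0,0]],[[0,0.01,0],[0,0,0]],[[0,0.015,0],[0,0,0]],[[0,0.02,0],[0,0,0]],[[0,0.025,0],[0,0,0]]])

```text
time_s: 61.15
eef_pos: [0.4864, 0.0115, 0.046]
eef_rot: [-0.0, 0.724, 0.69, -0.0]
wrist_force: [-2.7, 1.6, -2.4]
opening: -0.002
```

>>> step_arm(plan=[[[0,0.005,0],[0,0,0]],[[0,0.01,0],[0,0,0]],[[0,0.015,0],[0,0,0]],[[0,0.02,0],[0,0,0]],[[0,0.024,0],[0,0,0]]])

```text
time_s: 61.65
eef_pos: [0.5106, 0.0102, 0.0461]
eef_rot: [0.0, 0.724, 0.69, 0.0]
wrist_force: [-2.2, 1.8, -0.9]
opening: -0.003
```

```bash
python3 - <<'E'
from h import *
shot('wrist','w43'); shot('scene','s43')
go([.52,.0095,.045],87.2)
E
```

```text
t 61.75 at [0.5113 0.0099 0.0464] psi 87.21 q1,6 [-0.21 -1.73] F [-0.9 -0.5  0.6] op -0.001
  shift [0.0, 0.0087, 0.0015] turn [0.12, 0.03, 0.01] rows 1.0
```

View pics/s43.png

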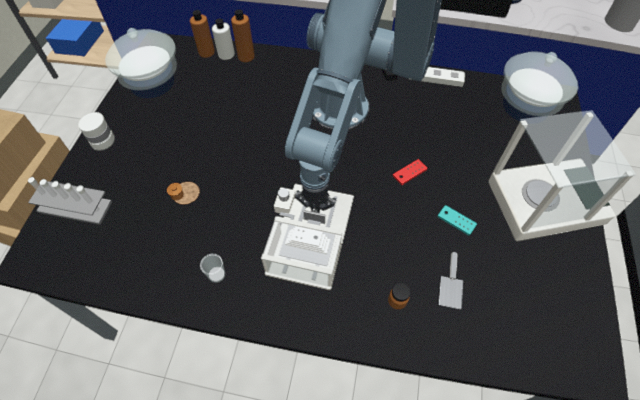

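The stack is going in under the hood. The dish (175,190) has been knocked off the mat (188,193); I'll mend that afterwards.

>>> step_arm(plan=[[[0,0.003,0],[0,0,0]],[[0,0.006,0],[0,0,0]],[[0,0.009,0],[0,0,0]],[[0,0.012,0],[0,0,0]]])

```text
time_s: 62.15
eef_pos: [0.5224, 0.0095, 0.0462]
eef_rot: [0.0, 0.724, 0.69, 0.0]
wrist_force: [-2.3, -1.1, 2.2]
opening: -0.0
```

>>> step_arm(plan=[[[0,0.002,0],[0,0,0]],[[0,0.004,0],[0,0,0]],[[0,0.006,0],[0,0,0]]])

```text
time_s: 62.45
eef_pos: [0.5281, 0.0094, 0.046]
eef_rot: [-0.0, 0.724, 0.69, -0.0]
wrist_force: [-2.7, 0.2, 2.2]
opening: 0.001
```

>>> step_arm(plan=[[[0,0.002,0],[0,0,0]],[[0,0.004,0],[0,0,0]]])

```text
time_s: 62.65
eef_pos: [0.5286, 0.0096, 0.0455]
eef_rot: [-0.003, 0.724, 0.69, -0.003]
wrist_force: [-20.0, -0.9, 15.4]
opening: -0.002
```

>>> step_arm(plan=[[[0,-0.02,0],[0,0,0]],[[0,-0.05,0],[0,0,0]],[[0,-0.08,0],[0,0,0]],[[0,-0.08,-0.04],[0,0,0]],[[0,-0.08,-0.08],[0,0,0]]])

```text
time_s: 63.15
eef_pos: [0.4503, 0.0136, 0.1258]
eef_rot: [-0.001, 0.724, 0.69, -0.001]
wrist_force: [1.4, -0.1, -0.4]
opening: -0.002
```

>>> step_arm(plan=[[[0,0,-0.05],[0,0,0]],[[0,0,-0.1],[0,0,0]],[[0,0,-0.12],[0,0,0]],[[0,0,-0.12],[0,0,0]]], fingers=100)

```text
time_s: 63.55
eef_pos: [0.4548, 0.0127, 0.2504]
eef_rot: [0.004, 0.724, 0.69, 0.003]
wrist_force: [0.8, -0.0, -0.2]
opening: 0.678
```

```bash
python3 - <<'E'
from h import *
im,cal=shot('wrist','w44')
a=im[130:400,190:460]; cv2.imwrite('pics/w44c.png',cv2.resize(a,None,fx=2.2,fy=2.2,interpolation=cv2.INTER_CUBIC)[:,:,::-1])
im,cal=shot('top')
a=im[190:270,420:540]; cv2.imwrite('pics/t44c.png',cv2.resize(a,None,fx=6,fy=6,interpolation=cv2.INTER_CUBIC)[:,:,::-1])
for n in ('top',): print([(round(d["score"],2),np.round(d["extent"],1).tolist()) for d in nets.boxes_of('dish',n)])
im,cal=shot('scene')
a=im[160:220,140:230]; cv2.imwrite('pics/s44c.png',cv2.resize(a,None,fx=7,fy=7,interpolation=cv2.INTER_CUBIC)[:,:,::-1])
go([.39,.016,.2],87.2)
E
```

```text
[(0.85, [479.2, 212.3, 495.7, 230.3])]
t 63.75 at [0.4512 0.0134 0.2442] psi 87.21 q1,6 [-0.23 -1.76] F [-0.1  0.6 -0.2] op 0.993
  shift [-0.0004, -0.0611, 0.0444] turn [-0.16, -0.04, 0.01] rows 2.0
```

View pics/w44c.png

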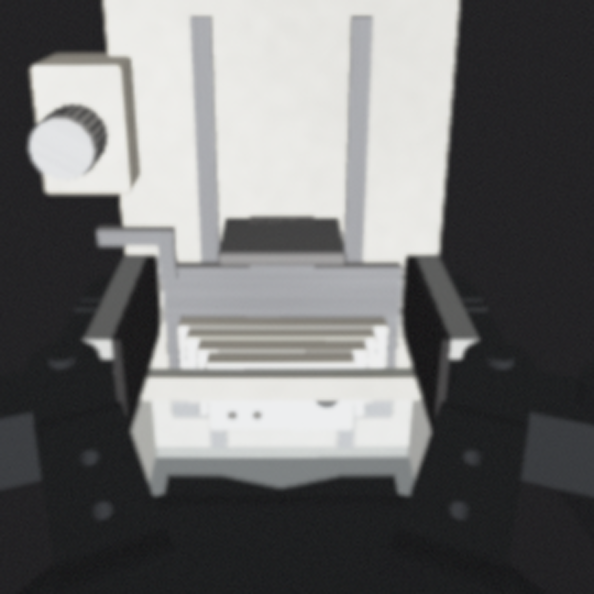

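View pics/t44c.png

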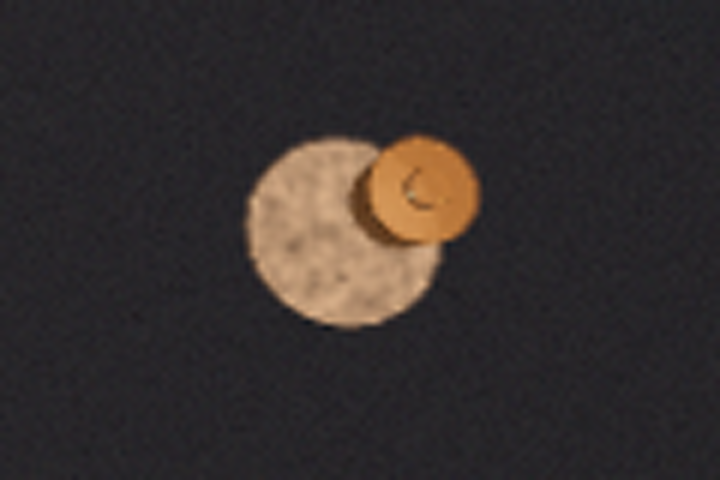

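View pics/s44c.png

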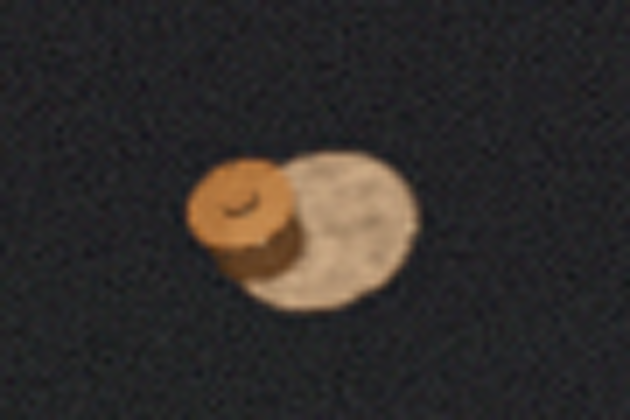

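```bash
python3 - <<'E'
from h import *
cal=viewer.get_calibration('top')
print(unproj([(425/6+420-.4,190/6+190-.4),(425/6+420-.4,186/6+190-.4)],.040,cal)[0], unproj([(424/6+420-.4,187/6+190-.4)],.049,cal))
cal=viewer.get_calibration('scene'); print(unproj([(242/7+140-.4,205/7+160-.4)],.04,cal))
cal=viewer.get_calibration('wrist'); b=lambda x,y:(x/2.2+190-.3,y/2.2+130-.3)
print('handle top edges',unproj([b(283,255),b(283,264)],.066,cal))
go([.51,-.42,.18],87.2)
E
```

```text
[ 0.51054666 -0.46403534  0.04      ] [[ 0.5101895  -0.46034931  0.049     ]]
[[ 0.51326071 -0.46342935  0.04      ]]
handle top edges [[0.53147218 0.00983586 0.066     ]
 [0.53679711 0.00957936 0.066     ]]
t 63.75 at [0.4512 0.0134 0.2442] psi 87.21 q1,6 [-0.23 -1.76] F [-0.1  0.6 -0.2] op 0.993
  shift [-0.4301, 0.08, 0.0637] turn [-0.16, -0.04, 0.01] rows 9.0
```

>>> step_arm(plan=[[[-0.43,0.08,0.06],[0,0,0]],[[-0.43,0.08,0.06],[0,0,0]],[[-0.43,0.08,0.06],[0,0,0]],[[-0.43,0.08,0.06],[0,0,0]],[[-0.43,0.08,0.06],[0,0,0]]])

```text
time_s: 64.25
eef_pos: [0.4846, -0.2337, 0.2096]
eef_rot: [-0.002, 0.724, 0.69, -0.0]
wrist_force: [1.5, -0.0, 0.4]
opening: 1.0
```

```bash
python3 - <<'E'
from h import *
go([.505,-.44,.16],87.2)
E
```

```text
t 64.25 at [ 0.4846 -0.2337  0.2096] psi 87.2 q1,6 [-0.67 -2.19] F [ 1.5 -0.   0.4] op 1.0
  shift [-0.2052, 0.0305, 0.0491] turn [-0.15, -0.12, 0.0] rows 5.0
```

>>> step_arm(plan=[[[-0.198,0.029,0.048],[0,0,0]],[[-0.198,0.029,0.048],[0,0,0]],[[-0.198,0.029,0.048],[0,0,0]],[[-0.198,0.029,0.048],[0,0,0]],[[-0.198,0.029,0.048],[0,0,0]]])

```text
time_s: 64.75
eef_pos: [0.5023, -0.4353, 0.1584]
eef_rot: [-0.003, 0.726, 0.688, -0.0]
wrist_force: [0.6, 0.3, -0.0]
opening: 1.002
```

>>> step_arm(plan=[[[0,0,0],[0,0,0]],[[0,0,0],[0,0,0]]])

```text
time_s: 64.95
eef_pos: [0.5044, -0.43, 0.1626]
eef_rot: [-0.001, 0.724, 0.69, 0.0]
wrist_force: [-0.8, 0.3, -0.3]
opening: 1.0
```

```bash
python3 - <<'E'
from h import *
im,cal=shot('wrist','w45')
print(proj([[.511,-.4625,.04],[.4936,-.4405,.004]],cal))
go([.511,-.4625,.06],87.2)
E
```

```text
[[282.77102084 202.05672652]
 [306.88972248 173.38072515]]
t 65.0 at [ 0.5048 -0.4298  0.1635] psi 87.27 q1,6 [-0.88 -2.41] F [-0.4  0.1 -0.6] op 1.004
  shift [-0.0325, 0.0078, 0.1034] turn [-0.05, -0.08, 0.07] rows 3.0
```

View pics/w45.png

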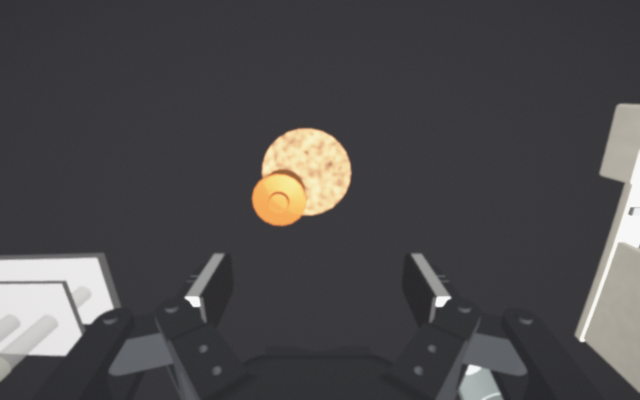

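```bash
python3 - <<'E'
from h import *
cal=viewer.get_calibration('wrist')
print(unproj([(279.5,199.5)],.038,cal),unproj([(278.5,202)],.049,cal))
go([.5098,-.4645,.06],87.2)
E
```

```text
[[ 0.5098706  -0.46565306  0.038     ]] [[ 0.50862212 -0.46510729  0.049     ]]
t 65.0 at [ 0.5048 -0.4298  0.1635] psi 87.27 q1,6 [-0.88 -2.41] F [-0.4  0.1 -0.6] op 1.004
  shift [-0.0345, 0.0067, 0.1034] turn [-0.05, -0.08, 0.07] rows 3.0
```

>>> step_arm(plan=[[[-0.035,0.006,0.03],[0,0,0]],[[-0.035,0.006,0.07],[0,0,0]],[[-0.035,0.006,0.1],[0,0,0]],[[-0.035,0.006,0.1],[0,0,0]],[[-0.035,0.006,0.1],[0,0,0]]])

```text
time_s: 65.5
eef_pos: [0.5097, -0.4655, 0.0649]
eef_rot: [-0.0, 0.724, 0.69, 0.0]
wrist_force: [1.1, 0.7, 0.4]
opening: 1.001
```

```bash
python3 - <<'E'
from h import *
im,cal=shot('wrist','w46')
go([.5108,-.465,.0145],87.2)
E
```

```text
t 65.55 at [ 0.5103 -0.4667  0.0664] psi 87.29 q1,6 [-0.91 -2.44] F [ 0.3 -0.6  1.2] op 1.001
  shift [0.0019, 0.0003, 0.0519] turn [0.11, 0.12, 0.09] rows 2.0
```

View pics/w46.png

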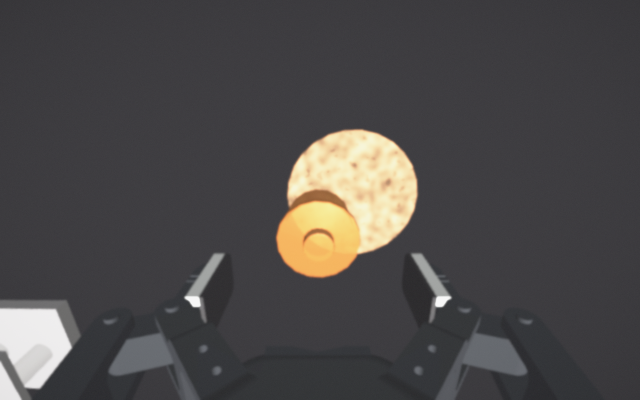

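>>> step_arm(plan=[[[0.0005,0.001,0.03],[0,0,0]],[[0.0005,0.001,0.045],[0,0,0]],[[0.0005,0.001,0.05],[0,0,0]],[[0.0005,0.001,0.05],[0,0,0]]])

```text
time_s: 65.95
eef_pos: [0.5101, -0.466, 0.0142]
eef_rot: [-0.0, 0.724, 0.69, 0.0]
wrist_force: [-0.6, -0.2, 0.2]
opening: 1.002
```

>>> step_arm(plan=[[[0,0,0],[0,0,0]],[[0,0,0],[0,0,0]],[[0,0,0],[0,0,0]],[[0,0,0],[0,0,0]],[[0,0,0],[0,0,0]]], fingers=0)

```text
time_s: 66.45
eef_pos: [0.5107, -0.467, 0.0158]
eef_rot: [0.001, 0.724, 0.69, -0.0]
wrist_force: [-1.3, 1.5, 5.9]
opening: 0.553
```

>>> step_arm(plan=[[[0,0,-0.01],[0,0,0]],[[0,0,-0.02],[0,0,0]],[[0,0,-0.03],[0,0,0]],[[0,0,-0.03],[0,0,0]],[[0,0,-0.03],[0,0,0]]])

```text
time_s: 66.95
eef_pos: [0.5103, -0.4666, 0.0447]
eef_rot: [0.001, 0.724, 0.69, -0.0]
wrist_force: [-0.4, -0.1, -1.4]
opening: 0.551
```

```bash
python3 - <<'E'
from h import *
im,cal=shot('wrist','w47')
go([.4945,-.4405,.04],87.2)
E
```

```text
t 67.0 at [ 0.51   -0.4662  0.044 ] psi 87.21 q1,6 [-0.91 -2.43] F [ 0.3  0.5 -0.8] op 0.547
  shift [0.0249, -0.0168, 0.004] turn [-0.0, -0.0, 0.01] rows 1.0
```

View pics/w47.png

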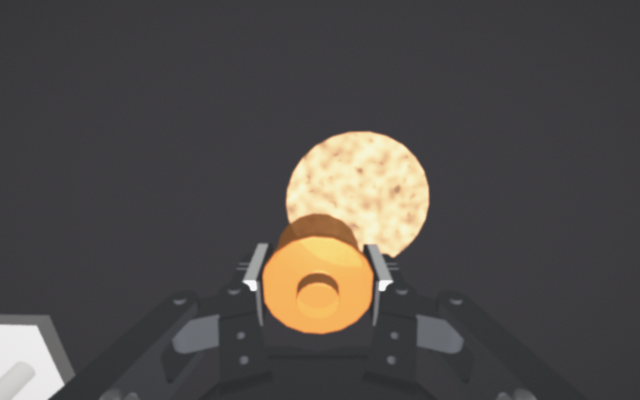

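Lifted. Shift it to the mat centre, then lower.

>>> step_arm(plan=[[[0.012,-0.008,0],[0,0,0]],[[0.025,-0.0165,0],[0,0,0]],[[0.025,-0.0165,0.01],[0,0,0]],[[0.025,-0.0165,0.022],[0,0,0]],[[0.025,-0.0165,0.025],[0,0,0]]])

```text
time_s: 67.5
eef_pos: [0.4941, -0.4398, 0.0164]
eef_rot: [-0.002, 0.724, 0.69, 0.0]
wrist_force: [0.6, 0.0, -0.9]
opening: 0.549
```

>>> step_arm(plan=[[[0,0,0.001],[0,0,0]],[[0,0,0.002],[0,0,0]],[[0,0,0.002],[0,0,0]]])

```text
time_s: 67.8
eef_pos: [0.495, -0.4409, 0.0171]
eef_rot: [0.0, 0.724, 0.69, -0.0]
wrist_force: [0.2, -0.8, -1.7]
opening: 0.554
```

>>> step_arm(plan=[[[0,0,0.001],[0,0,0]],[[0,0,0.0015],[0,0,0]],[[0,0,0.0015],[0,0,0]]])

```text
time_s: 68.1
eef_pos: [0.495, -0.4407, 0.0159]
eef_rot: [0.0, 0.724, 0.69, -0.0]
wrist_force: [0.7, -0.4, -0.2]
opening: 0.544
```

>>> step_arm(plan=[[[0,0,0.0006],[0,0,0]],[[0,0,0.001],[0,0,0]],[[0,0,0.001],[0,0,0]]])

```text
time_s: 68.4
eef_pos: [0.495, -0.4407, 0.0158]
eef_rot: [0.0, 0.724, 0.69, -0.0]
wrist_force: [-2.7, 2.2, 7.1]
opening: 0.553
```

>>> step_arm(plan=[[[0,0,0],[0,0,0]],[[0,0,0],[0,0,0]],[[0,0,0],[0,0,0]],[[0,0,0],[0,0,0]],[[0,0,-0.005],[0,0,0]]], fingers=100)

```text
time_s: 68.9
eef_pos: [0.4944, -0.4399, 0.0187]
eef_rot: [-0.001, 0.724, 0.69, 0.0]
wrist_force: [-0.3, 0.3, -1.0]
opening: 1.0
```

>>> step_arm(plan=[[[0,0,-0.04],[0,0,0]],[[0,0,-0.08],[0,0,0]],[[0,0,-0.13],[0,0,0]],[[0,0,-0.18],[0,0,0]],[[0,0,-0.2],[0,0,0]]])

```text
time_s: 69.4
eef_pos: [0.4966, -0.4425, 0.2268]
eef_rot: [0.005, 0.724, 0.69, -0.0]
wrist_force: [0.2, -0.5, -0.1]
opening: 0.999
```

>>> step_arm(plan=[[[0,-0.05,0],[0,0,0]],[[0,-0.1,0],[0,0,0]],[[0,-0.1,0],[0,0,0]]])

```text
time_s: 69.7
eef_pos: [0.3902, -0.4344, 0.2188]
eef_rot: [-0.002, 0.725, 0.689, -0.0]
wrist_force: [1.1, 0.2, -0.3]
opening: 1.001
```

```bash
python3 - <<'E'
from h import *
shot('wrist','w48')
im,cal=shot('top','t48'); cv2.imwrite('pics/t48c.png',cv2.resize(im[110:270,270:520],None,fx=3,fy=3,interpolation=cv2.INTER_CUBIC)[:,:,::-1])
im,cal=shot('scene','s48'); cv2.imwrite('pics/s48c.png',cv2.resize(im[160:300,160:360],None,fx=3.8,fy=3.8,interpolation=cv2.INTER_CUBIC)[:,:,::-1])
o,p,_=tool(); print(p,o['wrist_force'],o['time_s'])
E
```

```text
[ 0.39514252 -0.43606854  0.220292  ] [-0.07781926  0.86471352 -1.02148638] 69.85
```

View pics/t48c.png

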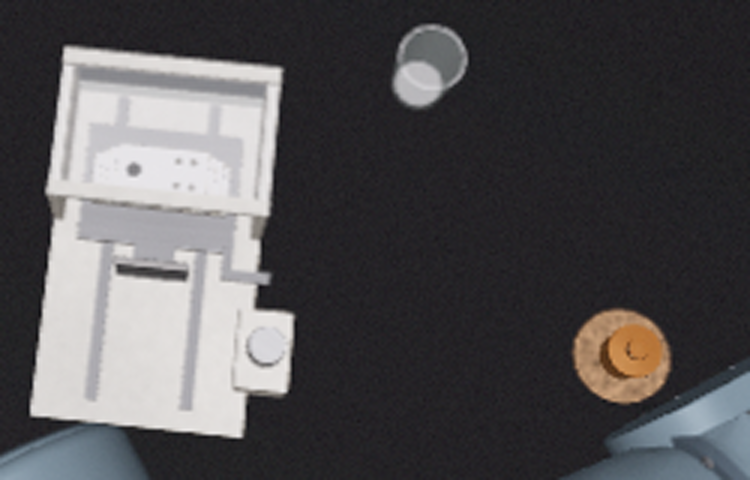

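View pics/s48c.png

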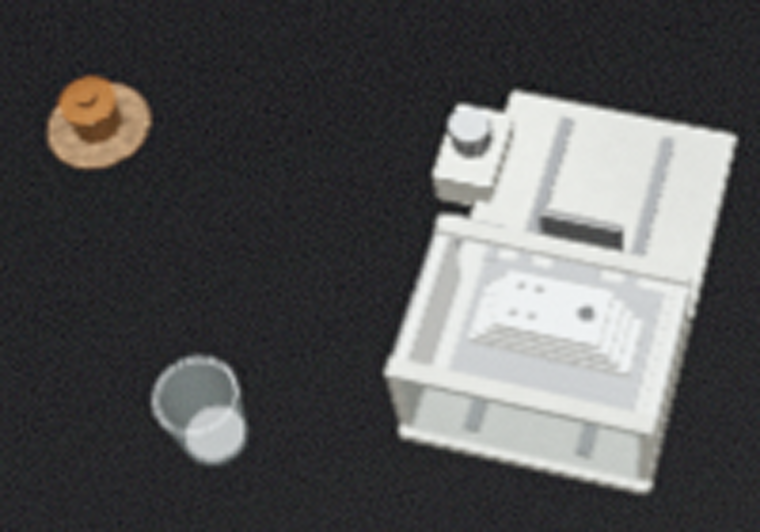

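View pics/w48.png

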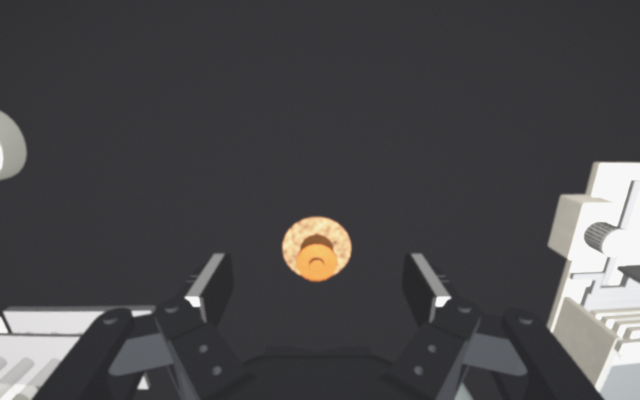

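Everything looks right. I'll check numerically that the tray is fully in: the handle face should be 49 mm in front of the hood's front edge.

```bash
python3 - <<'E'
from h import *
im=cv2.imread('pics/t48.png'); cv2.imwrite('pics/t48d.png',cv2.resize(im[160:215,280:375],None,fx=8,fy=8,interpolation=cv2.INTER_CUBIC))
im=cv2.imread('pics/top0.png'); cv2.imwrite('pics/t0d.png',cv2.resize(im[170:260,280:375],None,fx=6,fy=6,interpolation=cv2.INTER_CUBIC))
E
```

```text
(no output)
```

View pics/t48d.png

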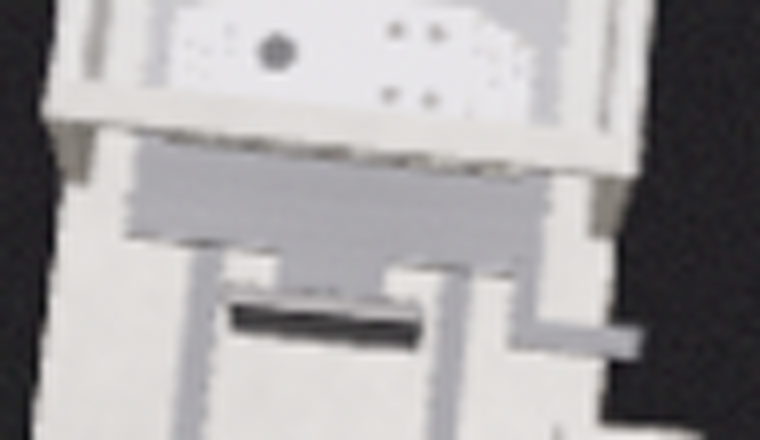

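View pics/t0d.png

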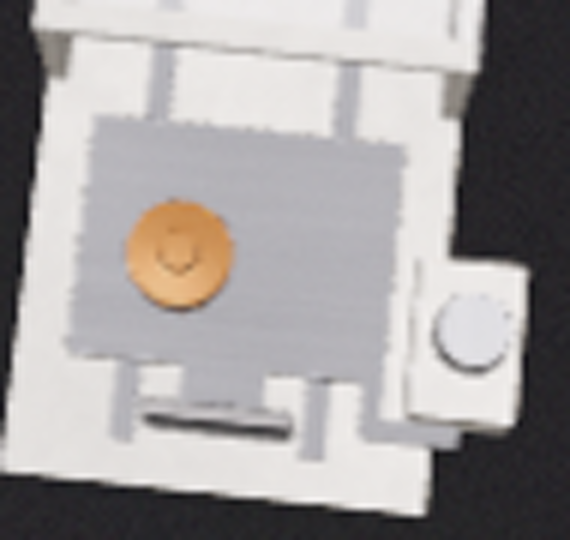

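```bash
python3 - <<'E'
from h import *
cal=viewer.get_calibration('top')
A=lambda p:(p[0]/8+280-.4,p[1]/8+160-.4); B=lambda p:(p[0]/6+280-.4,p[1]/6+170-.4)
a=np.radians(-2.8); ux=np.array([np.cos(a),np.sin(a)])
f=lambda pts,z,F:(unproj([F(p) for p in pts],z,cal)[:,:2]*1000@ux).round(1)
print('now tray near',f([(128,238),(520,275)],.026,A),'handle top near',f([(232,303),(422,322)],.066,A),'handle bottom near z.016',f([(232,330),(418,350)],.016,A),'hood',f([(45,115),(635,178)],.108,A))
print('start tray near',f([(68,350),(385,382)],.026,B),'far',f([(95,117),(405,146)],.026,B),'handle top near',f([(145,411),(290,430)],.066,B),'hood',f([(35,30),(480,75)],.108,B))
E
```

```text
now tray near [569.1 570.5] handle top near [540.5 540.8] handle bottom near z.016 [541.7 541.5] hood [589.2 588.5]
start tray near [456.7 457.5] far [569.8 571.4] handle top near [426.8 425.2] hood [587.6 588. ]
```

```bash
python3 - <<'E'
from h import *
im,cal=shot('top')
print([(round(d["score"],2),np.round(d["extent"],1).tolist()) for d in nets.boxes_of('dish','top')])
cal=viewer.get_calibration('top'); print('rim',unproj([(635/3+270-.3,349/3+110-.3)],.0375,cal)[0])
print(ticket.hand_in())
E
```

```text
[(0.51, [471.2, 219.3, 490.3, 236.7])]
rim [ 0.49612136 -0.43984378  0.0375    ]
the job is handed in; nothing more can be done
None
```

The whole job is done and was handed in at about 70 s of the 210 s limit.

- **Dish:** I moved it from the tray to the cork mat. It was later knocked to the mat's edge, so I picked it up again and re-centred it. The last check put it within about 3 mm of the mat's centre and upright, with the robot clear.
- **Stack:** All four white plates are crosswise in the middle of the tray, longest at the bottom, with centres within about 1 mm of each other and of the tray. I pressed each one on its dot for at least half a second before adding the next. Readings were mostly 8–11 N, with one brief 12.2 N on the 100 mm plate. Only the 85 mm plate was propped up, and it went flat.
- **Tray:** The first push met the locked collar. It reached 54 N at the wrist before I backed off. That is under the 120 N wrist limit; the push was with the closed fingertips, not the arm or gripper body, so I read the 40 N limit as not applying. I turned the collar 57° counter-clockwise and the tray then slid in with about 2 N until it hit its stop. The handle face ended 48 mm from the hood edge (49 mm expected), so it is fully in.
- **Left alone:** I did not touch the jar, beaker, spatula or the red and turquoise look-alikes.

The wrist and top cameras disagreed by 2–5 mm on absolute positions, so I centred each plate by comparing it with the one below in the same picture.

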